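Invert the culture dishes and stack them in the rack

TASK

Turn the three lidded culture dishes upside down, holding base and lid together so that no lid comes away, and stack them in the blue sloping rack, lids facing down: first red at the bottom, then yellow, then green on top, each lying square and flat against the rack's stop bars and let go before the next. Leave everything else on the bench where it is.

Things in the scene. Friction and masses are not known exactly. Their poses are not given: they have to be found in the camera images.
- dish_red (a point): centre (half-way up, on the seam) of the red dish: rectangular, opaque red base with a clear loose lid, together 80 mm long (its x), 64 mm wide (its y), 32 mm high (its z). Base 16 mm, lid 16 mm, outer sides flush: pads across the seam on the 64 mm width hold both. z points from base to lid; y is level and x points down the slope at the start. About 130 g.
- lidseam_red (a point): centre of the open underside (seam plane) of the red dish's clear lid, same axes as the dish; coincides with dish_red while the lid is on. The lid weighs 40 g, is located only by an inner lip (4 mm deep, 1 mm play all round) and falls off if not held.
- stand_red: fixed grey stand on which the red dish starts, lid uppermost, on a 45 degree face against two steel stop bars (each 10 mm wide, 18 mm either side of the middle, 36 mm high). 110 x 70 mm on the table; face 58 mm wide: both long sides of the dish are free, for fingers pointing down along the slope. Origin under it; its x is the level direction in which the face runs downhill, z up.
- dish_yellow (a point): centre (half-way up, on the seam) of the yellow dish: rectangular, opaque yellow base with a clear loose lid, together 80 mm long (its x), 64 mm wide (its y), 32 mm high (its z). Base 16 mm, lid 16 mm, outer sides flush: pads across the seam on the 64 mm width hold both. z points from base to lid; y is level and x points down the slope at the start. About 130 g.
- lidseam_yellow (a point): centre of the open underside (seam plane) of the yellow dish's clear lid, same axes as the dish; coincides with dish_yellow while the lid is on. The lid weighs 40 g, is located only by an inner lip (4 mm deep, 1 mm play all round) and falls off if not held.
- stand_yellow: fixed grey stand on which the yellow dish starts, lid uppermost, on a 45 degree face against two steel stop bars (each 10 mm wide, 18 mm either side of the middle, 36 mm high). 110 x 70 mm on the table; face 58 mm wide: both long sides of the dish are free, for fingers pointing down along the slope. Origin under it; its x is the level direction in which the face runs downhill, z up.
- dish_green (a point): centre (half-way up, on the seam) of the green dish: rectangular, opaque green base with a clear loose lid, together 80 mm long (its x), 64 mm wide (its y), 32 mm high (its z). Base 16 mm, lid 16 mm, outer sides flush: pads across the seam on the 64 mm width hold both. z points from base to lid; y is level and x points down the slope at the start. About 130 g.
- lidseam_green (a point): centre of the open underside (seam plane) of the green dish's clear lid, same axes as the dish; coincides with dish_green while the lid is on. The lid weighs 40 g, is located only by an inner lip (4 mm deep, 1 mm play all round) and falls off if not held.
- stand_green: fixed grey stand on which the green dish starts, lid uppermost, on a 45 degree face against two steel stop bars (each 10 mm wide, 18 mm either side of the middle, 36 mm high). 110 x 70 mm on the table; face 58 mm wide: both long sides of the dish are free, for fingers pointing down along the slope. Origin under it; its x is the level direction in which the face runs downhill, z up.
- rack_place1 (a point): where the centre of the bottom dish of the finished stack belongs in the blue rack (32 mm per dish). Axes are the rack's: z vertical, y level across it, x level in the direction in which its face runs downhill. Downhill is (x - z)/1.414; off the face, the stacking direction, is (x + z)/1.414.
- rack_place2 (a point): where the centre of the middle dish of the finished stack belongs in the blue rack (32 mm per dish). Axes are the rack's: z vertical, y level across it, x level in the direction in which its face runs downhill. Downhill is (x - z)/1.414; off the face, the stacking direction, is (x + z)/1.414.
- rack_place3 (a point): where the centre of the top dish of the finished stack belongs in the blue rack (32 mm per dish). Axes are the rack's: z vertical, y level across it, x level in the direction in which its face runs downhill. Downhill is (x - z)/1.414; off the face, the stacking direction, is (x + z)/1.414.
- rack: fixed blue rack: like the grey stands, a 45 degree face 58 mm wide and 88 mm long, its middle 60 mm above the table, but with stop bars 100 mm high (measured off the face) at its lower end; both sides open. Dishes lie on the face one on another against the bars. 110 x 70 mm on the table; origin under it, axes as rack_place1.
- beaker: empty glass beaker, 76 mm across, 110 mm high; bystander to leave alone; origin under its centre
- jar: jar with blue cap, 66 mm across, 85 mm high; bystander to leave alone; origin under its centre
- spindle: steel disc spindle, 44 mm across, 30 mm high, standing among the stands; bystander to leave alone; origin under its centre
- clamp: dark boss-head clamp about 50 x 60 mm, 22 mm high; bystander to leave alone; origin under its centre
- tube: white sample tube with square blue cap lying along its x, 100 mm long, 26 mm high; bystander to leave alone; origin under its centre
- weigh_tray: open white weighing tray 70 x 50 mm, 18 mm high; bystander to leave alone; origin under its centre
There are look-alikes about, which are no part of the job. What is shaped like the part that bears lidseam_red but orange or turquoise is not meant.

How it is judged:
On the way, in this order (a step that is already met when the one before it is completed fails the run):
1. the red dish lies inverted, lid on, at the bottom of the rack's stack (distance between dish_red and rack_place1 below 0.012 m and angle between dish_red's own z axis and vertical between 2.18 and 2.53 rad and angle between the y axis of dish_red and the y axis of rack_place1, either way round below 0.15 rad and distance between dish_red and lidseam_red below 0.005 m and contact force between each of base_red, lid_red and the fingers below 0.1 N), for 0.2 s.
2. the yellow dish lies inverted, lid on, at the middle of the rack's stack (distance between dish_yellow and rack_place2 below 0.012 m and angle between dish_yellow's own z axis and vertical between 2.18 and 2.53 rad and angle between the y axis of dish_yellow and the y axis of rack_place2, either way round below 0.15 rad and distance between dish_yellow and lidseam_yellow below 0.005 m and contact force between each of base_yellow, lid_yellow and the fingers below 0.1 N), for 0.2 s.
3. the green dish lies inverted, lid on, at the top of the rack's stack (distance between dish_green and rack_place3 below 0.012 m and angle between dish_green's own z axis and vertical between 2.18 and 2.53 rad and angle between the y axis of dish_green and the y axis of rack_place3, either way round below 0.15 rad and distance between dish_green and lidseam_green below 0.005 m and contact force between each of base_green, lid_green and the fingers below 0.1 N), for 0.2 s.
At the end, for the whole second after the job is handed in: All three dishes rest released in the blue rack: red bottom, yellow middle, green top; each centre within 12 mm of its place, lid side down on the slope within 10 degrees, square to the rack within 8 degrees, lid within 5 mm of fully on. No lid ever parts over 8 mm; no bystander shifts over 25 mm (distance between dish_red and rack_place1 below 0.012 m and angle between dish_red's own z axis and vertical between 2.18 and 2.53 rad and angle between the y axis of dish_red and the y axis of rack_place1, either way round below 0.15 rad and distance between dish_red and lidseam_red below 0.005 m and distance between dish_yellow and rack_place2 below 0.012 m and angle between dish_yellow's own z axis and vertical between 2.18 and 2.53 rad and angle between the y axis of dish_yellow and the y axis of rack_place2, either way round below 0.15 rad and distance between dish_yellow and lidseam_yellow below 0.005 m and distance between dish_green and rack_place3 below 0.012 m and angle between dish_green's own z axis and vertical between 2.18 and 2.53 rad and angle between the y axis of dish_green and the y axis of rack_place3, either way round below 0.15 rad and distance between dish_green and lidseam_green below 0.005 m and linear speed of each of base_red, base_yellow, base_green below 0.02 m/s); the robot touches nothing.
It fails at once if the lid of the red dish comes away from its base by more than 8 mm (distance between dish_red and lidseam_red above 0.008 m).
It fails at once if the lid of the yellow dish comes away from its base by more than 8 mm (distance between dish_yellow and lidseam_yellow above 0.008 m).
It fails at once if the lid of the green dish comes away from its base by more than 8 mm (distance between dish_green and lidseam_green above 0.008 m).
It fails at once if a bystander is shifted by more than 25 mm (distance of any of beaker, jar, spindle, clamp, tube, weigh_tray from where it was at the start of the episode above 0.025 m).
It also fails if it takes over 72 s, if anything falls off the work surface, if the arm or the gripper's body presses on something with over 40 N, if the wrist force passes 120 N, or if a joint passes its speed limit or range.

ROBOT

A 7-joint arm with a two-finger parallel gripper is mounted at the origin on the work surface. World frame = base frame: x ahead of the robot, y to its left, z up, the work surface at z = 0. Lengths are in m, angles in rad, forces in N, time in s.
With the tool pointing down it reaches from about 0.4 to 0.85 m from the base axis. Payload 4.4 kg.
Tool frame: the origin (TCP) lies midway between the tips of the shut fingers; the grasp point (between the pads) lies 19 mm behind it; z points along the fingers, y is the direction in which the jaws open and shut (so a half turn about z gives the same grasp; the last joint's range is limited). The gripper opens to 94 mm and grips with 3 to 60 N. Pads are 16 mm wide; open, the fingers measure 119 mm over their backs; the gripper's body (75 mm by 177 mm) begins 78 mm behind the grasp point.
Start: joints at [-1.371, 0.628, 0.038, 1.517, -0.027, 0.996, -0.02], TCP at [0.171, 0.627, 0.205] pointing down, gripper open.
Joint ranges: [-3.06, 3.06], [-0.37, 2.12], [-1.25, 1.32], [0.18, 2.47], [-1.1, 4.24], [0.23, 1.98], [-2.94, 2.94]. Speed limits (rad/s): [2.57, 2.57, 3.14, 3.14, 3.14, 3.14, 3.14].

INTERFACE

Orientations are given as a rotation vector (axis times angle).
In Python, from bench import sensors, vision, workorder gives the robot as it stands. The module is installed in compiled form; this text tells all that it offers.
- The arm moves only by the tool step_arm, never from a script. Its argument "steps" is a list of rows, each a list of 5 numbers: the shift along the tool's x, y, z in cm, then the turn about the tool's z in degrees, then the finger opening in cm, from 0 to 9.4. A call has 1 to 10 rows; each row shifts and turns the pose as measured when the row begins, along the tool's axes as they then stand; what a row does not reach is not made up. A row lasts 1/10 s, in which the tool goes at most 50 mm and 8.59 degrees, less where a joint would pass 70% of its speed; a pose out of reach is approached as far as the arm can. A call is refused whole if a number of a shift passes 5 or a number of a turn 8.59, either way. A call with a gripper value outside its range is refused whole. The fingers move at their own pace and stop on an object; the grip force is fixed at half the most. Time passes only in rows, so rows that do not move let the fingers close. It gives the time, the measured TCP pose, the force and the opening at its end, in the units of the state.
- sensors.get_obs(): the state, without advancing time (a new reading comes with each control period).
- vision.grab_frame(name): name is "scene" or "top"; returns the picture (480x640x3 uint8, red, green, blue); there is no depth.
- vision.camera_params(name): a dict with "fov_y" (degrees; the focal length in pixels is half the picture's height over the tangent of half this angle, whatever the lens; pixels are square), "cx", "cy" (the principal point, pixels), "distortion" ([k1, k2, p1, p2, k3] as OpenCV has them; the pictures are not rectified), "world_to_cam" (4x4, takes a point from world to camera coordinates). Camera axes: x right, y down, z forward; pixel columns grow to the right and rows downward; lengths in m; the calibration is good to about 2 mm. A picture is of the moment at which its call begins. camera_params takes no time and is no camera call.
- workorder.job_done(): hands the job in, once; it reports no verdict.
The state is a dict: "clock": time; "qpos": joint angles; "joint_velocities": joint speeds; "tau": joint torques, N m; "tcp_pos": TCP position; "eef_rot": TCP orientation; "contact_force": force on the tool from outside, world axes, zero at the start; "torque": the same for the moment, N m; "opening": finger opening in m.
Only numpy, scipy, OpenCV 4.12 (cv2) and the standard library are available. Lean on these libraries where they do the work, as an engineer would, in place of code of your own. Each camera call takes 0.05 s, during which the arm holds its last target.

## Working session

There is one attempt and no reset: what is moved stays moved. The work goes in short steps, Python scripts to look and compute and a tool call to move; the robot and the scene stay as the last step left them, time stands still between calls to the robot, and variables do not carry over. Pictures are saved under pics/ and viewed, and the job is handed in when it is done.

Besides the shell and the picture viewer there is one more tool, called after "Request:" as name(argument=value, ...), one argument or row to a line, values as JSON. step_arm: Moves the arm, as the interface text tells. Its arguments: {"type":"object","properties":{"steps":{"type":"array"}},"required":["steps"]}

```bash
mkdir -p pics; ls
cat > look.py <<'E'
import sys,cv2
from bench import vision
for n in ("scene","top"):
    f=vision.grab_frame(n); cv2.imwrite(f"pics/{n}_{sys.argv[1]}.png",f[:,:,::-1])
E
python3 look.py 0; python3 -c "
from bench import sensors,vision
import numpy as np
np.set_printoptions(precision=4,suppress=True)
print(sensors.get_obs())
from scipy.spatial.transform import Rotation as R
print(R.from_rotvec(sensors.get_obs()['eef_rot']).as_matrix())
for n in('scene','top'):print(vision.camera_params(n))"
```

```text
pics
{'clock': 0.1, 'qpos': array([-1.3708,  0.6292,  0.0384,  1.5182, -0.027 ,  0.9963, -0.02  ]), 'joint_velocities': array([-0.0008, -0.0011,  0.0016, -0.0023,  0.001 , -0.0011,  0.    ]), 'tau': array([  0.0024, -55.0788,   1.1476, -18.7113,  -0.0521,   0.0193,
         0.0001]), 'tcp_pos': array([0.1706, 0.6266, 0.2047]), 'eef_rot': array([-0.4162, -3.1137,  0.0025]), 'contact_force': array([-0.7591,  0.2054,  0.1462]), 'torque': array([ 0.0215,  0.0343, -0.0327]), 'opening': 0.09412654159753964}
[[-0.9649  0.2627 -0.0004]
 [ 0.2627  0.9649 -0.0015]
 [ 0.     -0.0016 -1.    ]]
{'fov_y': 49.73572921859748, 'cx': 324.72519809320124, 'cy': 238.90891094492204, 'distortion': array([-0.0235,  0.    ,  0.    ,  0.    ,  0.    ]), 'world_to_cam': array([[-0.6005,  0.7996,  0.0052,  0.4012],
       [ 0.52  ,  0.3954, -0.7572, -0.2255],
       [-0.6075, -0.452 , -0.6532,  1.588 ],
       [ 0.    ,  0.    ,  0.    ,  1.    ]])}
{'fov_y': 54.23406541560433, 'cx': 328.71070605596304, 'cy': 241.65683996278005, 'distortion': array([-0.0851,  0.    ,  0.    ,  0.    ,  0.    ]), 'world_to_cam': array([[-0.0186, -0.9998, -0.0037, -0.0314],
       [-0.9838,  0.0189, -0.1784,  0.6378],
       [ 0.1784,  0.0003, -0.984 ,  0.9516],
       [ 0.    ,  0.    ,  0.    ,  1.    ]])}
```

```bash
ls pics
```

```text
scene_0.png
top_0.png
```

The scene view shows the red dish at (382,280), green at (508,293) and yellow at (265,180). The blue rack is at (310,245). The orange (398,247) and turquoise (360,385) flat trays are look-alikes. In the top view the red dish is at (258,253), green (148,313), yellow (480,313) and the rack (365,270) with its bars to the right. All four slopes run downhill towards image-right (−y). Next I'll take closer crops.

Run:
```python
import cv2,numpy as np
t=cv2.imread('pics/top_0.png'); s=cv2.imread('pics/scene_0.png')
def c(im,x,y,w,h,k): return cv2.resize(im[y:y+h,x:x+w],(int(w*k),int(h*k)),interpolation=cv2.INTER_CUBIC)
a=np.hstack([c(t,225,225,70,60,5.6),c(t,115,285,70,60,5.6)])
b=np.hstack([c(t,435,283,70,60,5.6),c(t,330,235,90,77,4.36)[:336,:392]])
cv2.imwrite('pics/crop_top.png',np.vstack([a[:300],b[:300]]))
a=np.hstack([c(s,345,250,80,60,5),c(s,470,260,80,60,5)])
b=np.hstack([c(s,235,155,70,52,5.7)[:296,:399],c(s,265,195,80,70,5)[:296,:400]])
b=cv2.copyMakeBorder(b,0,0,0,max(0,a.shape[1]-b.shape[1]),cv2.BORDER_CONSTANT)
cv2.imwrite('pics/crop_scene.png',np.vstack([a,b]))
```

```text
Traceback (most recent call last):
ValueError: all the input array dimensions except for the concatenation axis must match exactly, but along dimension 0, the array at index 0 has size 336 and the array at index 1 has size 335
```

```bash
cat > crop.py <<'E'
import cv2,numpy as np,sys
def tile(im,boxes,out,W=400,H=300):
    cs=[cv2.resize(im[y:y+h,x:x+w],(W,H),interpolation=cv2.INTER_CUBIC) for x,y,w,h in boxes]
    cv2.imwrite(out,np.vstack([np.hstack(cs[:2]),np.hstack(cs[2:4])]) if len(cs)==4 else np.hstack(cs))
E
python3 - <<'E'
from crop import *
tile(cv2.imread('pics/top_0.png'),[(223,227,72,54),(113,287,72,54),(437,287,72,54),(330,240,96,72)],'pics/crop_top.png')
tile(cv2.imread('pics/scene_0.png'),[(345,250,80,60),(470,262,80,60),(235,155,72,54),(260,195,96,72)],'pics/crop_scene.png')
E
```

```text
(no output)
```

Red, green and yellow dishes and the blue rack show clearly in both crops, all with stop bars on the −y side. To pick corners accurately I'll enlarge each one.

```bash
python3 - <<'E'
from crop import *
t=cv2.imread('pics/top_0.png');s=cv2.imread('pics/scene_0.png')
def grid(im,x,y,w,h,k):
    c=cv2.resize(im[y:y+h,x:x+w],(w*k,h*k),interpolation=cv2.INTER_CUBIC)
    for i in range(0,w,10):
        cv2.putText(c,str(x+i),(i*k,10),0,.35,(255,0,255),1); cv2.line(c,(i*k,0),(i*k,h*k),(255,0,255),1) if 0 else [cv2.circle(c,(i*k,j*k),1,(255,0,255),-1) for j in range(0,h,10)]
    for j in range(0,h,10): cv2.putText(c,str(y+j),(0,j*k+4),0,.35,(255,0,255),1)
    return c
cv2.imwrite('pics/z_y.png',np.hstack([grid(t,440,285,65,60,6),grid(s,240,155,65,60,6)]))
cv2.imwrite('pics/z_rack.png',np.hstack([grid(t,333,240,80,70,5),grid(s,268,195,75,70,5)]))
cv2.imwrite('pics/z_r.png',np.hstack([grid(t,228,228,65,60,6),grid(s,350,250,65,65,6)[:360]]))
cv2.imwrite('pics/z_g.png',np.hstack([grid(t,115,287,65,60,6),grid(s,475,265,65,70,6)[:360]]))
E
cat > geo.py <<'E'
import numpy as np,cv2,json
from scipy.optimize import least_squares
from bench import vision
P={n:vision.camera_params(n) for n in('scene','top')}
def K(n):
    p=P[n]; f=240/np.tan(np.radians(p['fov_y']/2)); return np.array([[f,0,p['cx']],[0,f,p['cy']],[0,0,1]])
def proj(n,X):
    T=P[n]['world_to_cam']; r,_=cv2.Rodrigues(T[:3,:3])
    return cv2.projectPoints(np.asarray(X,float).reshape(-1,1,3),r,T[:3,3],K(n),P[n]['distortion'])[0].reshape(-1,2)
def ray(n,uv):
    u=cv2.undistortPoints(np.array([[uv]],float),K(n),P[n]['distortion'])[0,0]
    T=P[n]['world_to_cam'];Rm=T[:3,:3]
    return -Rm.T@T[:3,3], Rm.T@np.array([u[0],u[1],1])
def onplane(n,uv,z):
    o,d=ray(n,uv); return o+d*(z-o[2])/d[2]
def yawR(a): # columns = stand axes; yaw a: stand x = (cos a, sin a)
    return np.array([[np.cos(a),-np.sin(a),0],[np.sin(a),np.cos(a),0],[0,0,1]])
s2=np.sqrt(.5)
TILT=np.array([[s2,0,s2],[0,1,0],[-s2,0,s2]]) # dish axes in stand axes
E
cat > fit.py <<'E'
from geo import *
np.set_printoptions(precision=4,suppress=True)
k=6
def px(x0,y0,X,Y,k=6): return (x0+(X+.5)/k-.5,y0+(Y+.5)/k-.5)
D={'red':([(228,228)]+[(350,250)],
 {(-40,32,-16):(46,80),(-40,-32,-16):(75,250),(-40,32,0):(74,62),(-40,-32,0):(103,247)},
 {(40,32,-16):(107,277),(-40,32,-16):(258,222),(-40,-32,-16):(323,110),(-40,-32,0):(300,78),(-40,32,0):(235,192),(40,32,0):(78,245)}),
'green':([(115,287),(475,265)],
 {(-40,32,-16):(48,70),(-40,-32,-16):(48,255),(-40,32,0):(72,66),(-40,-32,0):(70,253),(40,32,16):(298,66),(40,-32,16):(298,250)},
 {(40,32,-16):(103,272),(-40,32,-16):(297,232),(-40,-32,-16):(348,122),(-40,-32,0):(328,88),(-40,32,0):(278,200),(40,32,0):(80,240)}),
'yellow':([(440,285),(240,155)],
 {(-40,32,-16):(140,95),(-40,-32,-16):(183,277),(-40,32,0):(182,88),(-40,-32,0):(222,272),(40,-32,16):(355,237)},
 {(40,32,-16):(70,220),(-40,32,-16):(242,80),(-40,32,0):(220,58),(40,32,0):(50,190),(-40,32,16):(198,27)})}
for c,(o,t,s) in D.items():
    obs=[]
    for n,(x0,y0),d in(('top',o[0],t),('scene',o[1],s)):
        for q,XY in d.items(): obs.append((n,np.array(q)/1000,px(x0,y0,*XY)))
    def f(p):
        return np.concatenate([proj(n,p[:3]+yawR(p[3])@TILT@q)[0]-uv for n,q,uv in obs])
    r=least_squares(f,[.5,0,.08,-1.57],loss='soft_l1')
    print(c,r.x,'yaw deg',np.degrees(r.x[3]));print(f(r.x).reshape(-1,2).round(1).tolist())
# rack
obs=[('top','F-+',px(333,240,60,70,5)),('top','F--',px(333,240,83,220,5)),('scene','F-+',px(268,195,222,215,5)),('scene','F--',px(268,195,310,138,5)),
('top','P-+',px(333,240,16,90,5)),('top','P--',px(333,240,24,240,5)),('top','P+-',px(333,240,268,225,5)),
('top','B+',px(333,240,383,68,5)),('top','B-',px(333,240,393,158,5)),('scene','B+',px(268,195,32,70,5)),('scene','B-',px(268,195,80,35,5))]
def pt(k,s,th):
    if k[0]=='F': return TILT@np.array([-.044,.029*(1 if k[2]=='+' else -1),0])+[0,0,.06]
    if k[0]=='P': return np.array([.055*(1 if k[1]=='+' else -1),.035*(1 if k[2]=='+' else -1),th])
    return TILT@np.array([s,.018*(1 if k[1]=='+' else -1),.1])+[0,0,.06]
def f(p): return np.concatenate([proj(n,np.r_[p[:2],0]+yawR(p[2])@pt(k,p[3],.006))[0]-uv for n,k,uv in obs])
r=least_squares(f,[.5,-.1,-1.57,.044],loss='soft_l1')
print('rack',r.x,np.degrees(r.x[2]));print(f(r.x).reshape(-1,2).round(1).tolist())
E
python3 fit.py
```

```text
red [ 0.6124  0.1083  0.0715 -1.4041] yaw deg -80.44977963224666
[[-0.2, -0.3], [-0.4, 1.2], [-0.6, 0.7], [-0.7, 0.1], [-1.3, 0.4], [0.0, 0.2], [0.2, -0.1], [-0.4, -0.3], [-0.7, -0.5], [-0.9, 0.4]]
green [ 0.4892  0.3475  0.0722 -1.5254] yaw deg -87.39806017677529
[[-0.6, 0.3], [-0.7, 0.6], [-1.6, 0.3], [-1.4, 0.6], [0.5, -0.1], [0.8, -0.6], [-1.1, 0.6], [-0.5, 0.6], [0.8, 0.0], [0.2, -0.3], [-1.4, -0.3], [-1.2, 0.1]]
yellow [ 0.4784 -0.3479  0.1092 -1.3666] yaw deg -78.30239278932291
[[-1.7, 0.1], [-0.4, 1.7], [-1.6, -0.4], [0.3, 1.2], [2.9, -0.9], [1.8, -9.2], [-9.9, 1.4], [-10.3, 0.4], [1.2, -8.7], [-10.8, 0.7]]
rack [ 0.578  -0.1121 -1.5216  0.0358] -87.18224210682597
[[1.8, -0.2], [-0.7, -2.2], [1.6, -3.5], [-2.0, -1.1], [-1.5, -0.3], [-0.9, 0.8], [-0.5, 0.4], [-0.1, 0.3], [-0.4, -0.3], [-1.0, -0.7], [-1.4, -1.1]]
```

```bash
sed -i "s/ {(40,32,-16):(70,220),(-40,32,-16):(242,80).*/ {(40,32,-16):(70,220),(-40,32,-16):(158,152),(-40,-32,-16):(242,80),(40,32,0):(50,190),(-40,32,0):(148,125),(-40,-32,0):(220,58),(-40,-32,16):(198,27)})}/" fit.py; python3 fit.py | tail -4
python3 - <<'E'
from crop import *
t=cv2.imread('pics/top_0.png');s=cv2.imread('pics/scene_0.png')
def g(im,x,y,w,h,k):
    c=cv2.resize(im[y:y+h,x:x+w],(w*k,h*k),interpolation=cv2.INTER_LANCZOS4); return cv2.convertScaleAbs(c,alpha=1.7,beta=10)
cv2.imwrite('pics/z_rack2.png',np.hstack([g(t,333,247,50,45,8),g(s,282,215,50,45,8)]))
E
```

```text
yellow [ 0.4779 -0.3596  0.0722 -1.4233] yaw deg -81.55016409001206
[[-0.4, -0.1], [-1.1, 0.7], [-0.5, -0.2], [-0.6, 0.5], [1.6, 0.5], [-0.4, 0.1], [0.8, -0.1], [-0.3, 0.3], [-0.9, 0.6], [-1.5, -0.3], [-0.4, -0.7], [-0.5, -0.2]]
rack [ 0.578  -0.1121 -1.5216  0.0358] -87.18224210682597
[[1.8, -0.2], [-0.7, -2.2], [1.6, -3.5], [-2.0, -1.1], [-1.5, -0.3], [-0.9, 0.8], [-0.5, 0.4], [-0.1, 0.3], [-0.4, -0.3], [-1.0, -0.7], [-1.4, -1.1]]
```

```bash
cat > fit2.py <<'E'
import re
src=open('fit.py').read()
src=src.replace("px(333,240,60,70,5)","px(333,247,104,60,8)").replace("px(333,240,83,220,5)","px(333,247,122,285,8)").replace("px(268,195,222,215,5)","px(282,215,232,190,8)").replace("px(268,195,310,138,5)","px(282,215,380,60,8)")
src=src.replace("px(333,240,16,90,5)","px(333,247,25,88,8)").replace("px(333,240,24,240,5)","px(333,247,40,325,8)")
open('fit.py','w').write(src)
E
python3 fit2.py; python3 fit.py | tail -2
```

```text
rack [ 0.5782 -0.1116 -1.5257  0.0365] -87.41332466136714
[[0.6, -0.8], [0.4, -1.0], [3.1, -4.1], [-1.3, -0.8], [-1.5, -0.4], [-1.3, 1.0], [-0.8, 0.4], [-0.1, 0.4], [-0.5, -0.1], [-1.0, -0.6], [-1.4, -0.9]]
```

Request:
step_arm(
  steps=[
    [3.6,-3.6,-2,8.5,9.4],
    [3.6,-3.6,-2,0,9.4],
    [3.6,-3.6,-2,0,9.4],
  ],
)

```text
clock: 0.4
tcp_pos: [0.0443, 0.5658, 0.2571]
eef_rot: [0.676, 3.062, -0.015]
contact_force: [-0.7, 1.8, 1.3]
opening: 0.0938
```

```bash
cat > st.py <<'E'
from bench import sensors
import numpy as np,json
from scipy.spatial.transform import Rotation as R
np.set_printoptions(precision=4,suppress=True)
o=sensors.get_obs()
open('log.jsonl','a').write(json.dumps({k:np.asarray(v).tolist() for k,v in o.items()})+'\n')
print(o['clock'],'q',o['qpos'],'p',o['tcp_pos'],'open',o['opening'],'F',o['contact_force']);M=R.from_rotvec(o['eef_rot']).as_matrix();print(M)
E
python3 st.py
```

```text
0.4 q [-1.6031  0.4606  0.0879  1.678  -0.0412  1.0152 -0.366 ] p [0.0443 0.5658 0.2571] open 0.09378012098037905 F [-0.6959  1.7941  1.2876]
[[-0.907   0.4211  0.0035]
 [ 0.421   0.907  -0.0105]
 [-0.0076 -0.008  -0.9999]]
```

Request:
step_arm(
  steps=[
    [0,0,-1,8.5,9.4],
    [0,0,-1,8.5,9.4],
    [0,0,-1,8.5,9.4],
    [0,0,-1,8.5,9.4],
    [0,0,-1,8.5,9.4],
    [0,0,-1,8.5,9.4],
    [0,0,-1,8.5,9.4],
  ],
)

```text
clock: 1.1
tcp_pos: [0.0326, 0.5623, 0.3292]
eef_rot: [2.113, 2.313, -0.022]
contact_force: [-0.6, -0.1, 0.2]
opening: 0.0942
```

```bash
python3 st.py
```

```text
1.1 q [-1.798   0.4131  0.3583  1.5764 -0.1536  1.196  -1.3186] p [0.0326 0.5623 0.3292] open 0.09423337828159342 F [-0.6262 -0.0914  0.1577]
[[-0.0901  0.9959 -0.0033]
 [ 0.9958  0.09   -0.0158]
 [-0.0155 -0.0047 -0.9999]]
```

Request:
step_arm(
  steps=[
    [-4,0,0,0,9.4],
    [-4,0,0,0,9.4],
    [-4,0,0,0,9.4],
    [-4,0,0,0,9.4],
  ],
)

```text
clock: 1.5
tcp_pos: [0.0461, 0.4022, 0.3296]
eef_rot: [2.113, 2.312, -0.019]
contact_force: [0.3, 0.1, -0.9]
opening: 0.0943
```

```bash
python3 st.py
```

```text
1.5 q [-1.8552  0.1395  0.3814  1.9485 -0.0581  1.0796 -1.3593] p [0.0461 0.4022 0.3296] open 0.09428209487981329 F [ 0.3441  0.0795 -0.9493]
[[-0.0895  0.996  -0.0009]
 [ 0.9959  0.0895 -0.0153]
 [-0.0152 -0.0023 -0.9999]]
```

Request:
step_arm(
  steps=[
    [-4,0,0,0,9.4],
    [-4,0,0,0,9.4],
    [-4,0,0,0,9.4],
  ],
)

```text
clock: 1.8
tcp_pos: [0.0572, 0.2766, 0.3303]
eef_rot: [2.111, 2.311, -0.022]
contact_force: [0.4, -0.1, 0.6]
opening: 0.094
```

```bash
python3 st.py
```

```text
1.8 q [-1.8789 -0.0991  0.3695  2.1719  0.0408  1.0804 -1.441 ] p [0.0572 0.2766 0.3303] open 0.09397656047891711 F [ 0.3565 -0.0831  0.6068]
[[-0.0899  0.996  -0.0008]
 [ 0.9958  0.0898 -0.0179]
 [-0.0177 -0.0024 -0.9998]]
```

```bash
cat > kin.py <<'E'
import numpy as np,json,itertools,os
from scipy.spatial.transform import Rotation as R
from scipy.optimize import least_squares
LO=np.array([-3.06,-.37,-1.25,.18,-1.1,.23,-2.94]);HI=np.array([3.06,2.12,1.32,2.47,4.24,1.98,2.94])
def T(Rm,p=(0,0,0)):
    M=np.eye(4);M[:3,:3]=Rm;M[:3,3]=p;return M
def rz(a):return R.from_rotvec([0,0,a]).as_matrix()
def ry(a):return R.from_rotvec([0,a,0]).as_matrix()
I=np.eye(3)
def fk(q,p,s):
    # p: d1,a3,d3,a5,d5,a7,d7, yaw0 , toolyaw
    M=T(rz(s[0]*q[0]+p[7]))@T(I,(0,0,p[0]))@T(ry(q[1]))@T(I,(p[1],0,p[2]))@T(rz(s[1]*q[2]))@T(ry(q[3]))@T(I,(p[3],0,p[4]))@T(rz(s[2]*q[4]))@T(ry(q[5]))@T(I,(p[5],0,p[6]))@T(rz(s[3]*q[6]+p[8]))
    return M
def data():
    D=[json.loads(l) for l in open('log.jsonl')]
    return [(np.array(d['qpos']),np.array(d['tcp_pos']),R.from_rotvec(d['eef_rot']).as_matrix()) for d in D]
def res(p,s,D):
    o=[]
    for q,x,Rm in D:
        M=fk(q,p,s); o+=list((M[:3,3]-x)); o+=list(.2*(R.from_matrix(M[:3,:3]@Rm.T).as_rotvec()))
    return np.array(o)
if __name__=='__main__':
    D=data()
    D.append((np.array([-1.3708,0.6292,0.0384,1.5182,-0.027,0.9963,-0.02]),np.array([.1706,.6266,.2047]),R.from_rotvec([-0.4162,-3.1137,.0025]).as_matrix()))
    out=[]
    for s in itertools.product([1,-1],repeat=4):
        best=None
        for y0 in(0,3.14):
          for t0 in (0,1.57,3.14,-1.57):
            r=least_squares(res,[.33,0,.35,0,.35,.05,.25,y0,t0],args=(s,D))
            if best is None or r.cost<best.cost:best=r
        out.append((best.cost,s,best.x))
    out.sort(key=lambda a:a[0])
    np.set_printoptions(precision=4,suppress=True)
    for o in out[:4]:print(o[0],o[1],o[2])
    json.dump([out[0][1],out[0][2].tolist()],open('kin.json','w'))
E
python3 kin.py
```

```text
5.9148118716522375e-05 (-1, -1, -1, -1) [-0.4079 -0.0148  0.5627 -0.0484  0.3875  0.0222 -0.3217 -0.0532  1.5176]
0.0023673704639981434 (-1, -1, 1, -1) [-0.0846 -0.0144  0.5581 -0.0284  0.3963  0.0154 -0.0247 -0.0536 -4.7255]
0.008819442084166176 (1, 1, 1, -1) [-16.5357   0.1769  -0.2306  -0.8963   0.0631   1.2583 -16.3291  -0.4825
   4.4851]
0.016076597504294375 (1, 1, -1, -1) [ 0.514  -0.0504  0.5414  0.0395  0.3686 -0.0783  0.5279  2.7808 -4.8584]
```

Request:
step_arm(
  steps=[
    [-4,0,0,0,9.4],
    [-4,0,0,0,9.4],
  ],
)

```text
clock: 2.0
tcp_pos: [0.0647, 0.1929, 0.331]
eef_rot: [2.11, 2.31, -0.023]
contact_force: [0.7, -0.0, 1.0]
opening: 0.0937
```

```bash
python3 st.py
```

```text
2.0 q [-1.8679 -0.2789  0.3302  2.2855  0.098   1.1419 -1.5019] p [0.0647 0.1929 0.331 ] open 0.09374166932249854 F [ 0.6679 -0.0421  1.0324]
[[-0.0901  0.9959 -0.0007]
 [ 0.9957  0.0901 -0.0194]
 [-0.0192 -0.0024 -0.9998]]
```

Request:
step_arm(
  steps=[
    [-3,0,1,0,9.4],
    [-3,0,1,0,9.4],
  ],
)

```text
clock: 2.2
tcp_pos: [0.0691, 0.133, 0.3126]
eef_rot: [2.102, 2.322, -0.021]
contact_force: [1.5, 1.3, 4.6]
opening: 0.094
```

```bash
python3 st.py
```

```text
2.2 q [-1.6764 -0.3749  0.2187  2.3911  0.087   1.1353 -1.4111] p [0.0691 0.133  0.3126] open 0.09396638659018104 F [1.5105 1.2517 4.5797]
[[-0.0993  0.9951 -0.0023]
 [ 0.9949  0.0992 -0.0164]
 [-0.016  -0.0039 -0.9999]]
```

```bash
cat > kin2.py <<'E'
from kin import *
S=(-1,-1,-1,-1)
# p: d1, b1(y), a3,b3,d3, a5,b5,d5, a7,b7,d7
def fk2(q,p):
    return T(rz(-q[0]))@T(I,(0,p[1],p[0]))@T(ry(q[1]))@T(I,(p[2],p[3],p[4]))@T(rz(-q[2]))@T(ry(q[3]))@T(I,(p[5],p[6],p[7]))@T(rz(-q[4]))@T(ry(q[5]))@T(I,(p[8],p[9],p[10]))@T(rz(-q[6]+np.pi/2))
def res2(p,D,w=1e-3):
    o=[]
    for q,x,Rm in D:
        M=fk2(q,p); o+=list((M[:3,3]-x)); o+=list(.2*(R.from_matrix(M[:3,:3]@Rm.T).as_rotvec()))
    return np.array(o+[w*(p[0]-.33)]+list(w*np.array(p)[[1,3,6,9]]))
def fit():
    D=data();D.append((np.array([-1.3708,0.6292,0.0384,1.5182,-0.027,0.9963,-0.02]),np.array([.1706,.6266,.2047]),R.from_rotvec([-0.4162,-3.1137,.0025]).as_matrix()))
    return least_squares(res2,[.33,0,0,0,.35,0,0,.35,.05,0,.25],args=(D,)),D
if __name__=='__main__':
    np.set_printoptions(precision=4,suppress=True)
    r,D=fit();print(r.cost,r.x);print((res2(r.x,D)[:len(D)*6].reshape(-1,6)*1000).round(1))
    json.dump(r.x.tolist(),open('kin2.json','w'))
E
python3 kin2.py
```

```text
1.7209493672507652e-09 [ 0.3334 -0.0057  0.0001 -0.0057  0.5591  0.0001 -0.0166  0.3819 -0.0002
 -0.0001  0.373 ]
[[ 0. -0. -0.  0.  0. -0.]
 [ 0. -0. -0. -0.  0. -0.]
 [-0.  0.  0. -0.  0. -0.]
 [-0.  0.  0.  0.  0. -0.]
 [ 0. -0. -0.  0.  0. -0.]
 [ 0. -0.  0.  0.  0.  0.]
 [-0.  0. -0.  0.  0.  0.]]
```

```bash
cat > ik.py <<'E'
from kin2 import *
p=np.array(json.load(open('kin2.json')))
def tool(psi,flip=False,tilt=45):
    t=np.radians(tilt);a=np.radians(psi)
    h=np.array([np.cos(a),np.sin(a),0]);z=np.sin(t)*h-np.cos(t)*np.array([0,0,1])
    y=np.array([-np.sin(a),np.cos(a),0])*(-1 if flip else 1)
    return np.column_stack([np.cross(y,z),y,z])
def ik(pos,Rm,q0,n=1,wreg=1e-3):
    f=lambda q:(lambda M:np.r_[(M[:3,3]-pos),.3*R.from_matrix(M[:3,:3]@Rm.T).as_rotvec(),wreg*(q-q0)])(fk2(q,p))
    r=least_squares(f,np.clip(q0,LO+1e-3,HI-1e-3),bounds=(LO,HI))
    e=f(r.x)[:6]; return r.x,np.linalg.norm(e[:3]),np.linalg.norm(e[3:])/.3
if __name__=='__main__':
    np.set_printoptions(precision=2,suppress=True)
    C={'red':(.6124,.1083,.0715),'green':(.4892,.3475,.0722),'yellow':(.4779,-.3596,.0722),'rack1':None}
    rk=np.array([.578,-.112,0]);a=np.radians(-87.3);h=np.array([np.cos(a),np.sin(a),0]);up=np.array([0,0,1])
    nrm=(h+up)*s2 if 0 else (h+up)/np.sqrt(2)
    for i in range(3): C['rack%d'%(i+1)]=rk+np.array([0,0,.06])+nrm*(.016+.032*i)
    rng=np.random.default_rng(0)
    for n,c in C.items():
        for fl in(0,1):
            Rm=tool(-84.5,fl);pos=np.array(c)+.019*Rm[:,2]
            sols=[]
            for k in range(40):
                q0=rng.uniform(LO,HI);q,e,o=ik(pos,Rm,q0)
                if e<2e-3 and o<.01: sols.append((min(np.min(q-LO),np.min(HI-q)),q))
            sols.sort(key=lambda t:-t[0])
            print(n,fl,len(sols),*[ (round(s[0],2),s[1]) for s in sols[:3]])
E
python3 ik.py
```

```text
red 0 25 (np.float64(0.86), array([-0.68,  1.01,  0.17,  1.54,  0.62,  1.09, -0.89])) (np.float64(0.83), array([-0.61,  1.  ,  0.05,  1.54,  0.71,  1.15, -0.97])) (np.float64(0.79), array([-0.77,  1.03,  0.34,  1.54,  0.48,  1.02, -0.78]))
red 1 21 (np.float64(0.74), array([-0.51,  1.  , -0.14,  1.53,  0.84,  1.24,  2.08])) (np.float64(0.7), array([-0.46,  1.01, -0.22,  1.53,  0.89,  1.28,  2.04])) (np.float64(0.66), array([-0.43,  1.01, -0.28,  1.53,  0.93,  1.32,  2.02]))
green 0 26 (np.float64(0.67), array([-1.19,  1.14,  0.52,  1.31,  0.09,  1.31, -0.77])) (np.float64(0.66), array([-1.14,  1.12,  0.42,  1.31,  0.18,  1.32, -0.84])) (np.float64(0.65), array([-1.25,  1.18,  0.67,  1.32, -0.03,  1.3 , -0.66]))
green 1 22 (np.float64(0.64), array([-1.1 ,  1.1 ,  0.33,  1.31,  0.25,  1.34,  2.24])) (np.float64(0.62), array([-1.05,  1.09,  0.22,  1.31,  0.34,  1.36,  2.17])) (np.float64(0.61), array([-1.04,  1.09,  0.2 ,  1.31,  0.35,  1.37,  2.16]))
yellow 0 24 (np.float64(0.31), array([ 0.68,  1.  , -0.78,  2.16,  1.75,  1.37, -1.25])) (np.float64(0.31), array([ 0.62,  0.95, -0.67,  
[... 1100 characters left out ...]
58), array([ 0.09,  0.91, -0.51,  1.89,  1.31,  1.26,  1.93])) (np.float64(0.58), array([ 0.07,  0.91, -0.49,  1.89,  1.3 ,  1.24,  1.93])) (np.float64(0.57), array([ 0.05,  0.9 , -0.45,  1.9 ,  1.29,  1.21,  1.94]))
rack3 0 28 (np.float64(0.57), array([ 0.22,  0.91, -0.67,  1.9 ,  1.36,  1.36, -1.18])) (np.float64(0.57), array([ 0.12,  0.87, -0.5 ,  1.9 ,  1.3 ,  1.24, -1.15])) (np.float64(0.57), array([ 0.12,  0.87, -0.49,  1.9 ,  1.3 ,  1.23, -1.15]))
rack3 1 31 (np.float64(0.57), array([ 0.18,  0.89, -0.6 ,  1.9 ,  1.34,  1.31,  1.97])) (np.float64(0.57), array([ 0.1 ,  0.86, -0.46,  1.9 ,  1.29,  1.21,  1.99])) (np.float64(0.57), array([ 0.07,  0.85, -0.42,  1.9 ,  1.28,  1.18,  2.  ]))
```

Request:
step_arm(
  steps=[
    [4.2,-1.15,1.5,0,9.4],
    [4.2,-1.15,1.5,0,9.4],
    [4.2,-1.15,3,0,9.4],
    [4.2,-1.15,3,0,9.4],
    [4.2,-1.15,3,0,9.4],
    [4.2,-1.15,3,0,9.4],
    [4.2,-1.15,3,0,9.4],
  ],
)

```text
clock: 2.9
tcp_pos: [-0.0275, 0.405, 0.1388]
eef_rot: [-2.138, -2.296, 0.006]
contact_force: [-0.4, 0.0, 0.6]
opening: 0.0941
```

```bash
python3 st.py;python3 kin2.py
```

```text
2.9 q [-1.7782  0.409   0.1024  2.2357 -0.0975  0.5002 -1.5274] p [-0.0275  0.405   0.1388] open 0.09405013183750761 F [-0.3755  0.0322  0.5924]
[[-0.0711  0.9975 -0.006 ]
 [ 0.9975  0.0711 -0.    ]
 [ 0.0004 -0.006  -1.    ]]
2.3665204362585613e-09 [ 0.3359 -0.0058  0.     -0.0058  0.5591  0.     -0.0164  0.3821  0.
 -0.0002  0.3754]
[[ 0.  -0.  -0.   0.   0.  -0. ]
 [ 0.  -0.   0.  -0.   0.  -0. ]
 [ 0.   0.   0.  -0.   0.  -0. ]
 [ 0.   0.   0.   0.   0.  -0. ]
 [ 0.   0.  -0.   0.   0.  -0. ]
 [ 0.  -0.   0.   0.   0.   0. ]
 [ 0.   0.   0.   0.   0.  -0. ]
 [-0.1  0.  -0.   0.   0.   0. ]]
```

Now I'll pull inward at low height, to the limits of joints 4 and 6, and see whether the tool tilts.

Request:
step_arm(
  steps=[
    [-4,0,0,0,9.4],
    [-4,0,0,0,9.4],
    [-4,0,0,0,9.4],
  ],
)

```text
clock: 3.2
tcp_pos: [-0.0225, 0.3088, 0.1292]
eef_rot: [2.122, 2.286, -0.038]
contact_force: [0.7, -1.2, -0.6]
opening: 0.0941
```

```bash
python3 st.py
```

```text
3.2 q [-1.6387  0.3428 -0.1157  2.4414  0.0852  0.393  -1.753 ] p [-0.0225  0.3088  0.1292] open 0.09413452404645706 F [ 0.6761 -1.214  -0.5574]
[[-0.0745  0.9972 -0.0004]
 [ 0.9967  0.0745 -0.0328]
 [-0.0326 -0.0029 -0.9995]]
```

Request:
step_arm(
  steps=[
    [-5,0,0,0,9.4],
    [-5,0,0,0,9.4],
    [-5,0,0,0,9.4],
  ],
)

```text
clock: 3.5
tcp_pos: [-0.032, 0.2411, 0.1256]
eef_rot: [2.021, 2.22, -0.224]
contact_force: [-0.2, -0.4, -1.1]
opening: 0.0942
```

```bash
python3 st.py
```

```text
3.5 q [-1.1769  0.4519 -0.7911  2.4545  0.4394  0.5946 -2.2455] p [-0.032   0.2411  0.1256] open 0.0941862037221921 F [-0.219  -0.4367 -1.0509]
[[-0.0939  0.9956 -0.0032]
 [ 0.9761  0.0914 -0.197 ]
 [-0.1958 -0.0217 -0.9804]]
```

Run:
```python
from geo import *
np.set_printoptions(precision=3,suppress=True)
for uv in [(0,205),(280,68),(140,180),(180,135),(250,115),(450,185),(270,60),(165,108)]: print(uv,onplane('scene',uv,0))
print(proj('scene',[[.08,-1.0,.2],[.08,-1.1,.3],[.1,-.9,.0],[.3,-.9,.2],[0,.15,.1],[0,.1,.1],[0,.1,.25]]))
```

```text
(0, 205) [ 0.95  -0.917 -0.   ]
(280, 68) [-0.238 -0.913  0.   ]
(140, 180) [ 0.636 -0.705  0.   ]
(180, 135) [ 0.387 -0.814  0.   ]
(250, 115) [ 0.142 -0.726  0.   ]
(450, 185) [0.105 0.034 0.   ]
(270, 60) [-0.277 -1.002  0.   ]
(165, 108) [ 0.289 -1.009  0.   ]
[[201.388  36.589]
 [178.084   2.569]
 [223.654  97.573]
 [172.276  62.201]
 [509.696 153.137]
 [492.98  147.506]
 [504.971  98.715]]
```

Request:
step_arm(
  steps=[
    [-4.7,0.2,1.2,0,2],
    [-4.7,0.2,1.3,0,2],
    [-4.7,0.2,1.4,0,2],
  ],
)

```text
clock: 3.8
tcp_pos: [-0.0236, 0.1854, 0.161]
eef_rot: [1.975, 2.166, -0.317]
contact_force: [-1.2, -0.3, -0.0]
opening: 0.073
```

```bash
python3 st.py
```

```text
3.8 q [-0.854   0.5    -1.2473  2.4669  0.4451  0.8218 -2.386 ] p [-0.0236  0.1854  0.161 ] open 0.07304683588594975 F [-1.246  -0.3244 -0.0414]
[[-0.0923  0.9957 -0.0013]
 [ 0.9544  0.0881 -0.2852]
 [-0.2838 -0.0275 -0.9585]]
```

Request:
step_arm(
  steps=[
    [-4,0,3,0,2],
    [-4,0,3,0,2],
    [-4,0,3,0,2],
  ],
)

```text
clock: 4.1
tcp_pos: [-0.02, 0.1475, 0.1852]
eef_rot: [1.936, 2.11, -0.393]
contact_force: [0.5, -0.1, 0.1]
opening: 0.0494
```

```bash
python3 st.py
```

```text
4.1 q [-0.8142  0.4272 -1.2458  2.4665  0.2872  0.8909 -2.2337] p [-0.02    0.1475  0.1852] open 0.04944132039403156 F [ 0.5295 -0.0603  0.0929]
[[-0.0857  0.9963  0.0021]
 [ 0.9289  0.0807 -0.3615]
 [-0.3603 -0.029  -0.9324]]
```

Request:
step_arm(
  steps=[
    [2.75,0.2,2.5,0,2],
    [2.75,0.2,2.5,0,2],
    [2.75,0.2,2.5,0,2],
  ],
)

```text
clock: 4.4
tcp_pos: [-0.017, 0.207, 0.0885]
eef_rot: [1.95, 2.107, -0.359]
contact_force: [-0.2, 1.2, 1.4]
opening: 0.0253
```

```bash
python3 st.py
```

```text
4.4 q [-1.0463  0.7236 -1.0256  2.4538  0.6957  0.7591 -2.5935] p [-0.017   0.207   0.0885] open 0.025286975644231026 F [-0.2209  1.2164  1.3911]
[[-0.0749  0.9971  0.014 ]
 [ 0.9362  0.0751 -0.3433]
 [-0.3434 -0.0126 -0.9391]]
```

Request:
step_arm(
  steps=[
    [-4.5,0.1,1.8,0,2],
    [-4.4,0.1,2,0,2],
    [-4.4,0.1,2.2,0,2],
  ],
)

```text
clock: 4.7
tcp_pos: [-0.0043, 0.1616, 0.1136]
eef_rot: [1.9, 2.02, -0.441]
contact_force: [-0.5, -0.2, 0.6]
opening: 0.02
```

```bash
python3 st.py
```

```text
4.7 q [-0.9227  0.8054 -1.2456  2.4664  0.6422  0.9461 -2.6826] p [-0.0043  0.1616  0.1136] open 0.019955263679669193 F [-0.4712 -0.1783  0.631 ]
[[-0.0542  0.9981  0.0288]
 [ 0.8953  0.0613 -0.4412]
 [-0.4421  0.0019 -0.8969]]
```

Request:
step_arm(
  steps=[
    [-4,0.1,3,0,2],
    [-4,0.1,3,0,2],
  ],
)

```text
clock: 4.9
tcp_pos: [0.0007, 0.1417, 0.1255]
eef_rot: [1.867, 1.983, -0.495]
contact_force: [-0.5, -0.1, 0.4]
opening: 0.0199
```

```bash
python3 st.py; python3 look.py 1
```

```text
4.9 q [-0.9059  0.7995 -1.2457  2.4663  0.5742  0.977  -2.6267] p [0.0007 0.1417 0.1255] open 0.019893600196144147 F [-0.4814 -0.0768  0.3844]
[[-0.0529  0.9982  0.0287]
 [ 0.8676  0.0602 -0.4936]
 [-0.4944 -0.0012 -0.8692]]
```

Request:
step_arm(
  steps=[
    [2.8,0,1.9,0,2],
    [2.8,0,1.9,0,2],
    [-4.2,0,2.6,0,2],
    [-4.2,0,2.7,0,2],
    [-4.2,0,2.7,0,2],
  ],
)

```text
clock: 5.5
tcp_pos: [0.0063, 0.1321, 0.0726]
eef_rot: [1.827, 1.917, -0.561]
contact_force: [-0.7, -0.1, 0.2]
opening: 0.0202
```

```bash
python3 st.py
```

```text
5.5 q [-0.9312  1.0644 -1.2463  2.4661  0.7622  1.0522 -2.852 ] p [0.0063 0.1321 0.0726] open 0.020212820276504607 F [-0.6595 -0.13    0.2279]
[[-0.038   0.9988  0.0315]
 [ 0.8241  0.0492 -0.5643]
 [-0.5652  0.0045 -0.825 ]]
```

Request:
step_arm(
  steps=[
    [-4.2,0,2.4,0,2],
    [-4.2,0,2.4,0,2],
    [-4.2,0,2.4,0,2],
  ],
)

```text
clock: 5.8
tcp_pos: [0.0102, 0.104, 0.1107]
eef_rot: [1.776, 1.87, -0.642]
contact_force: [-0.6, 0.3, 0.9]
opening: 0.0199
```

```bash
python3 st.py
```

```text
5.8 q [-0.903   0.9919 -1.2463  2.466   0.601   1.07   -2.7149] p [0.0102 0.104  0.1107] open 0.019927386250899008 F [-0.5654  0.2672  0.8614]
[[-0.0434  0.9988  0.0229]
 [ 0.7744  0.0481 -0.6309]
 [-0.6312 -0.0096 -0.7755]]
```

Request:
step_arm(
  steps=[
    [3.3,0,2.5,0,2],
    [1,0,0.5,0,2],
    [-4,0,3,0,2],
    [-4,0,3,0,2],
  ],
)

```text
clock: 6.2
tcp_pos: [0.0148, 0.0957, 0.0697]
eef_rot: [1.748, 1.837, -0.682]
contact_force: [0.1, 0.2, 0.0]
opening: 0.0197
```

```bash
python3 st.py
```

```text
6.2 q [-0.9022  1.1855 -1.2462  2.467   0.741   1.124  -2.8612] p [0.0148 0.0957 0.0697] open 0.019656516243657877 F [0.1077 0.1944 0.0283]
[[-0.0412  0.9989  0.0215]
 [ 0.7428  0.045  -0.668 ]
 [-0.6682 -0.0116 -0.7439]]
```

Request:
step_arm(
  steps=[
    [-4,0.3,2.4,0,2],
  ],
)

```text
clock: 6.3
tcp_pos: [0.0203, 0.0878, 0.0816]
eef_rot: [1.73, 1.822, -0.711]
contact_force: [-0.5, -0.7, 0.5]
opening: 0.0202
```

```bash
python3 st.py
```

```text
6.3 q [-0.8801  1.1694 -1.2472  2.4658  0.6975  1.1387 -2.8152] p [0.0203 0.0878 0.0816] open 0.020200162263260584 F [-0.5226 -0.6683  0.5444]
[[-0.0449  0.9989  0.0168]
 [ 0.7233  0.0441 -0.6891]
 [-0.689  -0.0188 -0.7245]]
```

Request:
step_arm(
  steps=[
    [-4,0.4,2.4,0,2],
  ],
)

```text
clock: 6.4
tcp_pos: [0.0282, 0.0797, 0.0958]
eef_rot: [1.714, 1.808, -0.738]
contact_force: [-0.3, -0.5, 0.0]
opening: 0.0199
```

```bash
python3 st.py
```

```text
6.4 q [-0.8508  1.1427 -1.2472  2.4659  0.6503  1.1555 -2.7585] p [0.0282 0.0797 0.0958] open 0.01988866336383927 F [-0.3048 -0.5107  0.0012]
[[-0.0484  0.9988  0.0118]
 [ 0.7051  0.0426 -0.7078]
 [-0.7075 -0.0259 -0.7063]]
```

```bash
cat > to.py <<'E'
import sys
from bench import sensors
import numpy as np
from scipy.spatial.transform import Rotation as R
np.set_printoptions(precision=3,suppress=True)
def show(o=None):
    o=o or sensors.get_obs();M=R.from_rotvec(o['eef_rot']).as_matrix();z=M[:,2]
    print('t',round(o['clock'],2),'p',o['tcp_pos'],'tilt %.1f yaw %.1f'%(np.degrees(np.arccos(-z[2])),np.degrees(np.arctan2(z[1],z[0]))),'rollz %.3f'%M[2,1],'q',o['qpos'].round(2),'open %.4f'%o['opening'],'F',o['contact_force'].round(1))
    return o,M
def delta(target,label=''):
    o=sensors.get_obs();M=R.from_rotvec(o['eef_rot']).as_matrix()
    d=M.T@(np.array(target)-o['tcp_pos'])*100
    print(label,'tool cm',d.round(2),'len %.1f'%np.linalg.norm(d))
if __name__=='__main__':
    show()
    if len(sys.argv)>3: delta([float(a) for a in sys.argv[1:4]])
E
echo
```

```text
(no output)
```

Request:
step_arm(
  steps=[
    [0,0,-4.5,-4,9.4],
    [0,0,-4.5,0,9.4],
    [0,0,-4.5,0,9.4],
    [0,0,-4.5,0,9.4],
  ],
)

```text
clock: 6.8
tcp_pos: [0.0245, 0.2038, 0.2289]
eef_rot: [1.644, 1.889, -0.785]
contact_force: [-0.6, 0.2, -0.6]
opening: 0.0486
```

```bash
python3 to.py .605 .25 .25
```

```text
t 6.8 p [0.024 0.204 0.229] tilt 45.4 yaw -89.5 rollz -0.092 q [-0.84  0.83 -1.22  2.07  0.32  1.5  -2.23] open 0.0486 F [-0.6  0.2 -0.6]
 tool cm [-6.15 57.78 -4.43] len 58.3
```

Request:
step_arm(
  steps=[
    [-0.5,4.8,-0.4,0,9.4],
    [-0.5,4.8,-0.4,0,9.4],
    [-0.5,4.8,-0.4,0,9.4],
    [-0.5,4.8,-0.4,0,9.4],
    [-0.5,4.8,-0.4,0,9.4],
    [-0.5,4.8,-0.4,0,9.4],
  ],
)

```text
clock: 7.4
tcp_pos: [0.311, 0.2418, 0.25]
eef_rot: [1.637, 1.942, -0.768]
contact_force: [-1.0, 0.9, -0.4]
opening: 0.0936
```

```bash
python3 to.py .605 .25 .25
```

```text
t 7.4 p [0.311 0.242 0.25 ] tilt 43.5 yaw -89.4 rollz -0.110 q [-0.42  0.9  -1.19  1.74  0.69  1.9  -1.7 ] open 0.0936 F [-1.   0.9 -0.4]
 tool cm [-4.32 29.09 -0.36] len 29.4
```

Request:
step_arm(
  steps=[
    [-0.7,4.8,0,0,9.4],
    [-0.7,4.8,0,0,9.4],
    [-0.7,4.8,0,0,9.4],
  ],
)

```text
clock: 7.7
tcp_pos: [0.4592, 0.247, 0.2517]
eef_rot: [1.634, 1.965, -0.767]
contact_force: [0.1, 2.2, -0.0]
opening: 0.0937
```

```bash
python3 to.py .605 .25 .25
```

```text
t 7.7 p [0.459 0.247 0.252] tilt 42.8 yaw -89.7 rollz -0.121 q [-0.37  0.93 -1.02  1.46  0.87  1.96 -1.32] open 0.0937 F [ 0.1  2.2 -0. ]
 tool cm [-2.31 14.4  -0.03] len 14.6
```

Request:
step_arm(
  steps=[
    [-0.7,4.8,0.5,0,9.4],
    [-0.7,4.8,0.5,0,9.4],
    [-0.7,4.5,1.5,0,9.4],
  ],
)

```text
clock: 8.0
tcp_pos: [0.6053, 0.2386, 0.2361]
eef_rot: [1.629, 1.989, -0.753]
contact_force: [0.5, 0.7, -0.1]
opening: 0.0942
```

```bash
python3 to.py .612 .192 .155
```

```text
t 8.0 p [0.605 0.239 0.236] tilt 41.8 yaw -89.4 rollz -0.124 q [-0.36  1.02 -0.87  1.13  1.04  1.96 -0.95] open 0.0942 F [ 0.5  0.7 -0.1]
 tool cm [1.79 0.97 9.16] len 9.4
```

Run:
```python
from ik import *
np.set_printoptions(precision=2,suppress=True)
def ik3(pos,Rm,q3,q0):
    def f(q6):
        q=np.insert(q6,2,q3);M=fk2(q,p);return np.r_[(M[:3,3]-pos),.3*R.from_matrix(M[:3,:3]@Rm.T).as_rotvec()]
    l=np.delete(LO,2);h=np.delete(HI,2)
    r=least_squares(f,np.delete(q0,2),bounds=(l-1,h+1));return np.insert(r.x,2,q3),r.cost
q0=np.array([-.36,1.02,-.87,1.13,1.04,1.7,-.95])
for n,pos in [('red',(.612,.121,.058)),('rack1',(.578,-.11,.058)),('rack3',(.578,-.155,.103)),('yellow',(.478,-.346,.058)),('green',(.489,.361,.058)),('mid',(.6,.0,.25)),('redpre',(.612,.192,.155)),('mid2',(.45,.1,.25))]:
    q=q0
    for q3 in (-.87,-.6,-.3,0,.3):
        q,c=ik3(np.array(pos),tool(-89.4,0,45),q3,q);print(n,q3,q,'%.0e'%c)
```

```text
red -0.87 [-0.19  1.2  -0.87  1.41  1.21  1.77 -1.32] 6e-19
red -0.6 [-0.3   1.11 -0.6   1.42  1.05  1.58 -1.25] 5e-26
red -0.3 [-0.45  1.05 -0.3   1.42  0.86  1.41 -1.13] 3e-23
red 0 [-0.6   1.04  0.    1.43  0.66  1.26 -0.99] 2e-23
red 0.3 [-0.76  1.06  0.3   1.43  0.43  1.15 -0.82] 3e-24
rack1 -0.87 [ 0.19  1.1  -0.87  1.8   1.36  1.61 -1.34] 7e-25
rack1 -0.6 [ 0.05  1.   -0.6   1.81  1.25  1.38 -1.29] 2e-24
rack1 -0.3 [-0.13  0.94 -0.3   1.81  1.12  1.16 -1.21] 3e-21
rack1 0 [-0.31  0.92  0.    1.82  0.96  0.97 -1.1 ] 6e-20
rack1 0.3 [-0.5   0.95  0.3   1.82  0.75  0.79 -0.92] 5e-19
rack3 -0.87 [ 0.27  1.01 -0.87  1.83  1.35  1.58 -1.25] 4e-25
rack3 -0.6 [ 0.13  0.91 -0.6   1.83  1.25  1.37 -1.2 ] 3e-24
rack3 -0.3 [-0.05  0.85 -0.3   1.84  1.13  1.16 -1.12] 2e-21
rack3 0 [-0.24  0.84  0.    1.84  0.99  0.97 -1.02] 4e-20
rack3 0.3 [-0.42  0.86  0.3   1.85  0.8   0.8  -0.86] 3e-19
yellow -0.87 [ 0.66  1.05 -0.87  2.11  1.65  1.49 -1.29] 5e-30
yellow -0.6 [ 0.5   0.94 -0.6   2.12  1.61  1.24 -1.32] 4e-20
yellow -0.3 [ 0.31  0.87 -0.3   2.12  1.57  1.   -1.34] 4e-18
yellow 0 [ 0.11  
[... 600 characters left out ...]
   0.    1.57  0.71  1.35 -0.79] 1e-24
mid 0.3 [-0.63  0.72  0.3   1.58  0.56  1.24 -0.65] 1e-25
redpre -0.87 [-0.3   1.11 -0.87  1.25  1.11  1.89 -1.22] 1e-17
redpre -0.6 [-0.41  1.03 -0.6   1.25  0.95  1.74 -1.14] 4e-27
redpre -0.3 [-0.54  0.98 -0.3   1.26  0.77  1.6  -1.03] 4e-25
redpre 0 [-0.68  0.96  0.    1.27  0.59  1.48 -0.9 ] 3e-26
redpre 0.3 [-0.82  0.99  0.3   1.27  0.39  1.39 -0.75] 2e-25
mid2 -0.87 [-0.21  0.75 -0.87  1.78  0.84  1.73 -1.4 ] 2e-17
mid2 -0.6 [-0.36  0.67 -0.6   1.78  0.76  1.59 -1.28] 7e-29
mid2 -0.3 [-0.54  0.62 -0.3   1.79  0.67  1.47 -1.15] 2e-27
mid2 0 [-0.73  0.6   0.    1.79  0.57  1.37 -1.02] 1e-27
mid2 0.3 [-0.93  0.62  0.3   1.8   0.46  1.28 -0.88] 4e-28
```

```bash
cat > sim.py <<'E'
from ik import *
VL=np.array([2.57,2.57,3.14,3.14,3.14,3.14,3.14])*.7*.1
def jac(q):
    M=fk2(q,p);J=np.zeros((6,7))
    for i in range(7):
        d=q.copy();d[i]+=1e-5;N=fk2(d,p)
        J[:3,i]=(N[:3,3]-M[:3,3])/1e-5;J[3:,i]=R.from_matrix(N[:3,:3]@M[:3,:3].T).as_rotvec()/1e-5
    return M,J
def row(q,st,lam=.05,it=20,wo=1.,post=None,marg=.004):
    M=fk2(q,p);d=np.array(st[:3])/100;n=np.linalg.norm(d)
    if n>.05:d*=.05/n
    tp=M[:3,3]+M[:3,:3]@d;tR=M[:3,:3]@rz(np.radians(st[3]));q=q.copy();q0=q.copy()
    W=np.array([1,1,1,wo,wo,wo])
    for _ in range(it):
        M,J=jac(q);e=np.r_[tp-M[:3,3],R.from_matrix(tR@M[:3,:3].T).as_rotvec()]*W;J=J*W[:,None]
        dq=J.T@np.linalg.solve(J@J.T+lam**2*np.eye(6),e)
        if post is not None: 
            Ji=J.T@np.linalg.solve(J@J.T+lam**2*np.eye(6),np.eye(6)); dq+=(np.eye(7)-Ji@J)@(post[1]*(post[0]-q))
        q=np.clip(q+dq,LO+marg,HI-marg)
    s=np.max(np.abs(q-q0)/VL)
    if s>1:q=q0+(q-q0)/s
    return q
if __name__=='__main__':
    np.set_printoptions(precision=3,suppress=True)
    L={round(json.loads(l)['clock'],1):np.array(json.loads(l)['qpos']) for l in open('log.jsonl')}
    seqs=[(.4,1.1,[[0,0,-1,8.5]]*7),(1.1,1.5,[[-4,0,0,0]]*4),(2.2,2.9,[[4.2,-1.15,1.5,0]]*2+[[4.2,-1.15,3,0]]*5),(2.9,3.2,[[-4,0,0,0]]*3),(3.2,3.5,[[-5,0,0,0]]*3),(4.1,4.4,[[2.75,.2,2.5,0]]*3)]
    for lam in(.01,.05,.1,.2):
      for wo in (1,.3):
        print('lam',lam,wo)
        for a,b,ss in seqs:
            q=L[a]
            for s in ss:q=row(q,s,lam,wo=wo)
            print(a,b,'sim-real',q-L[b],'real d',L[b]-L[a])
E
python3 sim.py
```

```text
lam 0.01 1
0.4 1.1 sim-real [ 0.014  0.007  0.003 -0.004  0.003 -0.008  0.024] real d [-0.195 -0.047  0.27  -0.102 -0.112  0.181 -0.953]
1.1 1.5 sim-real [ 0.005  0.    -0.    -0.006 -0.002  0.007  0.006] real d [-0.057 -0.274  0.023  0.372  0.095 -0.116 -0.041]
2.2 2.9 sim-real [-0.018  0.01  -0.007 -0.011  0.009  0.017 -0.005] real d [-0.102  0.784 -0.116 -0.155 -0.184 -0.635 -0.116]
2.9 3.2 sim-real [-0.163 -0.065  0.21   0.025 -0.178 -0.043  0.2  ] real d [ 0.139 -0.066 -0.218  0.206  0.183 -0.107 -0.226]
3.2 3.5 sim-real [-0.472 -0.289  0.627  0.012 -0.332 -0.359  0.402] real d [ 0.462  0.109 -0.675  0.013  0.354  0.202 -0.493]
4.1 4.4 sim-real [-0.058 -0.032  0.103 -0.    -0.068 -0.066  0.103] real d [-0.232  0.296  0.22  -0.013  0.408 -0.132 -0.36 ]
lam 0.01 0.3
0.4 1.1 sim-real [ 0.014  0.007  0.003 -0.004  0.003 -0.008  0.024] real d [-0.195 -0.047  0.27  -0.102 -0.112  0.181 -0.953]
1.1 1.5 sim-real [ 0.005  0.    -0.    -0.006 -0.002  0.007  0.006] real d [-0.057 -0.274  0.023  0.372  0.095 -0.116 -0.041]
2.2 2.9 sim-real [-0.018  0.01  -0.007 -0.011  0.009  0.017 -0.005] 
[... 4339 characters left out ...]
.009  0.022] real d [-0.195 -0.047  0.27  -0.102 -0.112  0.181 -0.953]
1.1 1.5 sim-real [ 0.009 -0.    -0.006 -0.006 -0.002  0.007  0.005] real d [-0.057 -0.274  0.023  0.372  0.095 -0.116 -0.041]
2.2 2.9 sim-real [-0.019  0.01  -0.006 -0.011  0.009  0.017 -0.004] real d [-0.102  0.784 -0.116 -0.155 -0.184 -0.635 -0.116]
2.9 3.2 sim-real [-0.161 -0.06   0.212  0.025 -0.179 -0.017  0.205] real d [ 0.139 -0.066 -0.218  0.206  0.183 -0.107 -0.226]
3.2 3.5 sim-real [-0.433 -0.269  0.604  0.012 -0.391 -0.187  0.478] real d [ 0.462  0.109 -0.675  0.013  0.354  0.202 -0.493]
4.1 4.4 sim-real [-0.055 -0.03   0.101 -0.    -0.07  -0.061  0.107] real d [-0.232  0.296  0.22  -0.013  0.408 -0.132 -0.36 ]
```

Request:
step_arm(
  steps=[
    [0,0,0,0,9.4],
    [0,0,0,0,9.4],
    [0,0,0,0,9.4],
  ],
)

```text
clock: 8.3
tcp_pos: [0.6076, 0.2377, 0.2372]
eef_rot: [1.635, 1.997, -0.751]
contact_force: [-0.6, -0.2, 0.7]
opening: 0.0941
```

```bash
python3 to.py .612 .192 .155
```

```text
t 8.3 p [0.608 0.238 0.237] tilt 41.3 yaw -89.8 rollz -0.128 q [-0.36  1.02 -0.87  1.13  1.04  1.96 -0.94] open 0.0941 F [-0.6 -0.2  0.7]
 tool cm [1.88 0.8  9.19] len 9.4
```

```bash
python3 to.py .03 .205 .12
```

```text
t 8.3 p [0.608 0.238 0.237] tilt 41.3 yaw -89.8 rollz -0.128 q [-0.36  1.02 -0.87  1.13  1.04  1.96 -0.94] open 0.0941 F [-0.6 -0.2  0.7]
 tool cm [ 16.52 -55.63  10.8 ] len 59.0
```

Request:
step_arm(
  steps=[
    [1.4,-4.7,0.9,0,2],
    [1.4,-4.7,0.9,0,2],
    [1.4,-4.7,0.9,0,2],
    [1.4,-4.7,0.9,0,2],
    [1.4,-4.7,0.9,0,2],
    [1.4,-4.7,0.9,0,2],
    [1.4,-4.7,0.9,0,2],
    [1.4,-4.7,0.9,0,2],
    [1.4,-4.7,0.9,0,2],
    [1.4,-4.7,0.9,0,2],
  ],
)

```text
clock: 9.3
tcp_pos: [0.1168, 0.2108, 0.1492]
eef_rot: [1.63, 2.022, -0.729]
contact_force: [-0.1, 0.8, -1.0]
opening: 0.0205
```

```bash
python3 to.py -.2 .1 .13
```

```text
t 9.3 p [0.117 0.211 0.149] tilt 40.2 yaw -89.0 rollz -0.126 q [-0.72  0.87 -1.07  2.12  0.55  1.38 -2.02] open 0.0205 F [-0.1  0.8 -1. ]
 tool cm [ -0.45 -32.59   8.26] len 33.6
```

Request:
step_arm(
  steps=[
    [0,-4.7,1,0,2],
    [0,-4.7,1,0,2],
    [0,-4.7,1,0,2],
    [0,-4.7,1,0,2],
    [0,-4.7,1,0,2],
    [0,-4.7,1,0,2],
  ],
)

```text
clock: 9.9
tcp_pos: [-0.1673, 0.1164, 0.1435]
eef_rot: [1.617, 2.04, -0.723]
contact_force: [-0.4, 0.6, -0.6]
opening: 0.0199
```

```bash
python3 to.py -.2 .1 .13
```

```text
t 9.9 p [-0.167  0.116  0.144] tilt 39.8 yaw -88.5 rollz -0.130 q [-1.37  0.87 -1.15  2.31  0.29  0.91 -2.55] open 0.0199 F [-0.4  0.6 -0.6]
 tool cm [ 0.35 -3.31  2.04] len 3.9
```

```bash
python3 to.py -.057 -.05 .143
```

```text
t 9.9 p [-0.167  0.116  0.144] tilt 39.8 yaw -88.5 rollz -0.130 q [-1.37  0.87 -1.15  2.31  0.29  0.91 -2.55] open 0.0199 F [-0.4  0.6 -0.6]
 tool cm [-14.85   7.75  10.87] len 20.0
```

Request:
step_arm(
  steps=[
    [-3.7,1.9,2.7,0,2],
    [-3.7,1.9,2.7,0,2],
    [-3.7,1.9,2.7,0,2],
  ],
)

```text
clock: 10.2
tcp_pos: [-0.1228, 0.0513, 0.1654]
eef_rot: [1.571, 2.042, -0.723]
contact_force: [0.7, 0.7, 0.1]
opening: 0.02
```

```bash
python3 to.py -.057 -.05 .143
```

```text
t 10.2 p [-0.123  0.051  0.165] tilt 41.0 yaw -86.3 rollz -0.127 q [-1.31  0.81 -1.25  2.47  0.24  0.85 -2.56] open 0.0200 F [0.7 0.7 0.1]
 tool cm [-7.5   4.55  8.6 ] len 12.3
```

```bash
python3 to.py -.223 .071 .10; python3 to.py -.069 -.036 .14
```

```text
t 10.2 p [-0.123  0.051  0.165] tilt 41.0 yaw -86.3 rollz -0.127 q [-1.31  0.81 -1.25  2.47  0.24  0.85 -2.56] open 0.0200 F [0.7 0.7 0.1]
 tool cm [ 8.05 -8.47  3.22] len 12.1
t 10.2 p [-0.123  0.051  0.165] tilt 41.0 yaw -86.3 rollz -0.127 q [-1.31  0.81 -1.25  2.47  0.24  0.85 -2.56] open 0.0200 F [0.7 0.7 0.1]
 tool cm [-6.01  3.72  7.85] len 10.6
```

Request:
step_arm(
  steps=[
    [2.7,-2.8,1.1,0,2],
    [2.7,-2.8,1.1,0,2],
    [2.7,-2.8,1.1,0,2],
    [-3.7,1.7,2.8,0,2],
    [-3.7,1.7,2.8,0,2],
    [-3.7,1.7,2.8,0,2],
  ],
)

```text
clock: 10.8
tcp_pos: [-0.2056, 0.0048, 0.1108]
eef_rot: [1.543, 2.035, -0.718]
contact_force: [-0.1, -0.2, 0.2]
opening: 0.0201
```

```bash
python3 to.py -.057 -.05 .143
```

```text
t 10.8 p [-0.206  0.005  0.111] tilt 41.8 yaw -84.5 rollz -0.118 q [-1.67  1.   -1.19  2.47  0.44  0.62 -2.94] open 0.0201 F [-0.1 -0.2  0.2]
 tool cm [-9.68 12.76  2.18] len 16.2
```

```bash
python3 to.py -.12 .11 .10;python3 to.py -.195 -.025 .11
```

```text
t 10.8 p [-0.206  0.005  0.111] tilt 41.8 yaw -84.5 rollz -0.118 q [-1.67  1.   -1.19  2.47  0.44  0.62 -2.94] open 0.0201 F [-0.1 -0.2  0.2]
 tool cm [ 6.1  10.77 -5.63] len 13.6
t 10.8 p [-0.206  0.005  0.111] tilt 41.8 yaw -84.5 rollz -0.118 q [-1.67  1.   -1.19  2.47  0.44  0.62 -2.94] open 0.0201 F [-0.1 -0.2  0.2]
 tool cm [-2.34  0.37  2.1 ] len 3.2
```

Request:
step_arm(
  steps=[
    [2,3.6,-1.9,0,2],
    [2,3.6,-1.9,0,2],
    [2,3.6,-1.9,0,2],
    [-3.5,0.6,3.2,0,2],
    [-3.5,0.6,3.2,0,2],
    [-3.5,0.6,3.2,0,2],
  ],
)

```text
clock: 11.4
tcp_pos: [-0.108, 0.0552, 0.1093]
eef_rot: [1.484, 2.031, -0.728]
contact_force: [0.6, 0.9, -0.2]
opening: 0.0199
```

```bash
python3 to.py -.195 -.025 .11
```

```text
t 11.4 p [-0.108  0.055  0.109] tilt 43.8 yaw -82.2 rollz -0.119 q [-1.34  1.07 -1.25  2.47  0.52  0.88 -2.8 ] open 0.0199 F [ 0.6  0.9 -0.2]
 tool cm [ -3.19 -10.41   4.63] len 11.8
```

```bash
python3 to.py -.048 .105 .075;python3 to.py -.108 .005 .109
```

```text
t 11.4 p [-0.108  0.055  0.109] tilt 43.8 yaw -82.2 rollz -0.119 q [-1.34  1.07 -1.25  2.47  0.52  0.88 -2.8 ] open 0.0199 F [ 0.6  0.9 -0.2]
 tool cm [ 4.13  7.45 -0.38] len 8.5
t 11.4 p [-0.108  0.055  0.109] tilt 43.8 yaw -82.2 rollz -0.119 q [-1.34  1.07 -1.25  2.47  0.52  0.88 -2.8 ] open 0.0199 F [ 0.6  0.9 -0.2]
 tool cm [-3.4  -1.28  3.46] len 5.0
```

Request:
step_arm(
  steps=[
    [2.1,3.7,-0.2,0,2],
    [2.1,3.7,-0.2,0,2],
    [-3.4,-1.3,3.4,0,2],
    [-3.4,-1.3,3.4,0,2],
  ],
)

```text
clock: 11.8
tcp_pos: [-0.0647, 0.0636, 0.0773]
eef_rot: [1.446, 2.01, -0.743]
contact_force: [-0.4, 0.7, -0.8]
opening: 0.0195
```

```bash
python3 to.py -.108 .005 .109
```

```text
t 11.8 p [-0.065  0.064  0.077] tilt 45.9 yaw -80.9 rollz -0.117 q [-1.24  1.22 -1.25  2.47  0.67  1.01 -2.84] open 0.0195 F [-0.4  0.7 -0.8]
 tool cm [-4.89 -6.08  1.46] len 7.9
```

```bash
python3 to.py -.04 .20 .15; python3 to.py .6 .20 .155
```

```text
t 11.8 p [-0.065  0.064  0.077] tilt 45.9 yaw -80.9 rollz -0.117 q [-1.24  1.22 -1.25  2.47  0.67  1.01 -2.84] open 0.0195 F [-0.4  0.7 -0.8]
 tool cm [  3.08   5.18 -14.45] len 15.7
t 11.8 p [-0.065  0.064  0.077] tilt 45.9 yaw -80.9 rollz -0.117 q [-1.24  1.22 -1.25  2.47  0.67  1.01 -2.84] open 0.0195 F [-0.4  0.7 -0.8]
 tool cm [-14.57  66.3   -7.52] len 68.3
```

Request:
step_arm(
  steps=[
    [0.8,1.3,-3.6,0,9.4],
    [0.8,1.3,-3.6,0,9.4],
    [0.8,1.3,-3.6,0,9.4],
    [0.8,1.3,-3.6,0,9.4],
    [-1.3,4.7,0.5,0,9.4],
    [-1.3,4.7,0.5,0,9.4],
    [-1.3,4.7,0.5,0,9.4],
    [-1.3,4.7,0.5,0,9.4],
    [-1.3,4.7,0.5,0,9.4],
  ],
)

```text
clock: 12.7
tcp_pos: [0.2021, 0.2137, 0.1569]
eef_rot: [1.371, 2.051, -0.745]
contact_force: [-0.1, 0.0, 0.8]
opening: 0.0885
```

```bash
python3 to.py .6 .20 .155
```

```text
t 12.7 p [0.202 0.214 0.157] tilt 46.3 yaw -78.7 rollz -0.140 q [-0.63  1.03 -1.2   2.04  0.71  1.7  -1.96] open 0.0885 F [-0.1  0.   0.8]
 tool cm [-13.57  36.82   6.76] len 39.8
```

Request:
step_arm(
  steps=[
    [-1.7,4.6,0.8,2,9.4],
    [-1.6,4.6,0.8,2,9.4],
    [-1.5,4.6,0.8,2,9.4],
    [-1.4,4.6,0.8,2,9.4],
    [-1.3,4.7,0.8,0,9.4],
  ],
)

```text
clock: 13.2
tcp_pos: [0.4505, 0.2035, 0.1663]
eef_rot: [1.473, 1.948, -0.685]
contact_force: [-0.5, 0.5, -0.4]
opening: 0.094
```

```bash
python3 to.py .60 .19 .155
```

```text
t 13.2 p [0.45  0.204 0.166] tilt 46.4 yaw -78.0 rollz -0.048 q [-0.33  1.05 -1.1   1.73  1.05  1.9  -1.53] open 0.0940 F [-0.5  0.5 -0.4]
 tool cm [-3.18 14.16  3.99] len 15.1
```

Request:
step_arm(
  steps=[
    [-1,4.7,1.3,1,9.4],
    [-1,4.7,1.3,1,9.4],
    [-1,4.2,1.3,1,9.4],
  ],
)

```text
clock: 13.5
tcp_pos: [0.5953, 0.1924, 0.1588]
eef_rot: [1.506, 1.916, -0.66]
contact_force: [-0.1, 1.2, -0.5]
opening: 0.0942
```

```bash
cat > gr.py <<'E'
import sys
from to import *
# grasp geometry for a dish: centre c, stand yaw a ; print tool-frame offsets
C={'red':((.6124,.1083,.0715),-80.45),'green':((.4892,.3475,.0722),-87.4),'yellow':((.4779,-.3596,.0722),-81.55)}
c,a=C[sys.argv[1]];c=np.array(c);o,M=show();a=np.radians(a)
h=np.array([np.cos(a),np.sin(a),0]);dx=(h-[0,0,1])/np.sqrt(2);dz=(h+[0,0,1])/np.sqrt(2);dy=np.cross(dz,dx)
off=float(sys.argv[2]) if len(sys.argv)>2 else 0
g=o['tcp_pos']-.019*M[:,2]
print('grasp point in dish axes mm',np.array([dx,dy,dz])@(g-c)*1000)
print('dish axes in tool (cols dx,dy,dz):\n',M.T@np.column_stack([dx,dy,dz]))
print('tool move cm to put grasp point at dish x=%.0fmm'%(off*1000),(M.T@(c+dx*off-g)*100).round(2))
t=M.T@dy; print('turn to align deg %.1f'%np.degrees(np.arctan2(-t[0]*np.sign(t[1]),abs(t[1]))),'in-plane misfit deg %.1f'%np.degrees(np.arcsin(t[2])))
E
python3 gr.py red -.08
```

```text
t 13.5 p [0.595 0.192 0.159] tilt 46.2 yaw -77.6 rollz -0.015 q [-0.26  1.1  -1.02  1.45  1.25  1.92 -1.22] open 0.0942 F [-0.1  1.2 -0.5]
grasp point in dish axes mm [-141.35    -3.649    0.656]
dish axes in tool (cols dx,dy,dz):
 [[ 0.023 -0.056 -0.998]
 [-0.035  0.998 -0.057]
 [ 0.999  0.037  0.021]]
tool move cm to put grasp point at dish x=-80mm [0.19 0.15 6.14]
turn to align deg 3.2 in-plane misfit deg 2.1
```

Request:
step_arm(
  steps=[
    [0.1,0.1,3.2,3.2,9.4],
    [0.1,0.1,3.2,0,9.4],
  ],
)

```text
clock: 13.7
tcp_pos: [0.6091, 0.1532, 0.115]
eef_rot: [1.558, 1.868, -0.626]
contact_force: [-0.5, 0.2, 0.7]
opening: 0.094
```

```bash
python3 gr.py red 0; python3 look.py 2
python3 - <<'E'
from crop import *
tile(cv2.imread('pics/scene_2.png'),[(310,180,160,120)],'pics/a.png',400,300)
tile(cv2.imread('pics/top_2.png'),[(180,190,160,120)],'pics/b.png',400,300)
cv2.imwrite('pics/c2.png',np.hstack([cv2.imread('pics/a.png'),cv2.imread('pics/b.png')]))
E
```

```text
t 13.7 p [0.609 0.153 0.115] tilt 45.9 yaw -77.2 rollz 0.031 q [-0.2   1.14 -0.99  1.51  1.3   1.84 -1.3 ] open 0.0940 F [-0.5  0.2  0.7]
grasp point in dish axes mm [-81.423   3.376  -1.183]
dish axes in tool (cols dx,dy,dz):
 [[ 0.015  0.003 -1.   ]
 [-0.041  0.999  0.003]
 [ 0.999  0.041  0.015]]
tool move cm to put grasp point at dish x=0mm [ 0.   -0.67  8.12]
turn to align deg -0.2 in-plane misfit deg 2.3
```

Request:
step_arm(
  steps=[
    [0.1,-0.5,0.3,0,9.4],
    [0,-0.2,2.6,0,9.4],
  ],
)

```text
clock: 14.0
tcp_pos: [0.6039, 0.1352, 0.0952]
eef_rot: [1.551, 1.876, -0.626]
contact_force: [0.4, 0.5, -0.1]
opening: 0.0941
```

```bash
python3 gr.py red 0; python3 look.py 3
python3 - <<'E'
from crop import *
tile(cv2.imread('pics/scene_3.png'),[(330,210,120,90)],'pics/c3.png',800,600)
E
```

```text
t 14.0 p [0.604 0.135 0.095] tilt 45.8 yaw -77.1 rollz 0.026 q [-0.17  1.16 -0.99  1.57  1.32  1.81 -1.33] open 0.0941 F [ 0.4  0.5 -0.1]
grasp point in dish axes mm [-55.525  -4.768  -3.257]
dish axes in tool (cols dx,dy,dz):
 [[ 0.014 -0.005 -1.   ]
 [-0.042  0.999 -0.005]
 [ 0.999  0.042  0.014]]
tool move cm to put grasp point at dish x=0mm [-0.25  0.24  5.57]
turn to align deg 0.3 in-plane misfit deg 2.4
```

Request:
step_arm(
  steps=[
    [-0.15,0.2,2.8,0,9.4],
    [-0.15,0.05,2.7,0,9.4],
    [0,0,0,0,9.4],
  ],
)

```text
clock: 14.4
tcp_pos: [0.6156, 0.0904, 0.0566]
eef_rot: [1.548, 1.875, -0.632]
contact_force: [0.8, -1.0, 0.4]
opening: 0.0938
```

```bash
python3 gr.py red 0; python3 look.py 4
python3 - <<'E'
from crop import *
tile(cv2.imread('pics/scene_4.png'),[(330,210,120,90)],'pics/c4.png',800,600)
E
```

```text
t 14.4 p [0.616 0.09  0.057] tilt 46.1 yaw -77.2 rollz 0.023 q [-0.11  1.2  -0.95  1.61  1.38  1.76 -1.33] open 0.0938 F [ 0.8 -1.   0.4]
grasp point in dish axes mm [ 4.368 -0.574  1.998]
dish axes in tool (cols dx,dy,dz):
 [[ 0.018 -0.007 -1.   ]
 [-0.04   0.999 -0.008]
 [ 0.999  0.04   0.018]]
tool move cm to put grasp point at dish x=0mm [ 0.19  0.08 -0.44]
turn to align deg 0.4 in-plane misfit deg 2.3
```

Request:
step_arm(
  steps=[
    [0.1,0.05,-0.3,0,5.5],
    [0,0,0,0,5.5],
    [0,0,0,0,5.5],
    [0,0,0,0,5.5],
    [0,0,0,0,5.5],
    [0,0,0,0,5.5],
    [0,0,0,0,5.5],
  ],
)

```text
clock: 15.2
tcp_pos: [0.6156, 0.1005, 0.0612]
eef_rot: [1.548, 1.88, -0.621]
contact_force: [0.2, -0.5, -0.3]
opening: 0.0649
```

```bash
python3 gr.py red 0
```

```text
t 15.2 p [0.616 0.101 0.061] tilt 45.7 yaw -76.7 rollz 0.027 q [-0.12  1.19 -0.96  1.6   1.37  1.76 -1.33] open 0.0649 F [ 0.2 -0.5 -0.3]
grasp point in dish axes mm [-5.899  0.989 -1.698]
dish axes in tool (cols dx,dy,dz):
 [[ 0.011 -0.007 -1.   ]
 [-0.046  0.999 -0.008]
 [ 0.999  0.046  0.011]]
tool move cm to put grasp point at dish x=0mm [-0.16 -0.13  0.59]
turn to align deg 0.4 in-plane misfit deg 2.7
```

Request:
step_arm(
  steps=[
    [-0.5,0,-1,0,4],
    [-1,0,-1,0,4],
    [-2,0,-2,0,4],
    [-2.5,0,-1,0,4],
    [-2.5,0,-1,0,4],
  ],
)

```text
clock: 15.7
tcp_pos: [0.6143, 0.0863, 0.1664]
eef_rot: [1.544, 1.889, -0.623]
contact_force: [-0.0, -0.2, -1.1]
opening: 0.0649
```

```bash
python3 to.py .585 .05 .19; python3 look.py 5
python3 - <<'E'
from crop import *
tile(cv2.imread('pics/scene_5.png'),[(300,180,160,120)],'pics/c5.png',800,600)
E
```

```text
t 15.7 p [0.614 0.086 0.166] tilt 45.5 yaw -76.8 rollz 0.021 q [-0.07  1.04 -1.03  1.61  1.29  1.82 -1.22] open 0.0649 F [-0.  -0.2 -1.1]
 tool cm [-3.8  -3.57  0.39] len 5.2
```

Request:
step_arm(
  steps=[
    [-3,-2.5,0,0,4],
    [0,0,0,-8.5,4],
    [0,0,0,-8.5,4],
    [0,0,0,-8.5,4],
    [0,0,0,-8.5,4],
    [0,0,0,-8.5,4],
    [0,0,0,-8.5,4],
    [0,0,0,-8.5,4],
    [0,0,0,-8.5,4],
    [0,0,0,-8.5,4],
  ],
)

```text
clock: 16.8
tcp_pos: [0.5918, 0.0639, 0.1879]
eef_rot: [0.024, 2.74, -1.104]
contact_force: [0.5, 0.2, -2.4]
opening: 0.0653
```

```bash
python3 to.py .585 .05 .19
```

```text
t 16.8 p [0.592 0.064 0.188] tilt 45.1 yaw -76.4 rollz -0.686 q [ 0.01  1.04 -1.16  1.7   1.3   1.9   0.09] open 0.0653 F [ 0.5  0.2 -2.4]
 tool cm [ 0.71 -1.2   0.7 ] len 1.6
```

Request:
step_arm(
  steps=[
    [0,0,0.3,-8.5,4],
    [0,0,0.3,-8.5,4],
    [0,0,0.3,-8.5,4],
    [0,0,0.3,-8.5,4],
    [0,0,0.3,-8.5,4],
    [0,0,0.3,-8.5,4],
    [0,0,0.3,-8.5,4],
    [0,0,0.3,-8.5,4],
    [0,0,0.3,-8.5,4],
    [0,0,0.3,-8.5,4],
  ],
)

```text
clock: 17.8
tcp_pos: [0.5943, 0.0484, 0.1607]
eef_rot: [1.762, -1.924, 0.941]
contact_force: [0.6, -0.9, -2.4]
opening: 0.0652
```

```bash
cat > pl.py <<'E'
import sys
from to import *
# placing: level k (1..3), dish offset from grasp point in tool axes (mm) ox oz
k=int(sys.argv[1]); up=float(sys.argv[2]);back=float(sys.argv[3]); ox,oz=(float(v) for v in sys.argv[4:6])
RK=np.array([.578,-.112,0.]);a=np.radians(-87.3)
o,M=show()
h=np.array([np.cos(a),np.sin(a),0]);dx=(h-[0,0,1])/np.sqrt(2);n=(h+[0,0,1])/np.sqrt(2);dy=np.cross(n,dx)
place=RK+[0,0,.06]+n*(.016+.032*(k-1))
c=o['tcp_pos']-.019*M[:,2]+M@np.array([ox,0,oz])/1000
B=np.array([dx,dy,n])
print('dish centre in rack(down,y,off) rel place mm',B@(c-place)*1000)
print('tool axes in rack (cols x,y,z):\n',B@M)
tgt=place+n*up/1000-dx*back/1000
print('tool move cm to off=%g back=%g:'%(up,back),(M.T@(tgt-c)*100).round(2))
t=M.T@dy; print('turn to align deg %.1f'%np.degrees(np.arctan2(-t[0]*np.sign(t[1]),abs(t[1]))),'in-plane misfit %.1f'%np.degrees(np.arcsin(t[2]*np.sign(t[1]))))
E
python3 pl.py 1 20 100 -1.7 5.9
```

```text
t 17.8 p [0.594 0.048 0.161] tilt 44.7 yaw -76.3 rollz -0.226 q [ 0.05  1.1  -1.19  1.73  1.36  1.91  1.56] open 0.0652 F [ 0.6 -0.9 -2.4]
dish centre in rack(down,y,off) rel place mm [-197.013   22.35   -59.067]
tool axes in rack (cols x,y,z):
 [[ 0.039  0.129  0.991]
 [-0.187 -0.973  0.134]
 [ 0.982 -0.191 -0.014]]
tool move cm to off=20 back=100: [8.56 1.92 9.2 ]
turn to align deg -10.9 in-plane misfit -7.7
```

Request:
step_arm(
  steps=[
    [3,0.3,1,-5.5,4],
    [3,0.3,2,-5.5,4],
    [2,0.3,2,0,4],
  ],
)

```text
clock: 18.1
tcp_pos: [0.5879, -0.0401, 0.1755]
eef_rot: [1.927, -1.699, 0.863]
contact_force: [0.3, -0.0, -1.1]
opening: 0.0653
```

```bash
python3 pl.py 1 15 60 -1.7 5.9
```

```text
t 18.1 p [ 0.588 -0.04   0.176] tilt 44.4 yaw -75.9 rollz -0.084 q [ 0.22  1.03 -1.2   1.85  1.38  1.84  1.82] open 0.0653 F [ 0.3 -0.  -1.1]
dish centre in rack(down,y,off) rel place mm [-145.165   11.398   13.764]
tool axes in rack (cols x,y,z):
 [[ 0.018  0.139  0.99 ]
 [ 0.023 -0.99   0.138]
 [ 1.     0.02  -0.021]]
tool move cm to off=15 back=60: [0.25 2.31 8.27]
turn to align deg 1.3 in-plane misfit -7.9
```

Request:
step_arm(
  steps=[
    [0.1,0.9,2.7,1.3,4],
    [0.1,0.9,2.7,0,4],
    [0,0.4,2.4,0,4],
    [0,0,0,0,4],
  ],
)

```text
clock: 18.5
tcp_pos: [0.5781, -0.1028, 0.1171]
eef_rot: [1.907, -1.728, 0.87]
contact_force: [-0.6, 0.4, -1.0]
opening: 0.0652
```

```bash
python3 pl.py 1 8 4 -1.7 5.9;  python3 look.py 6
python3 - <<'E'
from crop import *
tile(cv2.imread('pics/scene_6.png'),[(240,160,160,120)],'pics/a.png',400,300)
tile(cv2.imread('pics/top_6.png'),[(290,200,160,120)],'pics/b.png',400,300)
cv2.imwrite('pics/c6.png',np.hstack([cv2.imread('pics/a.png'),cv2.imread('pics/b.png')]))
E
```

```text
t 18.5 p [ 0.578 -0.103  0.117] tilt 44.4 yaw -76.2 rollz -0.100 q [ 0.32  1.09 -1.15  1.96  1.49  1.77  1.75] open 0.0652 F [-0.6  0.4 -1. ]
dish centre in rack(down,y,off) rel place mm [-59.847  -1.27   16.419]
tool axes in rack (cols x,y,z):
 [[ 0.021  0.135  0.991]
 [-0.003 -0.991  0.135]
 [ 1.    -0.006 -0.02 ]]
tool move cm to off=8 back=4: [-0.73  0.63  5.57]
turn to align deg -0.2 in-plane misfit -7.8
```

Request:
step_arm(
  steps=[
    [-0.3,0.3,2.7,0,4],
    [-0.5,0.3,2.3,0,4],
    [-0.2,0,0,0,4],
    [0,0,0,0,4],
  ],
)

```text
clock: 19.0
tcp_pos: [0.5863, -0.1187, 0.079]
eef_rot: [1.921, -1.734, 0.88]
contact_force: [-0.6, 0.7, -1.5]
opening: 0.0653
```

```bash
python3 pl.py 1 2 5 -1.7 5.9;  python3 look.py 7
python3 - <<'E'
from crop import *
tile(cv2.imread('pics/scene_7.png'),[(260,175,100,75)],'pics/c7.png',800,600)
E
```

```text
t 19.0 p [ 0.586 -0.119  0.079] tilt 44.0 yaw -74.8 rollz -0.113 q [ 0.34  1.15 -1.12  1.97  1.57  1.74  1.73] open 0.0653 F [-0.6  0.7 -1.5]
dish centre in rack(down,y,off) rel place mm [-21.389   6.049   1.118]
tool axes in rack (cols x,y,z):
 [[ 0.03   0.151  0.988]
 [-0.005 -0.989  0.151]
 [ 1.    -0.01  -0.029]]
tool move cm to off=2 back=5: [0.14 0.84 1.53]
turn to align deg -0.3 in-plane misfit -8.7
```

```bash
cat > ov.py <<'E'
import sys
from geo import *
from to import show
# overlay: est dish (from tool) and place on scene pic
pic,out,k,ox,oz=sys.argv[1],sys.argv[2],int(sys.argv[3]),float(sys.argv[4]),float(sys.argv[5])
x0,y0,w,h=(int(v) for v in sys.argv[6:10]);cam=sys.argv[10] if len(sys.argv)>10 else 'scene'
RK=np.array([.578,-.112,0.]);a=np.radians(-87.3);B=yawR(a)@TILT
place=RK+[0,0,.06]+B[:,2]*(.016+.032*(k-1))
o,M=show();c=o['tcp_pos']-.019*M[:,2]+M@np.array([ox,0,oz])/1000
A=np.column_stack([M[:,2],-M[:,1],M[:,0]])
im=cv2.imread(pic);sc=800/w
im=cv2.resize(im[y0:y0+h,x0:x0+w],None,fx=sc,fy=sc,interpolation=cv2.INTER_CUBIC)
E=[(i,j) for i in range(8) for j in range(i) if bin(i^j).count('1')==1]
def box(c,A,half,col):
    P=np.array([c+A@(np.array([(i&1)*2-1,(i>>1&1)*2-1,(i>>2&1)*2-1])*half) for i in range(8)])
    uv=((proj(cam,P)+.5-[x0,y0])*sc-.5).astype(int)
    for i,j in E: cv2.line(im,tuple(map(int,uv[i])),tuple(map(int,uv[j])),col,1)
if 'd' in sys.argv[11:] or len(sys.argv)<12: box(c,A,np.array([.04,.032,.016]),(255,255,0))
box(place,B,np.array([.04,.032,.016]),(0,255,0))
for s in(-1,1): # bars
    box(RK+[0,0,.06]+B@np.array([.043,s*.018,.05]),B,np.array([.003,.005,.05]),(255,0,255))
box(RK+[0,0,.003],yawR(a),np.array([.055,.035,.003]),(0,200,255))
cv2.imwrite(out,im[:600])
E
python3 ov.py pics/scene_7.png pics/o7.png 1 -1.7 5.9 260 175 100 75
```

```text
t 19.1 p [ 0.586 -0.119  0.079] tilt 44.1 yaw -74.7 rollz -0.114 q [ 0.34  1.15 -1.12  1.97  1.57  1.74  1.73] open 0.0649 F [-0.3  0.9 -1.5]
```

Request:
step_arm(
  steps=[
    [-0.2,0,0,0,4],
    [0,0,0,0,7],
    [0,0,0,0,7.5],
    [0,0,0,0,9.4],
    [0,0,0,0,9.4],
  ],
)

```text
clock: 19.6
tcp_pos: [0.5884, -0.1149, 0.0817]
eef_rot: [1.923, -1.735, 0.889]
contact_force: [-0.6, -0.5, -0.1]
opening: 0.0874
```

```bash
python3 look.py 8;python3 ov.py pics/scene_8.png pics/o8.png 1 -1.7 5.9 260 175 100 75
```

```text
t 19.7 p [ 0.588 -0.115  0.081] tilt 44.1 yaw -74.3 rollz -0.119 q [ 0.33  1.15 -1.12  1.97  1.57  1.74  1.73] open 0.0930 F [ 0.3 -0.2 -0.3]
```

Request:
step_arm(
  steps=[
    [0.2,0,-2,0,9.4],
    [0.2,0,-3,0,9.4],
    [0.3,0,-4,0,9.4],
    [0.5,0,-4,0,9.4],
  ],
)

```text
clock: 20.1
tcp_pos: [0.5609, -0.0402, 0.1809]
eef_rot: [1.912, -1.733, 0.877]
contact_force: [0.4, -0.1, -0.2]
opening: 0.094
```

```bash
python3 look.py 9;python3 ov.py pics/scene_9.png pics/o9.png 1 -1.7 5.9 260 175 100 75 scene n;python3 ov.py pics/top_9.png pics/o9t.png 1 -1.7 5.9 320 220 120 90 top n
```

```text
t 20.2 p [ 0.563 -0.036  0.184] tilt 44.1 yaw -74.6 rollz -0.117 q [ 0.21  0.97 -1.19  1.92  1.34  1.8   1.74] open 0.0942 F [ 0.5 -0.2  0.7]
t 20.2 p [ 0.563 -0.036  0.184] tilt 44.1 yaw -74.6 rollz -0.117 q [ 0.21  0.97 -1.19  1.92  1.34  1.8   1.74] open 0.0942 F [ 0.5 -0.2  0.7]
```

```bash
cat > fitp.py <<'E'
from geo import *
np.set_printoptions(precision=2,suppress=True)
RK=np.array([.578,-.112,0.]);A=np.radians(-87.3);B=yawR(A)@TILT
def fitp(k,sc,tp,fix_tilt=True):
    place=RK+[0,0,.06]+B[:,2]*(.016+.032*(k-1))
    obs=[('scene',np.array(q)/1000,uv) for q,uv in sc.items()]+[('top',np.array(q)/1000,uv) for q,uv in tp.items()]
    def f(p): return np.concatenate([proj(n,p[:3]+yawR(p[3])@TILT@q)[0]-uv for n,q,uv in obs])
    r=least_squares(f,np.r_[place,A],loss='soft_l1')
    print('rel place (down,y,off) mm',B.T@(r.x[:3]-place)*1000,'yaw deg',np.degrees(r.x[3]));print(f(r.x).reshape(-1,2).round(1).tolist())
def S(x0,y0,k,d): return {q:(x0+(X+.5)/k-.5,y0+(Y+.5)/k-.5) for q,(X,Y) in d.items()}
E
python3 - <<'E'
from fitp import *
fitp(1,S(260,175,8,{(-40,32,16):(357,395),(-40,32,0):(388,447),(-40,-32,0):(505,345),(-40,-32,16):(480,308),(40,32,16):(203,492),(40,32,0):(230,538)}),
 S(320,220,6.667,{(40,32,16):(405,172),(-40,32,16):(237,175),(-40,32,0):(203,178)}))
E
```

```text
rel place (down,y,off) mm [-7.25 10.13 -0.97] yaw deg -84.98864894050637
[[-0.3, 2.0], [0.0, 1.0], [0.2, -0.9], [-0.7, -1.7], [-0.3, 0.2], [0.4, -0.4], [-0.2, 1.3], [0.2, -0.9], [-0.4, 0.2]]
```

```bash
sed -i "s/^place=RK+\[0,0,.06\]+n\*(.016+.032\*(k-1))/place=RK+[0,0,.06]+n*(.016+.032*(k-1))-dx*.007/" pl.py; python3 pl.py 1 0 10 0 0; python3 pl.py 1 0 70 0 0 | tail -2
```

```text
t 20.2 p [ 0.563 -0.036  0.184] tilt 44.1 yaw -74.6 rollz -0.117 q [ 0.21  0.97 -1.19  1.92  1.34  1.8   1.74] open 0.0942 F [ 0.5 -0.2  0.7]
dish centre in rack(down,y,off) rel place mm [-153.792  -14.335   18.325]
tool axes in rack (cols x,y,z):
 [[ 0.029  0.153  0.988]
 [-0.008 -0.988  0.153]
 [ 1.    -0.012 -0.027]]
tool move cm to off=0 back=10: [-1.43  0.8  14.47]
turn to align deg -0.5 in-plane misfit -8.8
tool move cm to off=0 back=70: [-1.6  -0.11  8.55]
turn to align deg -0.5 in-plane misfit -8.8
```

Request:
step_arm(
  steps=[
    [-0.8,-0.5,2.8,0,9.4],
    [-0.8,-0.4,2.8,0,9.4],
    [0,0,2.8,0,9.4],
    [0,0,0,0,9.4],
  ],
)

```text
clock: 20.6
tcp_pos: [0.589, -0.081, 0.1128]
eef_rot: [1.92, -1.736, 0.891]
contact_force: [0.1, 0.2, 1.0]
opening: 0.0942
```

```bash
python3 pl.py 1 0 15 0 0
```

```text
t 20.6 p [ 0.589 -0.081  0.113] tilt 44.3 yaw -74.3 rollz -0.120 q [ 0.27  1.08 -1.11  1.94  1.49  1.74  1.73] open 0.0942 F [0.1 0.2 1. ]
dish centre in rack(down,y,off) rel place mm [-70.629   9.433   0.276]
tool axes in rack (cols x,y,z):
 [[ 0.027  0.157  0.987]
 [-0.009 -0.988  0.157]
 [ 1.    -0.014 -0.026]]
tool move cm to off=0 back=15: [0.13 1.8  5.34]
turn to align deg -0.5 in-plane misfit -9.0
```

Request:
step_arm(
  steps=[
    [0.1,0.5,2.8,0,9.4],
    [0.1,0.5,2.7,0,9.4],
    [0,0.4,0,0,9.4],
    [0,0.4,0,0,9.4],
    [0,0,0,0,9.4],
  ],
)

```text
clock: 21.1
tcp_pos: [0.5813, -0.1197, 0.0733]
eef_rot: [1.923, -1.739, 0.89]
contact_force: [-0.7, -0.3, -0.4]
opening: 0.0941
```

```bash
python3 pl.py 1 0 15 0 0
```

```text
t 21.1 p [ 0.581 -0.12   0.073] tilt 44.1 yaw -74.1 rollz -0.122 q [ 0.32  1.13 -1.07  1.99  1.57  1.7   1.7 ] open 0.0941 F [-0.7 -0.3 -0.4]
dish centre in rack(down,y,off) rel place mm [-15.552  -0.124  -0.488]
tool axes in rack (cols x,y,z):
 [[ 0.031  0.158  0.987]
 [-0.009 -0.987  0.159]
 [ 0.999 -0.014 -0.029]]
tool move cm to off=0 back=15: [ 0.05 -0.    0.06]
turn to align deg -0.5 in-plane misfit -9.1
```

Centred on the rack. Next I'll close part-way to nudge the dish across, then open again.

Request:
step_arm(
  steps=[
    [0,0,0,0,7],
    [0,0,0,0,7],
    [0,0,0,0,7],
    [0,0,0,0,7],
    [0,0,0,0,9.4],
    [0,0,0,0,9.4],
    [0,0,0,0,9.4],
    [0,0,-3,0,9.4],
    [0.2,0,-4,0,9.4],
    [0.5,0,-4,0,9.4],
  ],
)

```text
clock: 22.1
tcp_pos: [0.5585, -0.0512, 0.1577]
eef_rot: [1.918, -1.737, 0.885]
contact_force: [1.3, -1.2, 0.2]
opening: 0.094
```

```bash
python3 look.py 10;python3 ov.py pics/scene_10.png pics/o10.png 1 -1.7 5.9 260 175 100 75 scene n;python3 ov.py pics/top_10.png pics/o10t.png 1 -1.7 5.9 320 220 120 90 top n
```

```text
t 22.2 p [ 0.561 -0.047  0.161] tilt 44.0 yaw -73.8 rollz -0.125 q [ 0.22  1.   -1.17  1.96  1.37  1.76  1.7 ] open 0.0940 F [-0.6  0.1 -0. ]
t 22.2 p [ 0.561 -0.047  0.161] tilt 44.0 yaw -73.8 rollz -0.125 q [ 0.22  1.   -1.17  1.96  1.37  1.76  1.7 ] open 0.0940 F [-0.6  0.1 -0. ]
```

Run:
```python
from fitp import *
fitp(1,S(260,175,8,{(-40,-32,0):(510,345),(-40,-32,16):(478,303),(40,32,16):(210,492),(40,32,0):(235,535)}),
 S(320,220,6.667,{(40,32,16):(400,172),(-40,32,0):(200,190)}))
```

```text
rel place (down,y,off) mm [-6.3   9.09 -2.66] yaw deg -84.63178714161519
[[0.0, -0.5], [-0.0, -0.6], [-0.7, 0.7], [0.3, 0.5], [0.2, 1.9], [-0.3, -0.8]]
```

Run:
```python
from geo import *
from to import show
o,M=show()
im=cv2.imread('pics/scene_10.png');x0,y0=280,160;k=8
im=cv2.resize(im[y0:y0+75,x0:x0+100],None,fx=k,fy=k,interpolation=cv2.INTER_CUBIC)
for y in(-.047,-.0595,.047,.0595):
  for x in(-.008,.008):
    P=[o['tcp_pos']+M@np.array([x,y,zz]) for zz in (0,-.04)]
    uv=((proj('scene',P)+.5-[x0,y0])*k-.5).astype(int)
    cv2.line(im,tuple(map(int,uv[0])),tuple(map(int,uv[1])),(0,255,0) if abs(y)<.05 else (255,255,0),1);cv2.circle(im,tuple(map(int,uv[0])),3,(0,0,255),-1)
cv2.imwrite('pics/tip.png',im)
```

```text
t 22.2 p [ 0.561 -0.047  0.161] tilt 44.0 yaw -73.8 rollz -0.125 q [ 0.22  1.   -1.17  1.96  1.37  1.76  1.7 ] open 0.0940 F [-0.6  0.1 -0. ]
```

```bash
python3 to.py .44 -.06 .15; python3 to.py .38 -.13 .13
```

```text
t 22.2 p [ 0.561 -0.047  0.161] tilt 44.0 yaw -73.8 rollz -0.125 q [ 0.22  1.   -1.17  1.96  1.37  1.76  1.7 ] open 0.0940 F [-0.6  0.1 -0. ]
 tool cm [-0.1  12.18 -0.68] len 12.2
t 22.2 p [ 0.561 -0.047  0.161] tilt 44.0 yaw -73.8 rollz -0.125 q [ 0.22  1.   -1.17  1.96  1.37  1.76  1.7 ] open 0.0940 F [-0.6  0.1 -0. ]
 tool cm [ 3.49 19.36  4.27] len 20.1
```

Request:
step_arm(
  steps=[
    [0,4.2,0,0,9.4],
    [0,4.2,0,0,9.4],
    [0,4.2,0,0,9.4],
    [1.2,3,1.7,0,9.4],
    [1.2,3,1.7,0,9.4],
  ],
)

```text
clock: 22.7
tcp_pos: [0.3834, -0.1149, 0.1285]
eef_rot: [1.914, -1.755, 0.891]
contact_force: [-59.5, -35.1, -2.3]
opening: 0.094
```

```bash
python3 to.py .3 -.13 .13
```

```text
t 22.7 p [ 0.383 -0.115  0.128] tilt 43.9 yaw -74.3 rollz -0.130 q [ 0.25  1.   -1.24  2.47  1.26  1.69  1.2 ] open 0.0940 F [-59.5 -35.1  -2.3]
 tool cm [ 1.11  8.38 -0.67] len 8.5
```

```bash
python3 look.py 11; python3 -c "
from bench import sensors
o=sensors.get_obs();print(o['contact_force'],o['torque'],o['joint_velocities'],o['tau'],o['qpos'])"
```

```text
[-0.51185756  0.15768355 -0.22689476] [0.72874562 0.20221231 0.04801514] [-0.02773094 -0.02331647  0.00807807  0.01421524  0.02298355 -0.02483002
  0.07204151] [  0.09635269 -41.54952407  -8.77504706  -1.84072182  -0.76089224
   3.10648508  -0.5508979 ] [ 0.25093515  1.00190419 -1.23888751  2.46579099  1.26369613  1.68714788
  1.20443316]
```

Request:
step_arm(
  steps=[
    [0.3,2,-0.2,0,9.4],
    [0.3,2.5,-0.2,0,9.4],
    [0.3,2.5,-0.2,0,9.4],
  ],
)

```text
clock: 23.1
tcp_pos: [0.3551, -0.1064, 0.1387]
eef_rot: [1.879, -1.753, 0.837]
contact_force: [0.3, -0.6, 0.2]
opening: 0.0938
```

```bash
python3 to.py .3 -.13 .13
```

```text
t 23.1 p [ 0.355 -0.106  0.139] tilt 43.8 yaw -78.8 rollz -0.087 q [ 0.21  0.96 -1.25  2.47  1.16  1.65  1.19] open 0.0938 F [ 0.3 -0.6  0.2]
 tool cm [1.03 5.78 1.49] len 6.1
```

Heading is moving the right way, from −74.3° to −78.8°. I'll keep pushing.

Request:
step_arm(
  steps=[
    [0.2,3.2,0.5,0,9.4],
    [0.2,3.2,0.5,0,9.4],
    [0.2,3.2,0.5,0,9.4],
    [0.2,3.2,0.5,0,9.4],
  ],
)

```text
clock: 23.5
tcp_pos: [0.3092, -0.0912, 0.1451]
eef_rot: [1.811, -1.744, 0.761]
contact_force: [0.7, -0.7, 0.4]
opening: 0.0939
```

```bash
python3 to.py .3 -.13 .13
```

```text
t 23.5 p [ 0.309 -0.091  0.145] tilt 44.5 yaw -86.2 rollz -0.021 q [ 0.14  0.95 -1.25  2.47  1.01  1.61  1.14] open 0.0939 F [ 0.7 -0.7  0.4]
 tool cm [1.7  1.13 3.75] len 4.3
```

```bash
python3 look.py 12; python3 ov.py pics/scene_12.png pics/o12.png 1 0 0 268 185 80 60 scene n;python3 ov.py pics/top_12.png pics/o12t.png 1 0 0 325 225 96 72 top n
```

```text
t 23.6 p [ 0.31  -0.091  0.145] tilt 44.4 yaw -86.0 rollz -0.022 q [ 0.14  0.95 -1.25  2.47  1.01  1.61  1.14] open 0.0937 F [ 0.6 -1.2  0.2]
t 23.6 p [ 0.31  -0.091  0.145] tilt 44.4 yaw -86.0 rollz -0.022 q [ 0.14  0.95 -1.25  2.47  1.01  1.61  1.14] open 0.0937 F [ 0.6 -1.2  0.2]
```

```bash
python3 - <<'E'
from fitp import *
fitp(1,S(268,185,10,{(-40,32,16):(382,405),(-40,32,0):(415,450),(-40,-32,0):(558,322),(-40,-32,16):(520,275),(40,32,16):(180,518),(40,32,0):(212,568)}),
 S(325,225,8.333,{(40,32,16):(460,174),(-40,32,16):(262,188),(-40,32,0):(208,193)}))
E
python3 - <<'E'
import sys;sys.path.insert(0,'.')
from crop import *
tile(cv2.imread('pics/scene_12.png'),[(268,185,80,60)],'pics/r12.png',800,600)
E
```

```text
rel place (down,y,off) mm [-6.7   7.87 -1.09] yaw deg -83.25905185318037
[[-0.9, 0.5], [0.0, 1.4], [-0.2, -0.7], [-0.5, -1.3], [-0.3, -0.1], [0.6, 0.0], [0.1, 1.8], [-0.9, -0.7], [-0.1, 0.3]]
```

```bash
sed -i "s/tgt=place+n\*up\/1000-dx\*back\/1000/yy=float(sys.argv[6]) if len(sys.argv)>6 else 0;tgt=place+n*up\/1000-dx*back\/1000+dy*yy\/1000/" pl.py; python3 pl.py 1 20 110 0 0 7
```

```text
t 23.6 p [ 0.31  -0.091  0.145] tilt 44.4 yaw -86.0 rollz -0.022 q [ 0.14  0.95 -1.25  2.47  1.01  1.61  1.14] open 0.0937 F [ 0.6 -1.2  0.2]
dish centre in rack(down,y,off) rel place mm [ -96.224 -267.134   20.192]
tool axes in rack (cols x,y,z):
 [[ 0.01   0.016  1.   ]
 [-0.014 -1.     0.016]
 [ 1.    -0.015 -0.01 ]]
tool move cm to off=20 back=110: [ -0.43 -27.43  -0.94]
turn to align deg -0.8 in-plane misfit -0.9
```

Request:
step_arm(
  steps=[
    [0,-4,-0.2,0,9.4],
    [0,-4.7,-0.2,0,9.4],
    [0,-4.7,-0.2,0,9.4],
    [0,-4.7,-0.2,0,9.4],
    [0,-4.7,-0.2,0,9.4],
    [0,-4.2,0,0,9.4],
    [0,0,0,0,9.4],
  ],
)

```text
clock: 24.3
tcp_pos: [0.5902, -0.0731, 0.1598]
eef_rot: [1.819, -1.729, 0.772]
contact_force: [-1.5, 0.9, -0.0]
opening: 0.0939
```

```bash
python3 pl.py 1 0 60 0 0 7
```

```text
t 24.3 p [ 0.59  -0.073  0.16 ] tilt 44.9 yaw -85.5 rollz -0.020 q [ 0.24  1.06 -1.14  1.77  1.35  1.85  1.87] open 0.0939 F [-1.5  0.9 -0. ]
dish centre in rack(down,y,off) rel place mm [-109.642   13.635   27.488]
tool axes in rack (cols x,y,z):
 [[ 0.002  0.023  1.   ]
 [-0.006 -1.     0.023]
 [ 1.    -0.006 -0.002]]
tool move cm to off=0 back=60: [-2.73  0.79  4.95]
turn to align deg -0.3 in-plane misfit -1.3
```

Request:
step_arm(
  steps=[
    [-1.3,0.4,1.5,0,9.4],
    [-1.3,0.3,2.8,0,9.4],
    [0,0,2.5,0,9.4],
    [0,0,2.5,0,9.4],
    [0,0,0,0,9.4],
  ],
)

```text
clock: 24.8
tcp_pos: [0.5814, -0.1223, 0.0683]
eef_rot: [1.827, -1.716, 0.768]
contact_force: [0.1, 0.2, -0.8]
opening: 0.0937
```

```bash
python3 pl.py 1 0 4 0 0 0
```

```text
t 24.8 p [ 0.581 -0.122  0.068] tilt 45.0 yaw -85.4 rollz -0.012 q [ 0.3   1.18 -1.07  1.85  1.48  1.77  1.8 ] open 0.0937 F [ 0.1  0.2 -0.8]
dish centre in rack(down,y,off) rel place mm [-10.481   2.502  -2.764]
tool axes in rack (cols x,y,z):
 [[ 0.001  0.023  1.   ]
 [ 0.006 -1.     0.023]
 [ 1.     0.006 -0.001]]
tool move cm to off=0 back=4: [0.28 0.27 0.64]
turn to align deg 0.4 in-plane misfit -1.3
```

Request:
step_arm(
  steps=[
    [0.3,0.25,0.3,0,9.4],
    [0,0,0,0,6],
    [0,0,0,0,6],
    [0,0,0,0,6],
    [0,0,0,0,6],
    [0,0,0,0,6],
  ],
)

```text
clock: 25.4
tcp_pos: [0.5787, -0.1231, 0.0699]
eef_rot: [1.836, -1.713, 0.771]
contact_force: [0.5, -0.4, -0.8]
opening: 0.0682
```

```bash
python3 pl.py 1 0 4 0 0 0; python3 look.py 13;python3 ov.py pics/scene_13.png pics/o13.png 1 0 0 268 185 80 60 scene n
```

```text
t 25.4 p [ 0.579 -0.123  0.07 ] tilt 44.8 yaw -84.9 rollz -0.014 q [ 0.31  1.17 -1.07  1.87  1.48  1.76  1.8 ] open 0.0682 F [ 0.5 -0.4 -0.8]
dish centre in rack(down,y,off) rel place mm [-11.152  -0.397  -1.04 ]
tool axes in rack (cols x,y,z):
 [[ 0.003  0.029  1.   ]
 [ 0.01  -1.     0.029]
 [ 1.     0.01  -0.003]]
tool move cm to off=0 back=4: [ 0.11 -0.02  0.72]
turn to align deg 0.6 in-plane misfit -1.7
t 25.5 p [ 0.579 -0.123  0.07 ] tilt 44.8 yaw -84.9 rollz -0.014 q [ 0.31  1.17 -1.07  1.87  1.48  1.76  1.8 ] open 0.0682 F [-0.5 -0.6 -0.7]
```

Request:
step_arm(
  steps=[
    [0,0,0,0,6],
    [0,0,0,0,6],
  ],
)

```text
clock: 25.7
tcp_pos: [0.5786, -0.1232, 0.0699]
eef_rot: [1.836, -1.713, 0.771]
contact_force: [0.7, -0.7, -0.7]
opening: 0.0683
```

```bash
python3 pl.py 1 0 4 0 0 0|head -2
```

```text
t 25.7 p [ 0.579 -0.123  0.07 ] tilt 44.8 yaw -84.9 rollz -0.013 q [ 0.31  1.17 -1.07  1.87  1.48  1.76  1.8 ] open 0.0683 F [ 0.7 -0.7 -0.7]
dish centre in rack(down,y,off) rel place mm [-11.069  -0.433  -1.05 ]
```

Request:
step_arm(
  steps=[
    [0.1,0,-0.6,0,5],
    [0,0,0,0,5],
    [0,0,0,0,5],
  ],
)

```text
clock: 26.0
tcp_pos: [0.5781, -0.1187, 0.0747]
eef_rot: [1.837, -1.713, 0.769]
contact_force: [-0.8, 0.2, -1.6]
opening: 0.0682
```

```bash
python3 pl.py 1 0 4 0 0 0;python3 look.py 14;python3 ov.py pics/scene_14.png pics/o14.png 1 0 0 268 185 80 60 scene n
```

```text
t 26.0 p [ 0.578 -0.119  0.075] tilt 44.7 yaw -85.0 rollz -0.013 q [ 0.3   1.16 -1.08  1.86  1.47  1.77  1.8 ] open 0.0682 F [-0.8  0.2 -1.6]
dish centre in rack(down,y,off) rel place mm [-17.67   -0.789  -0.728]
tool axes in rack (cols x,y,z):
 [[ 0.005  0.029  1.   ]
 [ 0.011 -1.     0.029]
 [ 1.     0.011 -0.005]]
tool move cm to off=0 back=4: [ 0.08 -0.04  1.37]
turn to align deg 0.6 in-plane misfit -1.6
t 26.1 p [ 0.578 -0.119  0.075] tilt 44.7 yaw -84.9 rollz -0.013 q [ 0.3   1.16 -1.08  1.86  1.47  1.77  1.8 ] open 0.0685 F [ 0.5 -0.1 -1.7]
```

Run:
```python
from crop import *
a=cv2.imread('pics/scene_14.png');b=cv2.imread('pics/scene_7.png')
tile(np.vstack([a]),[(280,210,53,40)],'pics/x1.png',400,600);tile(b,[(280,210,53,40)],'pics/x2.png',400,600)
cv2.imwrite('pics/x.png',np.hstack([cv2.imread('pics/x1.png'),cv2.imread('pics/x2.png')]))
```

Request:
step_arm(
  steps=[
    [-0.1,0,0.6,0,5],
    [0,0,0,0,7.5],
    [0,0,0,0,9.4],
    [0,0,0,0,9.4],
    [0,0,0,0,9.4],
    [0,0,-2.5,0,9.4],
    [0.2,0,-4,0,9.4],
    [0.3,0,-4,0,9.4],
  ],
)

```text
clock: 26.9
tcp_pos: [0.5696, -0.0568, 0.146]
eef_rot: [1.826, -1.71, 0.762]
contact_force: [0.6, -0.4, 0.2]
opening: 0.0939
```

```bash
python3 look.py 15;python3 - <<'E'
from crop import *
tile(cv2.imread('pics/scene_15.png'),[(275,190,80,60)],'pics/r15.png',800,600)
tile(cv2.imread('pics/top_15.png'),[(325,225,96,72)],'pics/t15.png',800,600)
E
```

Request:
step_arm(
  steps=[
    [0,0,-4.5,0,9.4],
    [0,0,-4.5,0,9.4],
    [0,0,-3,0,9.4],
    [0,0,0,0,9.4],
  ],
)

```text
clock: 27.4
tcp_pos: [0.5642, 0.0312, 0.2337]
eef_rot: [1.829, -1.712, 0.767]
contact_force: [-0.1, -0.5, -0.3]
opening: 0.0941
```

```bash
python3 to.py; python3 look.py 16;python3 - <<'E'
from crop import *
tile(cv2.imread('pics/scene_16.png'),[(275,195,64,48)],'pics/r16.png',800,600)
tile(cv2.imread('pics/top_16.png'),[(325,225,96,72)],'pics/t16.png',800,600)
E
```

```text
t 27.4 p [0.564 0.031 0.234] tilt 45.0 yaw -85.5 rollz -0.009 q [ 0.06  0.95 -1.15  1.67  1.17  1.93  1.86] open 0.0941 F [-0.1 -0.5 -0.3]
```

Run:
```python
from fitp import *
fitp(1,S(275,195,12.5,{(-40,-32,0):(632,250),(-40,-32,16):(588,195),(40,32,16):(168,495),(40,32,0):(200,560),(-40,-32,-16):(685,315)}),
 S(325,225,8.333,{(40,32,16):(457,198),(40,0,16):(473,300)}))
```

```text
rel place (down,y,off) mm [-13.9    6.59   0.47] yaw deg -85.23190990823076
[[-0.0, 0.1], [-0.5, -0.8], [-1.3, -0.0], [0.2, 0.0], [-0.2, 0.3], [-0.5, -0.3], [-0.6, 2.3]]
```

```bash
python3 to.py .44 -.03 .21; python3 to.py .46 -.26 .18;python3 gr.py yellow -.1
```

```text
t 27.5 p [0.564 0.027 0.231] tilt 45.2 yaw -85.9 rollz -0.005 q [ 0.07  0.96 -1.15  1.67  1.17  1.93  1.86] open 0.0941 F [ 0.4  0.3 -1.6]
 tool cm [ 1.98 12.73  4.93] len 13.8
t 27.5 p [0.564 0.027 0.231] tilt 45.2 yaw -85.9 rollz -0.005 q [ 0.07  0.96 -1.15  1.67  1.17  1.93  1.86] open 0.0941 F [ 0.4  0.3 -1.6]
 tool cm [16.1  12.29 23.43] len 31.0
t 27.5 p [0.564 0.027 0.231] tilt 45.2 yaw -85.9 rollz -0.005 q [ 0.07  0.96 -1.15  1.67  1.17  1.93  1.86] open 0.0941 F [ 0.4  0.3 -1.6]
grasp point in dish axes mm [-393.178  142.687 -149.227]
dish axes in tool (cols dx,dy,dz):
 [[-0.006 -0.061  0.998]
 [-0.053 -0.997 -0.061]
 [ 0.999 -0.053  0.003]]
tool move cm to put grasp point at dish x=-100mm [15.59 11.76 30.08]
turn to align deg -3.5 in-plane misfit deg -3.1
```

Request:
step_arm(
  steps=[
    [0.7,4.2,1.6,0,9.4],
    [0.7,4.2,1.6,0,9.4],
    [0.7,4.2,1.6,0,9.4],
    [2.8,0,3.6,-1,9.4],
    [2.8,0,3.6,-1,9.4],
    [2.8,0,3.6,-1,9.4],
    [2.8,0,3.6,0,9.4],
    [2.6,0,3.3,0,9.4],
  ],
)

```text
clock: 28.3
tcp_pos: [0.4466, -0.2726, 0.1706]
eef_rot: [1.854, -1.644, 0.719]
contact_force: [-1.1, 0.3, 0.5]
opening: 0.0945
```

```bash
python3 gr.py yellow -.07
```

```text
t 28.3 p [ 0.447 -0.273  0.171] tilt 45.3 yaw -87.5 rollz 0.055 q [ 0.66  0.89 -1.14  2.21  1.41  1.64  1.93] open 0.0945 F [-1.1  0.3  0.5]
grasp point in dish axes mm [-152.662  -16.804    5.382]
dish axes in tool (cols dx,dy,dz):
 [[-0.003  0.003  1.   ]
 [-0.074 -0.997  0.003]
 [ 0.997 -0.074  0.003]]
tool move cm to put grasp point at dish x=-70mm [-0.55 -2.29  8.12]
turn to align deg 0.2 in-plane misfit deg -4.3
```

Request:
step_arm(
  steps=[
    [-0.2,-0.9,2.7,0,9.4],
    [-0.2,-0.8,2.7,0,9.4],
    [-0.1,-0.6,2.5,0,9.4],
    [0,0,0,0,9.4],
  ],
)

```text
clock: 28.7
tcp_pos: [0.458, -0.3408, 0.1011]
eef_rot: [1.832, -1.651, 0.697]
contact_force: [1.0, -0.2, 1.8]
opening: 0.0941
```

```bash
python3 gr.py yellow -.002; python3 look.py 17;python3 - <<'E'
from crop import *
tile(cv2.imread('pics/scene_17.png'),[(220,130,120,90)],'pics/a.png',400,300)
tile(cv2.imread('pics/top_17.png'),[(420,260,120,90)],'pics/b.png',400,300)
cv2.imwrite('pics/c17.png',np.hstack([cv2.imread('pics/a.png'),cv2.imread('pics/b.png')]))
E
```

```text
t 28.7 p [ 0.458 -0.341  0.101] tilt 45.5 yaw -89.6 rollz 0.069 q [ 0.74  1.03 -1.03  2.16  1.6   1.61  1.96] open 0.0941 F [ 1.  -0.2  1.8]
grasp point in dish axes mm [-54.565 -14.995   5.118]
dish axes in tool (cols dx,dy,dz):
 [[-0.004 -0.002  1.   ]
 [-0.1   -0.995 -0.002]
 [ 0.995 -0.1    0.003]]
tool move cm to put grasp point at dish x=-2mm [-0.53 -2.02  5.08]
turn to align deg -0.1 in-plane misfit deg -5.8
```

Request:
step_arm(
  steps=[
    [-0.2,-0.8,-0.5,0,9.4],
    [0,-0.7,0,0,9.4],
    [0,0,0,0,9.4],
  ],
)

```text
clock: 29.1
tcp_pos: [0.4754, -0.3293, 0.1055]
eef_rot: [1.84, -1.648, 0.701]
contact_force: [-0.9, 0.2, -0.3]
opening: 0.0936
```

```bash
python3 gr.py yellow -.002
```

```text
t 29.1 p [ 0.475 -0.329  0.106] tilt 45.3 yaw -89.1 rollz 0.066 q [ 0.71  1.02 -1.04  2.13  1.59  1.62  1.98] open 0.0936 F [-0.9  0.2 -0.3]
grasp point in dish axes mm [-63.932   3.75    2.049]
dish axes in tool (cols dx,dy,dz):
 [[-0.002  0.001  1.   ]
 [-0.093 -0.996  0.001]
 [ 0.996 -0.093  0.002]]
tool move cm to put grasp point at dish x=-2mm [-0.22 -0.2   6.2 ]
turn to align deg 0.1 in-plane misfit deg -5.3
```

Request:
step_arm(
  steps=[
    [-0.1,-0.1,2,0,9.4],
    [0,-0.1,2,0,9.4],
    [0,0,2,0,9.4],
    [0,0,0,0,9.4],
  ],
)

```text
clock: 29.5
tcp_pos: [0.4826, -0.3688, 0.0646]
eef_rot: [1.845, -1.646, 0.711]
contact_force: [-0.2, -0.3, 0.4]
opening: 0.0938
```

```bash
python3 gr.py yellow -.002; python3 look.py 18;python3 - <<'E'
from crop import *
tile(cv2.imread('pics/scene_18.png'),[(220,140,80,60)],'pics/a.png',400,300)
tile(cv2.imread('pics/top_18.png'),[(440,270,80,60)],'pics/b.png',400,300)
cv2.imwrite('pics/c18.png',np.hstack([cv2.imread('pics/a.png'),cv2.imread('pics/b.png')]))
E
```

```text
t 29.5 p [ 0.483 -0.369  0.065] tilt 45.4 yaw -88.3 rollz 0.061 q [ 0.76  1.1  -0.98  2.1   1.71  1.59  2.01] open 0.0938 F [-0.2 -0.3  0.4]
grasp point in dish axes mm [-6.619  4.916  1.472]
dish axes in tool (cols dx,dy,dz):
 [[-0.004  0.002  1.   ]
 [-0.084 -0.996  0.002]
 [ 0.996 -0.084  0.004]]
tool move cm to put grasp point at dish x=-2mm [-0.15  0.45  0.5 ]
turn to align deg 0.1 in-plane misfit deg -4.8
```

Request:
step_arm(
  steps=[
    [-0.3,0.4,0.3,0,9.4],
    [0,0,0,0,5],
    [0,0,0,0,5],
    [0,0,0,0,5],
    [0,0,0,0,5],
    [0,0,0,0,5],
    [0,0,0,0,5],
    [0,0,0,0,5],
  ],
)

```text
clock: 30.4
tcp_pos: [0.4806, -0.3643, 0.0644]
eef_rot: [1.852, -1.643, 0.717]
contact_force: [-1.7, 0.8, 2.3]
opening: 0.0644
```

```bash
python3 gr.py yellow 0
```

```text
t 30.4 p [ 0.481 -0.364  0.064] tilt 45.4 yaw -87.7 rollz 0.057 q [ 0.75  1.1  -0.98  2.12  1.71  1.59  1.99] open 0.0644 F [-1.7  0.8  2.3]
grasp point in dish axes mm [-9.862  3.449 -1.965]
dish axes in tool (cols dx,dy,dz):
 [[-0.003  0.004  1.   ]
 [-0.077 -0.997  0.004]
 [ 0.997 -0.077  0.004]]
tool move cm to put grasp point at dish x=0mm [0.19 0.27 1.01]
turn to align deg 0.2 in-plane misfit deg -4.4
```

Request:
step_arm(
  steps=[
    [0.5,0,-0.8,0,4],
    [1,0,-1.5,0,4],
    [2,0,-2,0,4],
    [2.5,0,-2,0,4],
    [2.5,0,-2,0,4],
    [0.8,0,-2,0,4],
    [0,0,0,8.5,4],
    [0,0,0,8.5,4],
    [0,0,0,8.5,4],
    [0,0,0,8.5,4],
  ],
)

```text
clock: 31.4
tcp_pos: [0.4916, -0.3513, 0.2117]
eef_rot: [1.358, -2.227, 0.952]
contact_force: [-0.2, 0.7, -1.1]
opening: 0.0642
```

```bash
python3 to.py; python3 look.py 19;python3 - <<'E'
from crop import *
tile(cv2.imread('pics/scene_19.png'),[(210,120,120,90)],'pics/c19.png',800,600)
E
```

```text
t 31.4 p [ 0.492 -0.351  0.212] tilt 45.0 yaw -86.9 rollz -0.357 q [ 0.81  0.83 -1.13  2.05  1.48  1.57  1.63] open 0.0642 F [-0.2  0.7 -1.1]
```

Request:
step_arm(
  steps=[
    [0,0,0,8.5,4],
    [0,0,0,8.5,4],
    [0,0,0,8.5,4],
    [0,0,0,8.5,4],
    [0,0,0,8.5,4],
    [0,0,0,8.5,4],
    [0,0,0,8.5,4],
    [0,0,0,8.5,4],
    [0,0,0,8.5,4],
    [0,0,0,8.5,4],
  ],
)

```text
clock: 32.5
tcp_pos: [0.4926, -0.3484, 0.2127]
eef_rot: [0.535, 2.685, -1.091]
contact_force: [-0.1, -0.1, -1.4]
opening: 0.0642
```

Request:
step_arm(
  steps=[
    [0,0,0,8.5,4],
    [0,0,0,8.5,4],
    [0,0,0,8.5,4],
    [0,0,0,8.5,4],
    [0,0,0,8.5,4],
    [0,0,0,8.5,4],
  ],
)

```text
clock: 33.1
tcp_pos: [0.4932, -0.3465, 0.2131]
eef_rot: [1.518, 2.013, -0.784]
contact_force: [-0.3, -0.3, -1.2]
opening: 0.0638
```

```bash
python3 pl.py 2 20 110 1.9 9.9
```

```text
t 33.1 p [ 0.493 -0.347  0.213] tilt 44.6 yaw -86.3 rollz -0.149 q [ 0.8   0.8  -1.09  2.05  1.47  1.52 -0.76] open 0.0638 F [-0.3 -0.3 -1.2]
dish centre in rack(down,y,off) rel place mm [ 52.423 -96.298 221.321]
tool axes in rack (cols x,y,z):
 [[-0.004 -0.014  1.   ]
 [-0.224  0.974  0.012]
 [-0.975 -0.224 -0.007]]
tool move cm to off=20 back=110: [ 17.52  14.12 -15.99]
turn to align deg 13.0 in-plane misfit 0.7
```

Request:
step_arm(
  steps=[
    [1.5,1.5,-3.2,5,4],
    [1.5,1.5,-3.4,5,4],
    [1.8,1.5,-3.5,3,4],
    [2,1.5,-3.5,0,4],
    [2.5,1.5,-2,0,4],
  ],
)

```text
clock: 33.6
tcp_pos: [0.5491, -0.1629, 0.2569]
eef_rot: [1.713, 1.801, -0.703]
contact_force: [0.7, -0.4, -1.7]
opening: 0.0638
```

```bash
python3 pl.py 2 20 110 1.9 9.9
```

```text
t 33.6 p [ 0.549 -0.163  0.257] tilt 44.7 yaw -87.1 rollz 0.001 q [ 0.42  0.8  -1.11  1.85  1.24  1.72 -1.07] open 0.0638 F [ 0.7 -0.4 -1.7]
dish centre in rack(down,y,off) rel place mm [-106.334  -31.26   124.315]
tool axes in rack (cols x,y,z):
 [[-0.005 -0.003  1.   ]
 [-0.002  1.     0.003]
 [-1.    -0.002 -0.006]]
tool move cm to off=20 back=110: [10.43  3.15 -0.3 ]
turn to align deg 0.1 in-plane misfit 0.2
```

Request:
step_arm(
  steps=[
    [3,1,0,0,4],
    [3.5,1.1,0,0,4],
    [3,0.9,0,0,4],
    [0,0,0,0,4],
  ],
)

```text
clock: 34.0
tcp_pos: [0.5796, -0.0827, 0.1889]
eef_rot: [1.695, 1.824, -0.695]
contact_force: [0.1, -0.0, -1.7]
opening: 0.0643
```

```bash
python3 pl.py 2 5 4 1.9 9.9; python3 look.py 20;python3 ov.py pics/scene_20.png pics/o20.png 2 0 0 268 170 100 75 scene n
```

```text
t 34.0 p [ 0.58  -0.083  0.189] tilt 44.3 yaw -86.2 rollz -0.005 q [ 0.23  0.94 -1.05  1.78  1.26  1.74 -1.18] open 0.0643 F [ 0.1 -0.  -1.7]
dish centre in rack(down,y,off) rel place mm [-113.87     2.786   20.695]
tool axes in rack (cols x,y,z):
 [[-0.012 -0.014  1.   ]
 [-0.021  1.     0.014]
 [-1.    -0.02  -0.012]]
tool move cm to off=5 back=4: [ 1.44 -0.4  11.  ]
turn to align deg 1.2 in-plane misfit 0.8
t 34.1 p [ 0.579 -0.086  0.191] tilt 44.5 yaw -86.3 rollz -0.002 q [ 0.24  0.93 -1.05  1.78  1.26  1.74 -1.19] open 0.0643 F [-1.   0.8 -1.2]
```

Run:
```python
from fitp import *
fitp(1,S(268,170,8,{(-40,32,16):(327,422),(-40,32,0):(352,465),(-40,-32,0):(463,360),(-40,-32,16):(435,327),(40,32,16):(165,512),(40,32,0):(185,558)}),{})
```

```text
rel place (down,y,off) mm [  5.55 -12.59  -3.41] yaw deg -84.02776494901865
[[-1.0, 1.0], [0.0, 1.0], [0.2, -0.4], [-0.3, -1.4], [0.0, 0.2], [1.5, -0.5]]
```

```bash
cat >> fitp.py <<'E'
def fitc(k,sc,tp={},off=0.):
    place=RK+[0,0,.06]+B[:,2]*(.016+.032*(k-1)+off)
    obs=[('scene',np.array(q)/1000,uv) for q,uv in sc.items()]+[('top',np.array(q)/1000,uv) for q,uv in tp.items()]
    f=lambda p:np.concatenate([proj(n,place+B[:,0]*p[0]+B[:,1]*p[1]+yawR(p[2])@TILT@q)[0]-uv for n,q,uv in obs])
    r=least_squares(f,[0,0,A],loss='soft_l1');print('constr (down,y) mm',r.x[:2]*1000,'yaw',np.degrees(r.x[2]));print(f(r.x).reshape(-1,2).round(1).tolist())
E
python3 - <<'E'
from fitp import *
fitc(1,S(268,170,8,{(-40,32,16):(327,422),(-40,32,0):(352,465),(-40,-32,0):(463,360),(-40,-32,16):(435,327),(40,32,16):(165,512),(40,32,0):(185,558)}))
fitc(1,S(268,185,10,{(-40,32,16):(382,405),(-40,32,0):(415,450),(-40,-32,0):(558,322),(-40,-32,16):(520,275),(40,32,16):(180,518),(40,32,0):(212,568)}))
E
```

```text
constr (down,y) mm [-13.38   2.7 ] yaw -84.02352844663775
[[-1.2, 0.8], [-0.0, 0.9], [0.5, -0.7], [-0.1, -1.9], [-0.5, 0.2], [1.1, -0.4]]
constr (down,y) mm [-15.33  14.22] yaw -83.87890738909178
[[-0.9, 0.5], [0.1, 1.5], [0.3, -0.7], [-0.1, -1.3], [-0.3, -0.2], [0.6, -0.0]]
```

Request:
step_arm(
  steps=[
    [0.3,-0.2,3,1,4],
    [0.3,-0.2,3,0,4],
    [0.2,-0.1,2.5,0,4],
    [0,0,0,0,4],
  ],
)

```text
clock: 34.5
tcp_pos: [0.5785, -0.1457, 0.129]
eef_rot: [1.71, 1.796, -0.688]
contact_force: [0.5, -0.2, -2.0]
opening: 0.0646
```

```bash
python3 pl.py 2 3 4 1.9 9.9; python3 look.py 21;python3 ov.py pics/scene_21.png pics/o21.png 2 1.9 9.9 268 170 100 75 scene n
```

```text
t 34.5 p [ 0.579 -0.146  0.129] tilt 44.7 yaw -86.1 rollz 0.013 q [ 0.32  1.01 -0.99  1.86  1.38  1.66 -1.24] open 0.0646 F [ 0.5 -0.2 -2. ]
dish centre in rack(down,y,off) rel place mm [-27.138  -1.193  22.766]
tool axes in rack (cols x,y,z):
 [[-0.006 -0.015  1.   ]
 [ 0.004  1.     0.015]
 [-1.     0.004 -0.006]]
tool move cm to off=3 back=4: [1.96 0.08 2.33]
turn to align deg -0.2 in-plane misfit 0.9
t 34.6 p [ 0.58  -0.142  0.131] tilt 44.5 yaw -85.7 rollz 0.018 q [ 0.31  1.01 -1.    1.86  1.38  1.66 -1.24] open 0.0643 F [ 0.6  0.6 -2.3]
```

Request:
step_arm(
  steps=[
    [0.8,0,1,0,4],
    [0.8,0,0.8,0,4],
    [0,0,0,0,4],
  ],
)

```text
clock: 34.9
tcp_pos: [0.5828, -0.1411, 0.1085]
eef_rot: [1.709, 1.797, -0.673]
contact_force: [0.3, -0.0, -1.7]
opening: 0.0642
```

```bash
python3 pl.py 2 3 4 1.9 9.9; python3 look.py 22;python3 ov.py pics/scene_22.png pics/o22.png 2 1.9 9.9 268 170 100 75 scene n
```

```text
t 34.9 p [ 0.583 -0.141  0.108] tilt 44.4 yaw -85.2 rollz 0.023 q [ 0.3   1.04 -0.98  1.86  1.41  1.65 -1.27] open 0.0642 F [ 0.3 -0.  -1.7]
dish centre in rack(down,y,off) rel place mm [-15.676   3.165   5.18 ]
tool axes in rack (cols x,y,z):
 [[-0.011 -0.025  1.   ]
 [ 0.007  1.     0.026]
 [-1.     0.007 -0.011]]
tool move cm to off=3 back=4: [ 0.2  -0.35  1.16]
turn to align deg -0.4 in-plane misfit 1.5
t 35.0 p [ 0.583 -0.141  0.109] tilt 44.4 yaw -85.1 rollz 0.024 q [ 0.3   1.04 -0.98  1.86  1.41  1.65 -1.27] open 0.0640 F [ 0.6  0.8 -2.4]
```

Request:
step_arm(
  steps=[
    [0.1,-0.2,0.7,0,4],
    [0.2,-0.1,0.6,0,4],
    [0,0,0,0,4],
  ],
)

```text
clock: 35.3
tcp_pos: [0.581, -0.1479, 0.0976]
eef_rot: [1.707, 1.796, -0.67]
contact_force: [0.1, 0.4, -1.5]
opening: 0.0639
```

```bash
python3 pl.py 2 1 3 1.9 9.9; python3 look.py 23;python3 ov.py pics/scene_23.png pics/o23.png 2 1.9 9.9 268 170 100 75 scene n
```

```text
t 35.3 p [ 0.581 -0.148  0.098] tilt 44.4 yaw -85.0 rollz 0.025 q [ 0.31  1.05 -0.97  1.87  1.43  1.64 -1.29] open 0.0639 F [ 0.1  0.4 -1.5]
dish centre in rack(down,y,off) rel place mm [-3.242  1.081  2.192]
tool axes in rack (cols x,y,z):
 [[-0.011 -0.028  1.   ]
 [ 0.008  1.     0.028]
 [-1.     0.008 -0.01 ]]
tool move cm to off=1 back=3: [ 0.12 -0.11  0.02]
turn to align deg -0.4 in-plane misfit 1.6
t 35.4 p [ 0.581 -0.147  0.098] tilt 44.4 yaw -85.0 rollz 0.026 q [ 0.31  1.05 -0.97  1.87  1.43  1.64 -1.29] open 0.0642 F [ 0.5 -0.  -1.8]
```

Request:
step_arm(
  steps=[
    [0.1,-0.1,0,0,4],
    [0,0,0,0,7],
    [0,0,0,0,7.5],
    [0,0,0,0,9.4],
    [0,0,0,0,9.4],
    [0,0,0,0,9.4],
    [0,0,-2,0,9.4],
    [-0.2,0,-3.5,0,9.4],
    [-0.3,0,-4,0,9.4],
    [-0.3,0,-4,0,9.4],
  ],
)

```text
clock: 36.4
tcp_pos: [0.57, -0.0617, 0.2]
eef_rot: [1.71, 1.791, -0.684]
contact_force: [1.3, -0.3, 0.1]
opening: 0.094
```

```bash
python3 to.py; python3 look.py 24;python3 - <<'E'
from crop import *
tile(cv2.imread('pics/scene_24.png'),[(268,180,80,60)],'pics/r24.png',800,600)
tile(cv2.imread('pics/top_24.png'),[(325,225,96,72)],'pics/t24.png',800,600)
E
```

```text
t 36.4 p [ 0.57  -0.062  0.2  ] tilt 44.8 yaw -85.8 rollz 0.019 q [ 0.2   0.92 -1.06  1.78  1.23  1.76 -1.24] open 0.0940 F [ 1.3 -0.3  0.1]
```

Run:
```python
from ik import *
np.set_printoptions(precision=2,suppress=True)
def ik3(pos,Rm,q3,q0):
    def f(q6):
        q=np.insert(q6,2,q3);M=fk2(q,p);return np.r_[(M[:3,3]-pos),.3*R.from_matrix(M[:3,:3]@Rm.T).as_rotvec()]
    l=np.delete(LO,2);h=np.delete(HI,2)
    r=least_squares(f,np.delete(q0,2),bounds=(l-1,h+1));return np.insert(r.x,2,q3),r.cost
c=np.array([.4892,.3475,.0722])
for psi,tl in((-86,45),(-86,43),(-80,45),(-92,45)):
    Rm=tool(psi,0,tl);d=Rm[:,2];n=-Rm[:,0]
    for nm,pos in (('grasp',c+.019*d),('grasp-6',c+.013*d),('n60',c+.019*d+.06*n),('back100',c-.08*d),('back100x',c-.08*d)):
        q0=np.array([-.5,1.1,-1.,1.3,1.1,1.8,-1.3])
        print(psi,tl,nm,[ (q3,*ik3(pos,Rm,q3,q0)[0][[1,3,4,5,6]].round(2)) for q3 in(-1.05,-.8,-.5)])
```

```text
-86 45 grasp [(-1.05, np.float64(1.31), np.float64(1.26), np.float64(1.15), np.float64(1.97), np.float64(-1.54)), (-0.8, np.float64(1.21), np.float64(1.27), np.float64(0.99), np.float64(1.81), np.float64(-1.46)), (-0.5, np.float64(1.13), np.float64(1.27), np.float64(0.81), np.float64(1.65), np.float64(-1.34))]
-86 45 grasp-6 [(-1.05, np.float64(1.3), np.float64(1.25), np.float64(1.15), np.float64(1.97), np.float64(-1.53)), (-0.8, np.float64(1.21), np.float64(1.26), np.float64(0.99), np.float64(1.82), np.float64(-1.45)), (-0.5, np.float64(1.13), np.float64(1.26), np.float64(0.8), np.float64(1.66), np.float64(-1.33))]
-86 45 n60 [(-1.05, np.float64(1.22), np.float64(1.37), np.float64(1.11), np.float64(1.96), np.float64(-1.54)), (-0.8, np.float64(1.12), np.float64(1.38), np.float64(0.97), np.float64(1.79), np.float64(-1.45)), (-0.5, np.float64(1.04), np.float64(1.38), np.float64(0.8), np.float64(1.63), np.float64(-1.33))]
-86 45 back100 [(-1.05, np.float64(1.26), np.float64(1.04), np.float64(1.13), np.float64(2.09), np.float64(-1.43)), (-0.8, np.float64(1.19), np.float64(1.04), np.float
[... 4437 characters left out ...]
.float64(1.33), np.float64(0.75), np.float64(1.66), np.float64(-1.37))]
-92 45 back100 [(-1.05, np.float64(1.29), np.float64(0.95), np.float64(1.11), np.float64(2.13), np.float64(-1.45)), (-0.8, np.float64(1.21), np.float64(0.95), np.float64(0.93), np.float64(2.01), np.float64(-1.38)), (-0.5, np.float64(1.15), np.float64(0.96), np.float64(0.73), np.float64(1.89), np.float64(-1.28))]
-92 45 back100x [(-1.05, np.float64(1.29), np.float64(0.95), np.float64(1.11), np.float64(2.13), np.float64(-1.45)), (-0.8, np.float64(1.21), np.float64(0.95), np.float64(0.93), np.float64(2.01), np.float64(-1.38)), (-0.5, np.float64(1.15), np.float64(0.96), np.float64(0.73), np.float64(1.89), np.float64(-1.28))]
```

```bash
python3 to.py && python3 gr.py green -0.004; ls *.py; cat gr.py sim.py to.py
```

```text
t 36.5 p [ 0.572 -0.057  0.203] tilt 44.5 yaw -85.1 rollz 0.026 q [ 0.19  0.92 -1.06  1.78  1.23  1.76 -1.24] open 0.0940 F [-0.1  0.2 -0.1]
t 36.5 p [ 0.572 -0.057  0.203] tilt 44.5 yaw -85.1 rollz 0.026 q [ 0.19  0.92 -1.06  1.78  1.23  1.76 -1.24] open 0.0940 F [-0.1  0.2 -0.1]
grasp point in dish axes mm [177.173  63.965 380.713]
dish axes in tool (cols dx,dy,dz):
 [[-0.009  0.009 -1.   ]
 [-0.028  1.     0.009]
 [ 1.     0.029 -0.009]]
tool move cm to put grasp point at dish x=-4mm [ 38.18  -6.22 -17.96]
turn to align deg -0.5 in-plane misfit deg 1.6
crop.py
fit.py
fit2.py
fitp.py
geo.py
gr.py
ik.py
kin.py
kin2.py
look.py
ov.py
pl.py
sim.py
st.py
to.py
import sys
from to import *
# grasp geometry for a dish: centre c, stand yaw a ; print tool-frame offsets
C={'red':((.6124,.1083,.0715),-80.45),'green':((.4892,.3475,.0722),-87.4),'yellow':((.4779,-.3596,.0722),-81.55)}
c,a=C[sys.argv[1]];c=np.array(c);o,M=show();a=np.radians(a)
h=np.array([np.cos(a),np.sin(a),0]);dx=(h-[0,0,1])/np.sqrt(2);dz=(h+[0,0,1])/np.sqrt(2);dy=np.cross(dz,dx)
off=float(sys.argv[2]) if len(sys.argv)>2 else 
[... 2118 characters left out ...]
t_printoptions(precision=3,suppress=True)
def show(o=None):
    o=o or sensors.get_obs();M=R.from_rotvec(o['eef_rot']).as_matrix();z=M[:,2]
    print('t',round(o['clock'],2),'p',o['tcp_pos'],'tilt %.1f yaw %.1f'%(np.degrees(np.arccos(-z[2])),np.degrees(np.arctan2(z[1],z[0]))),'rollz %.3f'%M[2,1],'q',o['qpos'].round(2),'open %.4f'%o['opening'],'F',o['contact_force'].round(1))
    return o,M
def delta(target,label=''):
    o=sensors.get_obs();M=R.from_rotvec(o['eef_rot']).as_matrix()
    d=M.T@(np.array(target)-o['tcp_pos'])*100
    print(label,'tool cm',d.round(2),'len %.1f'%np.linalg.norm(d))
if __name__=='__main__':
    show()
    if len(sys.argv)>3: delta([float(a) for a in sys.argv[1:4]])
```

```bash
cat > s3.py <<'E'
from sim import *
from bench import sensors
np.set_printoptions(precision=3,suppress=True)
q0=np.array(sensors.get_obs()['qpos'])
a=np.radians(-87.4);h=np.array([np.cos(a),np.sin(a),0]);dx=(h-[0,0,1])/2**.5;dz=(h+[0,0,1])/2**.5
c=np.array([.4892,.3475,.0722]);T=c+dx*(.019-.004)
def go(q,t,step=3.5,tol=.004,n=40):
    for i in range(n):
        M=fk2(q,p);d=M[:3,:3].T@(t-M[:3,3])*100
        if np.linalg.norm(d)<tol*100:break
        if np.linalg.norm(d)>step:d*=step/np.linalg.norm(d)
        q=row(q,[*d,0])
    return q,i
def rep(l,q,i=0):
    M=fk2(q,p);z=M[:3,2];print(l,i,M[:3,3],'tilt %.1f yaw %.1f'%(np.degrees(np.arccos(-z[2])),np.degrees(np.arctan2(z[1],z[0]))),'roll %.3f'%M[2,1],q)
if __name__=='__main__':
  for via in ([],[[.5,.1,.12]],[[.45,-.05,.14]],[[.6,-.1,.12],[.5,.1,.12]]):
    q=q0;rep('start',q)
    for v in via+[T+dz*.08,T]:
        q,i=go(q,np.array(v));rep(str(v),q,i)
E
python3 s3.py
```

```text
start 0 [ 0.572 -0.057  0.202] tilt 44.5 yaw -85.1 roll 0.026 [ 0.192  0.919 -1.061  1.783  1.232  1.762 -1.242]
[0.492 0.28  0.118] 11 [0.492 0.28  0.118] tilt 44.5 yaw -85.1 roll 0.026 [-0.426  1.161 -1.013  1.417  1.07   1.915 -1.556]
[0.49  0.337 0.062] 3 [0.49  0.337 0.062] tilt 44.5 yaw -85.1 roll 0.026 [-0.527  1.267 -0.98   1.274  1.109  1.912 -1.548]
start 0 [ 0.572 -0.057  0.202] tilt 44.5 yaw -85.1 roll 0.026 [ 0.192  0.919 -1.061  1.783  1.232  1.762 -1.242]
[0.5, 0.1, 0.12] 6 [0.5  0.1  0.12] tilt 44.5 yaw -85.1 roll 0.026 [-0.123  1.065 -1.033  1.784  1.127  1.776 -1.581]
[0.492 0.28  0.118] 6 [0.492 0.28  0.118] tilt 44.5 yaw -85.1 roll 0.026 [-0.425  1.162 -1.015  1.417  1.071  1.916 -1.557]
[0.49  0.337 0.062] 3 [0.49  0.337 0.062] tilt 44.5 yaw -85.1 roll 0.026 [-0.527  1.268 -0.982  1.274  1.111  1.913 -1.549]
start 0 [ 0.572 -0.057  0.202] tilt 44.5 yaw -85.1 roll 0.026 [ 0.192  0.919 -1.061  1.783  1.232  1.762 -1.242]
[0.45, -0.05, 0.14] 4 [ 0.45 -0.05  0.14] tilt 44.5 yaw -85.1 roll 0.026 [ 0.136  0.948 -1.07   2.111  1.166  1.66  -1.617]
[0.492 0.28  0.118] 10 [0.492 0.28  0.118] tilt 44.5 yaw -85.1 roll 0.026 [-0.427  1.16  -1.011  1.417  1.069  1.913 -1.555]
[0.49  0.337 0.062] 3 [0.49  0.337 0.062] tilt 44.5 yaw -85.1 roll 0.026 [-0.528  1.266 -0.978  1.275  1.108  1.911 -1.547]
start 0 [ 0.572 -0.057  0.202] tilt 44.5 yaw -85.1 roll 0.026 [ 0.192  0.919 -1.061  1.783  1.232  1.762 -1.242]
[0.6, -0.1, 0.12] 3 [ 0.6  -0.1   0.12] tilt 44.5 yaw -85.1 roll 0.026 [ 0.233  1.043 -0.987  1.783  1.37   1.687 -1.258]
[0.5, 0.1, 0.12] 7 [0.5  0.1  0.12] tilt 44.5 yaw -85.1 roll 0.026 [-0.118  1.072 -1.045  1.783  1.131  1.787 -1.586]
[0.492 0.28  0.118] 6 [0.492 0.28  0.118] tilt 44.5 yaw -85.1 roll 0.026 [-0.422  1.167 -1.026  1.417  1.077  1.924 -1.561]
[0.49  0.337 0.062] 3 [0.49  0.337 0.062] tilt 44.5 yaw -85.1 roll 0.026 [-0.523  1.272 -0.993  1.274  1.118  1.92  -1.552]
```

```bash
python3 to.py 0.492 0.280 0.118
```

```text
t 36.5 p [ 0.572 -0.057  0.203] tilt 44.5 yaw -85.1 rollz 0.026 q [ 0.19  0.92 -1.06  1.78  1.23  1.76 -1.24] open 0.0940 F [-0.1  0.2 -0.1]
 tool cm [ 30.14  -6.23 -17.99] len 35.7
```

Request:
step_arm(
  steps=[
    [2.5,-0.5,-1.5,0,9.4],
    [2.5,-0.5,-1.5,0,9.4],
    [2.5,-0.5,-1.5,0,9.4],
    [2.5,-0.5,-1.5,0,9.4],
    [2.5,-0.5,-1.5,0,9.4],
    [2.5,-0.5,-1.5,0,9.4],
    [2.5,-0.5,-1.5,0,9.4],
    [0,0,0,0,9.4],
  ],
)

```text
clock: 37.3
tcp_pos: [0.5266, 0.139, 0.1484]
eef_rot: [1.71, 1.781, -0.68]
contact_force: [-0.2, -0.1, 0.5]
opening: 0.0938
```

```bash
python3 to.py 0.492 0.280 0.118
```

```text
t 37.3 p [0.527 0.139 0.148] tilt 45.0 yaw -85.5 rollz 0.027 q [-0.18  1.06 -1.03  1.63  1.11  1.85 -1.5 ] open 0.0938 F [-0.2 -0.1  0.5]
 tool cm [12.18 -2.8  -7.99] len 14.8
```

Request:
step_arm(
  steps=[
    [3,-0.7,-2,0,9.4],
    [3,-0.7,-2,0,9.4],
    [3,-0.7,-2,0,9.4],
    [2,-0.5,-1.3,0,9.4],
    [0,0,0,0,9.4],
  ],
)

```text
clock: 37.8
tcp_pos: [0.4966, 0.2628, 0.1178]
eef_rot: [1.711, 1.769, -0.689]
contact_force: [0.1, 1.0, 0.6]
opening: 0.0938
```

```bash
python3 gr.py green -0.004; python3 look.py 30; cat crop.py | head -20
```

```text
t 37.8 p [0.497 0.263 0.118] tilt 45.6 yaw -85.9 rollz 0.028 q [-0.41  1.15 -0.99  1.43  1.06  1.9  -1.55] open 0.0938 F [0.1 1.  0.6]
grasp point in dish axes mm [ 8.813  3.217 92.148]
dish axes in tool (cols dx,dy,dz):
 [[ 0.01   0.02  -1.   ]
 [-0.02   1.     0.02 ]
 [ 1.     0.019  0.01 ]]
tool move cm to put grasp point at dish x=-4mm [ 9.19 -0.48 -1.38]
turn to align deg -1.2 in-plane misfit deg 1.1
import cv2,numpy as np,sys
def tile(im,boxes,out,W=400,H=300):
    cs=[cv2.resize(im[y:y+h,x:x+w],(W,H),interpolation=cv2.INTER_CUBIC) for x,y,w,h in boxes]
    cv2.imwrite(out,np.vstack([np.hstack(cs[:2]),np.hstack(cs[2:4])]) if len(cs)==4 else np.hstack(cs))
```

Request:
step_arm(
  steps=[
    [2,-0.2,-0.5,-1,9.4],
    [2,-0.2,-0.5,0,9.4],
    [1.5,0,-0.4,0,9.4],
    [0,0,0,0,9.4],
  ],
)

```text
clock: 38.3
tcp_pos: [0.4982, 0.2989, 0.0906]
eef_rot: [1.705, 1.766, -0.703]
contact_force: [0.8, -1.1, -0.6]
opening: 0.0942
```

```bash
python3 gr.py green -0.004; python3 look.py 31
python3 - <<'E'
import cv2
from crop import tile
import numpy as np
a=cv2.imread('pics/scene_31.png');b=cv2.imread('pics/top_31.png')
cv2.imwrite('pics/c31.png',np.hstack([cv2.resize(a,(400,300)),cv2.resize(b,(400,300))]))
E
```

```text
t 38.3 p [0.498 0.299 0.091] tilt 46.1 yaw -86.3 rollz 0.022 q [-0.48  1.21 -0.95  1.33  1.07  1.92 -1.53] open 0.0942 F [ 0.8 -1.1 -0.6]
grasp point in dish axes mm [ 2.611  6.474 47.316]
dish axes in tool (cols dx,dy,dz):
 [[ 0.019  0.017 -1.   ]
 [-0.015  1.     0.016]
 [ 1.     0.014  0.019]]
tool move cm to put grasp point at dish x=-4mm [ 4.71 -0.71 -0.76]
turn to align deg -0.9 in-plane misfit deg 0.8
```

View pics/c31.png

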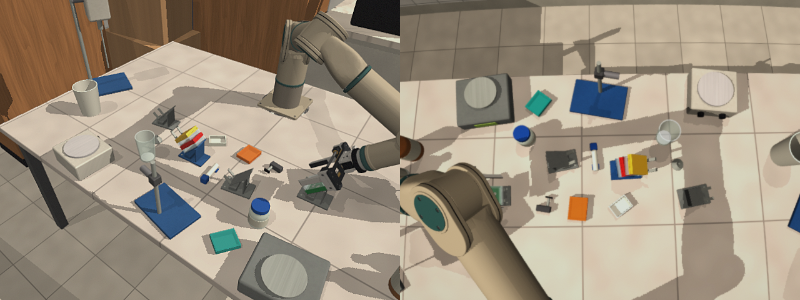

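Request:
step_arm(
  steps=[
    [0,-1.2,-0.6,-1,9.4],
    [0,-0.2,-0.3,0,9.4],
    [0,0,0,0,9.4],
  ],
)

```text
clock: 38.7
tcp_pos: [0.4848, 0.3007, 0.1002]
eef_rot: [1.694, 1.778, -0.712]
contact_force: [0.2, 0.4, 0.6]
opening: 0.094
```

```bash
python3 gr.py green -0.004; python3 look.py 32
python3 - <<'E'
import cv2
from crop import tile
import numpy as np
a=cv2.imread('pics/scene_32.png');b=cv2.imread('pics/top_32.png')
tile(a,[(440,250,160,120)],'pics/c32.png',800,600)
E
```

```text
t 38.7 p [0.485 0.301 0.1  ] tilt 46.2 yaw -86.4 rollz 0.011 q [-0.49  1.2  -0.96  1.35  1.05  1.92 -1.54] open 0.0940 F [0.2 0.4 0.6]
grasp point in dish axes mm [-5.921 -6.809 52.298]
dish axes in tool (cols dx,dy,dz):
 [[ 0.021  0.003 -1.   ]
 [-0.013  1.     0.002]
 [ 1.     0.013  0.021]]
tool move cm to put grasp point at dish x=-4mm [5.23 0.67 0.09]
turn to align deg -0.1 in-plane misfit deg 0.7
```

View pics/c32.png

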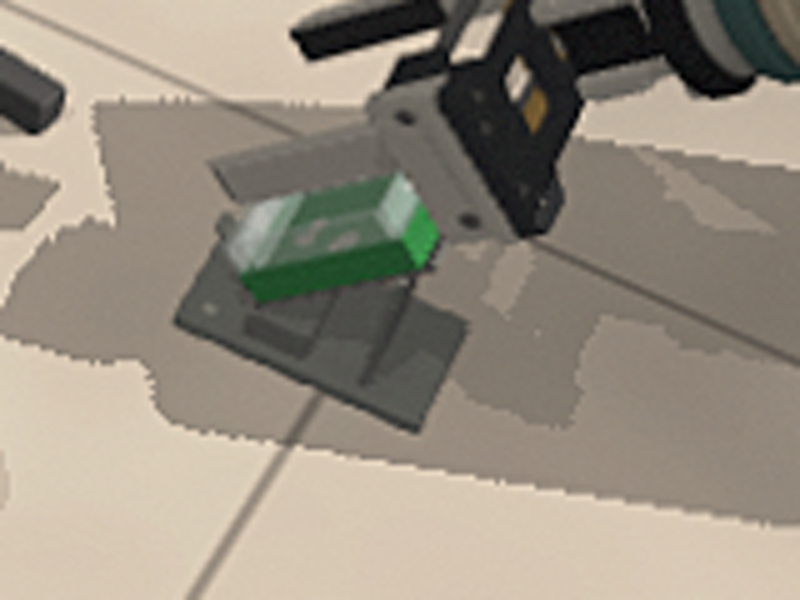

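Request:
step_arm(
  steps=[
    [1.5,0.5,0,0,9.4],
    [1.5,0,0,0,9.4],
    [0,0,0,0,9.4],
  ],
)

```text
clock: 39.1
tcp_pos: [0.4896, 0.3222, 0.0781]
eef_rot: [1.695, 1.777, -0.711]
contact_force: [-0.0, -0.1, -0.3]
opening: 0.0939
```

```bash
python3 gr.py green -0.004
```

```text
t 39.1 p [0.49  0.322 0.078] tilt 46.2 yaw -86.4 rollz 0.012 q [-0.53  1.24 -0.94  1.28  1.07  1.92 -1.52] open 0.0939 F [-0.  -0.1 -0.3]
grasp point in dish axes mm [-5.284 -0.978 21.647]
dish axes in tool (cols dx,dy,dz):
 [[ 0.021  0.004 -1.   ]
 [-0.013  1.     0.004]
 [ 1.     0.013  0.021]]
tool move cm to put grasp point at dish x=-4mm [2.17 0.09 0.08]
turn to align deg -0.2 in-plane misfit deg 0.7
```

Request:
step_arm(
  steps=[
    [1,0,0,0,9.4],
    [1,0,0,0,9.4],
    [0,0,0,0,9.4],
  ],
)

```text
clock: 39.4
tcp_pos: [0.4886, 0.337, 0.0623]
eef_rot: [1.695, 1.777, -0.712]
contact_force: [-0.2, 0.0, 0.2]
opening: 0.0939
```

```bash
python3 gr.py green -0.004; python3 look.py 33
python3 - <<'E'
import cv2
from crop import tile
import numpy as np
a=cv2.imread('pics/scene_33.png');b=cv2.imread('pics/top_33.png')
tile(a,[(440,250,160,120)],'pics/c33.png',800,600)
E
```

```text
t 39.4 p [0.489 0.337 0.062] tilt 46.3 yaw -86.4 rollz 0.011 q [-0.55  1.27 -0.93  1.24  1.08  1.92 -1.52] open 0.0939 F [-0.2  0.   0.2]
grasp point in dish axes mm [-4.603 -1.333  0.021]
dish axes in tool (cols dx,dy,dz):
 [[ 0.022  0.003 -1.   ]
 [-0.013  1.     0.003]
 [ 1.     0.013  0.022]]
tool move cm to put grasp point at dish x=-4mm [0.   0.13 0.06]
turn to align deg -0.2 in-plane misfit deg 0.7
```

View pics/c33.png

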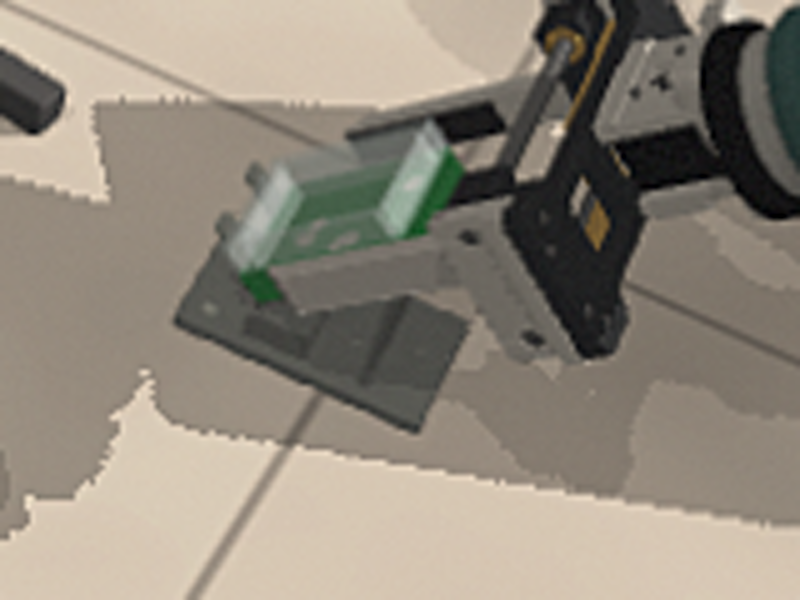

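Fingers straddle the green dish (crop ~(300,280)), across the seam. Close.

Request:
step_arm(
  steps=[
    [0,0.1,0,0,7.5],
    [0,0,0,0,6],
    [0,0,0,0,5],
    [0,0,0,0,5],
    [0,0,0,0,4],
    [0,0,0,0,4],
    [0,0,0,0,4],
  ],
)

```text
clock: 40.2
tcp_pos: [0.4906, 0.336, 0.0644]
eef_rot: [1.697, 1.775, -0.71]
contact_force: [0.7, 0.4, -0.7]
opening: 0.0644
```

```bash
python3 gr.py green -0.004
```

```text
t 40.2 p [0.491 0.336 0.064] tilt 46.2 yaw -86.4 rollz 0.013 q [-0.55  1.27 -0.93  1.24  1.08  1.92 -1.52] open 0.0644 F [ 0.7  0.4 -0.7]
grasp point in dish axes mm [-5.3    0.659  2.283]
dish axes in tool (cols dx,dy,dz):
 [[ 0.021  0.006 -1.   ]
 [-0.013  1.     0.005]
 [ 1.     0.013  0.021]]
tool move cm to put grasp point at dish x=-4mm [ 0.23 -0.07  0.12]
turn to align deg -0.3 in-plane misfit deg 0.7
```

Request:
step_arm(
  steps=[
    [-0.5,0,-0.2,0,4],
    [-1,0,-0.2,0,4],
    [-1.5,0,-0.2,0,4],
    [-2,0,0,0,4],
    [-2,0,0,0,4],
    [-2,0,0,0,4],
    [0,0,0,0,4],
  ],
)

```text
clock: 40.9
tcp_pos: [0.4931, 0.2729, 0.1402]
eef_rot: [1.697, 1.773, -0.709]
contact_force: [0.2, 1.2, -1.2]
opening: 0.0639
```

```bash
python3 to.py 0.55 0.08 0.17; python3 look.py 34
python3 - <<'E'
import cv2
from crop import tile
a=cv2.imread('pics/scene_34.png')
tile(a,[(400,220,200,150)],'pics/c34.png',800,600)
E
```

```text
t 40.9 p [0.493 0.273 0.14 ] tilt 46.2 yaw -86.3 rollz 0.015 q [-0.44  1.12 -0.96  1.4   1.03  1.93 -1.51] open 0.0639 F [ 0.2  1.2 -1.2]
 tool cm [-15.62   4.77  12.11] len 20.3
```

View pics/c34.png

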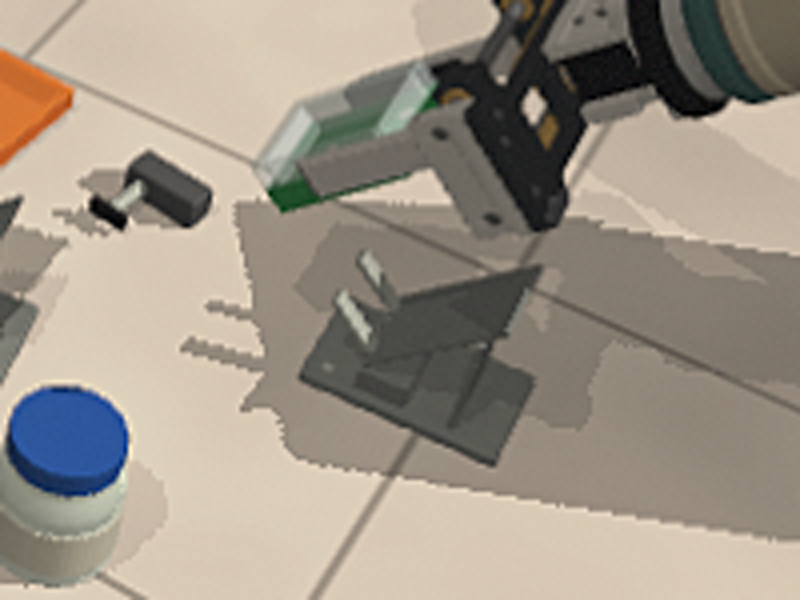

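```bash
cat > s4.py <<'E'
from s3 import *
b=np.radians(-87.3);hr=np.array([np.cos(b),np.sin(b),0])
from pl import *
E
cat pl.py
cat > s5.py <<'E'
from s3 import *
for v in ([.55,.05,.17],[.58,.05,.19],[.5,.0,.17],[.55,-.05,.2]):
    q,i=go(q0,np.array(v));rep('at',q,i);mx=0
    for k in range(22):
        q=row(q,[0,0,0,-8.3]);mx=max(mx,q[5])
    rep('flipped max q6 %.2f'%mx,q)
    for t in([.565,-.08,.24],[.57,-.12,.19]):
        q,i=go(q,np.array(t));rep('',q,i)
E
python3 s5.py
```

```text
import sys
from to import *
# placing: level k (1..3), dish offset from grasp point in tool axes (mm) ox oz
k=int(sys.argv[1]); up=float(sys.argv[2]);back=float(sys.argv[3]); ox,oz=(float(v) for v in sys.argv[4:6])
RK=np.array([.578,-.112,0.]);a=np.radians(-87.3)
o,M=show()
h=np.array([np.cos(a),np.sin(a),0]);dx=(h-[0,0,1])/np.sqrt(2);n=(h+[0,0,1])/np.sqrt(2);dy=np.cross(n,dx)
place=RK+[0,0,.06]+n*(.016+.032*(k-1))-dx*.007
c=o['tcp_pos']-.019*M[:,2]+M@np.array([ox,0,oz])/1000
B=np.array([dx,dy,n])
print('dish centre in rack(down,y,off) rel place mm',B@(c-place)*1000)
print('tool axes in rack (cols x,y,z):\n',B@M)
yy=float(sys.argv[6]) if len(sys.argv)>6 else 0;tgt=place+n*up/1000-dx*back/1000+dy*yy/1000
print('tool move cm to off=%g back=%g:'%(up,back),(M.T@(tgt-c)*100).round(2))
t=M.T@dy; print('turn to align deg %.1f'%np.degrees(np.arctan2(-t[0]*np.sign(t[1]),abs(t[1]))),'in-plane misfit %.1f'%np.degrees(np.arcsin(t[2]*np.sign(t[1]))))
at 7 [0.55 0.05 0.17] tilt 46.2 yaw -86.3 roll 0.013 [-0.05   0.984 -0.977  1.704  1.139  1.793 -1.375]
flipped max q6 1.98 0 [0.55 0.05 0.17] tilt 
[... 919 characters left out ...]
 1.072 -1.246  1.896  1.185  1.945  1.631]
 4 [ 0.565 -0.08   0.24 ] tilt 46.2 yaw -86.3 roll 0.020 [ 0.287  0.963 -1.246  1.778  1.272  1.947  1.958]
 2 [ 0.57 -0.12  0.19] tilt 46.2 yaw -86.3 roll 0.020 [ 0.344  1.025 -1.208  1.832  1.355  1.892  1.941]
at 10 [ 0.55 -0.05  0.2 ] tilt 46.2 yaw -86.3 roll 0.013 [ 0.138  0.896 -1.001  1.818  1.184  1.741 -1.283]
flipped max q6 1.96 0 [ 0.55 -0.05  0.2 ] tilt 46.2 yaw -86.3 roll 0.020 [ 0.227  1.033 -1.246  1.815  1.268  1.957  1.834]
 2 [ 0.565 -0.08   0.24 ] tilt 46.2 yaw -86.3 roll 0.020 [ 0.287  0.962 -1.246  1.778  1.272  1.947  1.958]
 2 [ 0.57 -0.12  0.19] tilt 46.2 yaw -86.3 roll 0.020 [ 0.344  1.025 -1.208  1.832  1.355  1.892  1.941]
```

```bash
sed -i 's/^for v in .*/for v in ([.48,-.05,.15],[.48,-.1,.15],[.5,.0,.13],[.45,-.05,.12]):/' s5.py && python3 s5.py; python3 to.py .49 -.03 .15
```

```text
at 10 [ 0.48 -0.05  0.15] tilt 46.2 yaw -86.3 roll 0.013 [ 0.107  0.93  -0.994  2.017  1.164  1.663 -1.512]
flipped max q6 1.90 0 [ 0.48 -0.05  0.15] tilt 46.2 yaw -86.3 roll 0.020 [ 0.206  1.083 -1.246  2.015  1.218  1.904  1.59 ]
 4 [ 0.565 -0.08   0.24 ] tilt 46.2 yaw -86.4 roll 0.020 [ 0.287  0.963 -1.246  1.778  1.272  1.947  1.958]
 2 [ 0.57 -0.12  0.19] tilt 46.2 yaw -86.4 roll 0.020 [ 0.344  1.025 -1.208  1.832  1.355  1.892  1.941]
at 11 [ 0.48 -0.1   0.15] tilt 46.2 yaw -86.3 roll 0.013 [ 0.202  0.911 -0.988  2.069  1.218  1.63  -1.475]
flipped max q6 1.88 0 [ 0.48 -0.1   0.15] tilt 46.2 yaw -86.3 roll 0.020 [ 0.306  1.069 -1.246  2.067  1.268  1.882  1.638]
 4 [ 0.565 -0.08   0.24 ] tilt 46.2 yaw -86.3 roll 0.020 [ 0.287  0.962 -1.246  1.778  1.272  1.947  1.958]
 2 [ 0.57 -0.12  0.19] tilt 46.2 yaw -86.3 roll 0.020 [ 0.344  1.025 -1.208  1.832  1.355  1.892  1.941]
at 8 [0.5  0.   0.13] tilt 46.2 yaw -86.3 roll 0.013 [ 0.012  0.992 -0.97   1.913  1.159  1.694 -1.52 ]
flipped max q6 1.96 0 [ 0.5  -0.    0.13] tilt 46.2 yaw -86.3 roll 0.020 [ 0.117  1.157 -1.246  1.91   1.2
[... 154 characters left out ...]
46.2 yaw -86.3 roll 0.020 [ 0.344  1.025 -1.208  1.832  1.355  1.892  1.941]
at 10 [ 0.45 -0.05  0.12] tilt 46.2 yaw -86.3 roll 0.013 [ 0.076  0.969 -0.976  2.099  1.172  1.623 -1.629]
flipped max q6 1.89 0 [ 0.45 -0.05  0.12] tilt 46.2 yaw -86.4 roll 0.020 [ 0.186  1.139 -1.246  2.096  1.215  1.892  1.464]
 5 [ 0.565 -0.08   0.24 ] tilt 46.2 yaw -86.4 roll 0.020 [ 0.287  0.963 -1.246  1.778  1.272  1.947  1.958]
 2 [ 0.57 -0.12  0.19] tilt 46.2 yaw -86.4 roll 0.020 [ 0.344  1.025 -1.208  1.832  1.355  1.892  1.941]
t 41.0 p [0.492 0.274 0.138] tilt 46.2 yaw -86.3 rollz 0.013 q [-0.44  1.13 -0.96  1.4   1.03  1.93 -1.51] open 0.0636 F [ 0.1 -0.6 -1.3]
 tool cm [-21.92  -1.77  21.09] len 30.5
```

Request:
step_arm(
  steps=[
    [-1.5,-0.1,1.5,0,4],
    [-2.5,-0.2,2.5,0,4],
    [-2.5,-0.2,2.5,0,4],
    [-2.5,-0.2,2.5,0,4],
    [-2.5,-0.2,2.5,0,4],
    [-2.5,-0.2,2.5,0,4],
    [-2.5,-0.2,2.5,0,4],
    [-2.5,-0.2,2.5,0,4],
    [-2,-0.2,1.5,0,4],
    [0,0,0,0,4],
  ],
)

```text
clock: 42.0
tcp_pos: [0.4873, -0.0223, 0.1374]
eef_rot: [1.69, 1.793, -0.712]
contact_force: [0.1, -0.1, -0.9]
opening: 0.064
```

```bash
python3 to.py 0.49 -0.05 0.15
```

```text
t 42.0 p [ 0.487 -0.022  0.137] tilt 45.8 yaw -86.4 rollz 0.002 q [ 0.06  0.96 -0.99  1.97  1.16  1.67 -1.51] open 0.0640 F [ 0.1 -0.1 -0.9]
 tool cm [-2.84  0.11  1.12] len 3.1
```

Now the flip (q7 −1.5 → +1.6).

Request:
step_arm(
  steps=[
    [-2,0,1,-2,4],
    [-0.5,0,0,-5,4],
    [0,0,0,-8.5,4],
    [0,0,0,-8.5,4],
    [0,0,0,-8.5,4],
    [0,0,0,-8.5,4],
    [0,0,0,-8.5,4],
    [0,0,0,-8.5,4],
    [0,0,0,-8.5,4],
    [0,0,0,0,4],
  ],
)

```text
clock: 43.0
tcp_pos: [0.4909, -0.0309, 0.1412]
eef_rot: [0.445, 2.717, -1.105]
contact_force: [-0.2, -0.4, -1.9]
opening: 0.0641
```

```bash
python3 to.py 0.49 -0.05 0.15; python3 look.py 35
python3 - <<'E'
import cv2
from crop import tile
a=cv2.imread('pics/scene_35.png')
tile(a,[(340,180,160,120)],'pics/c35.png',800,600)
E
```

```text
t 43.0 p [ 0.491 -0.031  0.141] tilt 44.8 yaw -86.0 rollz -0.651 q [ 0.15  1.03 -1.15  1.98  1.21  1.8  -0.35] open 0.0641 F [-0.2 -0.4 -1.9]
 tool cm [-0.55 -1.9   0.71] len 2.1
```

View pics/c35.png

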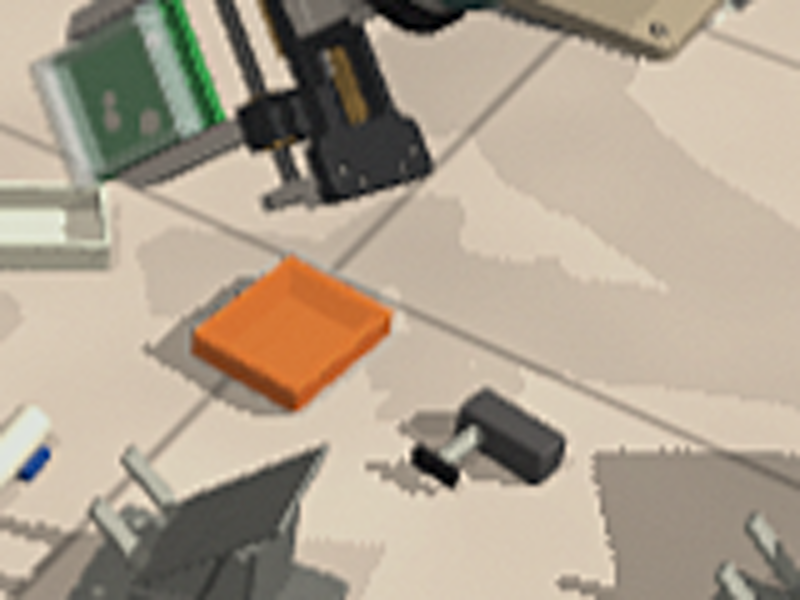

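Request:
step_arm(
  steps=[
    [0,0,0,-8.5,4],
    [0,0,0,-8.5,4],
    [0,0,0,-8.5,4],
    [0,0,0,-8.5,4],
    [0,0,0,-8.5,4],
    [0,0,0,-8.5,4],
    [0,0,0,-8.5,4],
    [0,0,0,-8.5,4],
    [0,0,0,-8.5,4],
    [0,0,0,0,4],
  ],
)

```text
clock: 44.1
tcp_pos: [0.4919, -0.0255, 0.1405]
eef_rot: [1.291, -2.305, 0.985]
contact_force: [0.2, -0.3, -2.1]
opening: 0.0641
```

```bash
python3 pl.py 3 25 110 1.5 5 1
```

```text
t 44.1 p [ 0.492 -0.026  0.14 ] tilt 44.7 yaw -85.7 rollz -0.411 q [ 0.16  1.08 -1.21  1.97  1.22  1.86  0.97] open 0.0641 F [ 0.2 -0.3 -2.1]
dish centre in rack(down,y,off) rel place mm [-127.816  -83.032  -85.728]
tool axes in rack (cols x,y,z):
 [[ 0.016  0.013  1.   ]
 [-0.568 -0.823  0.02 ]
 [ 0.823 -0.569 -0.006]]
tool move cm to off=25 back=110: [  4.36 -13.18   1.88]
turn to align deg -34.6 in-plane misfit -1.1
```

Request:
step_arm(
  steps=[
    [0,0,0,-8.5,4],
    [0,0,0,-8.5,4],
    [0,0,0,-8.5,4],
    [0,0,0,-8.5,4],
    [0,0,0,0,4],
  ],
)

```text
clock: 44.6
tcp_pos: [0.4923, -0.0237, 0.1403]
eef_rot: [1.812, -1.745, 0.771]
contact_force: [-0.3, 0.3, -1.2]
opening: 0.064
```

```bash
python3 pl.py 3 25 110 1.5 5 1
```

```text
t 44.6 p [ 0.492 -0.024  0.14 ] tilt 44.7 yaw -85.6 rollz -0.027 q [ 0.16  1.08 -1.22  1.97  1.22  1.87  1.55] open 0.0640 F [-0.3  0.3 -1.2]
dish centre in rack(down,y,off) rel place mm [-128.968  -81.814  -86.835]
tool axes in rack (cols x,y,z):
 [[ 0.007  0.021  1.   ]
 [-0.018 -1.     0.021]
 [ 1.    -0.018 -0.006]]
tool move cm to off=25 back=110: [11.05 -8.44  2.  ]
turn to align deg -1.0 in-plane misfit -1.2
```

Request:
step_arm(
  steps=[
    [1.5,0,0,-1,4],
    [2.5,0,0,0,4],
    [2.5,-1,0,0,4],
    [2,-2,0,0,4],
    [1,-2,0.5,0,4],
    [0,-2,0.5,0,4],
    [0,0,0,0,4],
  ],
)

```text
clock: 45.3
tcp_pos: [0.5666, -0.0965, 0.2046]
eef_rot: [1.787, -1.78, 0.786]
contact_force: [-0.5, -1.2, -1.2]
opening: 0.0639
```

```bash
python3 pl.py 3 15 100 1.5 5 1
```

```text
t 45.3 p [ 0.567 -0.096  0.205] tilt 44.6 yaw -85.5 rollz -0.052 q [ 0.31  0.98 -1.2   1.82  1.3   1.86  1.85] open 0.0639 F [-0.5 -1.2 -1.2]
dish centre in rack(down,y,off) rel place mm [-120.553  -11.07    12.448]
tool axes in rack (cols x,y,z):
 [[ 0.008  0.022  1.   ]
 [-0.052 -0.998  0.022]
 [ 0.999 -0.052 -0.006]]
tool move cm to off=15 back=100: [ 0.21 -1.17  2.08]
turn to align deg -3.0 in-plane misfit -1.3
```

Request:
step_arm(
  steps=[
    [0.2,-0.8,1,-2,4],
    [0.2,-0.6,1.5,-1,4],
    [0,0,0,0,4],
  ],
)

```text
clock: 45.6
tcp_pos: [0.5808, -0.116, 0.1892]
eef_rot: [1.819, -1.736, 0.768]
contact_force: [-0.8, 1.1, -1.4]
opening: 0.0639
```

```bash
python3 pl.py 3 15 60 1.5 5 1
```

```text
t 45.6 p [ 0.581 -0.116  0.189] tilt 44.6 yaw -85.5 rollz -0.022 q [ 0.34  1.   -1.18  1.81  1.35  1.84  1.93] open 0.0639 F [-0.8  1.1 -1.4]
dish centre in rack(down,y,off) rel place mm [-95.455   2.288  15.903]
tool axes in rack (cols x,y,z):
 [[ 0.007  0.021  1.   ]
 [-0.009 -1.     0.022]
 [ 1.    -0.009 -0.007]]
tool move cm to off=15 back=60: [-0.06  0.21  3.54]
turn to align deg -0.5 in-plane misfit -1.2
```

Request:
step_arm(
  steps=[
    [0,0,2,0,4],
    [0,0.1,2,0,4],
    [0,0,0,0,4],
  ],
)

```text
clock: 45.9
tcp_pos: [0.5806, -0.1458, 0.1578]
eef_rot: [1.818, -1.737, 0.768]
contact_force: [-0.1, 0.4, -1.8]
opening: 0.0642
```

```bash
python3 pl.py 3 12 10 1.5 5 1; python3 look.py 36
python3 - <<'E'
import cv2,numpy as np
a=cv2.imread('pics/scene_36.png');b=cv2.imread('pics/top_36.png')
f=lambda im,x,y,w,h:cv2.resize(im[y:y+h,x:x+w],(400,300),interpolation=cv2.INTER_CUBIC)
cv2.imwrite('pics/c36.png',np.hstack([f(a,260,165,108,81),f(b,325,215,108,81)]))
E
```

```text
t 45.9 p [ 0.581 -0.146  0.158] tilt 44.6 yaw -85.6 rollz -0.022 q [ 0.38  1.04 -1.16  1.85  1.41  1.8   1.91] open 0.0642 F [-0.1  0.4 -1.8]
dish centre in rack(down,y,off) rel place mm [-52.236   0.708  14.702]
tool axes in rack (cols x,y,z):
 [[ 0.007  0.021  1.   ]
 [-0.01  -1.     0.021]
 [ 1.    -0.011 -0.007]]
tool move cm to off=12 back=10: [-0.24  0.06  4.23]
turn to align deg -0.6 in-plane misfit -1.2
```

View pics/c36.png

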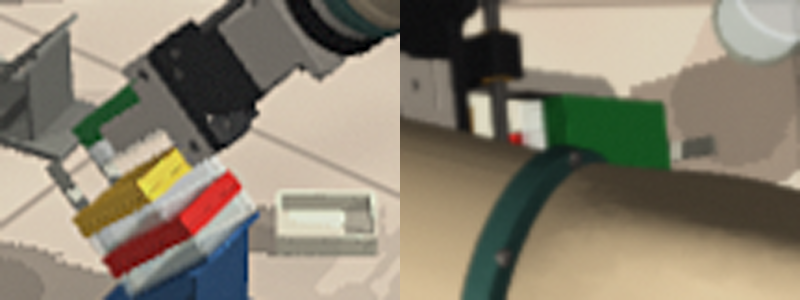

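```bash
cat ov.py; python3 ov.py pics/scene_36.png pics/o36.png 3 1.5 5 250 160 120 90 scene
```

```text
import sys
from geo import *
from to import show
# overlay: est dish (from tool) and place on scene pic
pic,out,k,ox,oz=sys.argv[1],sys.argv[2],int(sys.argv[3]),float(sys.argv[4]),float(sys.argv[5])
x0,y0,w,h=(int(v) for v in sys.argv[6:10]);cam=sys.argv[10] if len(sys.argv)>10 else 'scene'
RK=np.array([.578,-.112,0.]);a=np.radians(-87.3);B=yawR(a)@TILT
place=RK+[0,0,.06]+B[:,2]*(.016+.032*(k-1))
o,M=show();c=o['tcp_pos']-.019*M[:,2]+M@np.array([ox,0,oz])/1000
A=np.column_stack([M[:,2],-M[:,1],M[:,0]])
im=cv2.imread(pic);sc=800/w
im=cv2.resize(im[y0:y0+h,x0:x0+w],None,fx=sc,fy=sc,interpolation=cv2.INTER_CUBIC)
E=[(i,j) for i in range(8) for j in range(i) if bin(i^j).count('1')==1]
def box(c,A,half,col):
    P=np.array([c+A@(np.array([(i&1)*2-1,(i>>1&1)*2-1,(i>>2&1)*2-1])*half) for i in range(8)])
    uv=((proj(cam,P)+.5-[x0,y0])*sc-.5).astype(int)
    for i,j in E: cv2.line(im,tuple(map(int,uv[i])),tuple(map(int,uv[j])),col,1)
if 'd' in sys.argv[11:] or len(sys.argv)<12: box(c,A,np.array([.04,.032,.016]),(255,255,0))
box(place,B,np.array([.04,.032,.016]),(0,255,0))
for s in(-1,1): # bars
    box(RK+[0,0,.06]+B@np.array([.043,s*.018,.05]),B,np.array([.003,.005,.05]),(255,0,255))
box(RK+[0,0,.003],yawR(a),np.array([.055,.035,.003]),(0,200,255))
cv2.imwrite(out,im[:600])
t 46.0 p [ 0.582 -0.144  0.159] tilt 44.5 yaw -85.3 rollz -0.025 q [ 0.38  1.04 -1.16  1.84  1.41  1.81  1.91] open 0.0640 F [-0.6  0.2 -1.4]
```

View pics/o36.png

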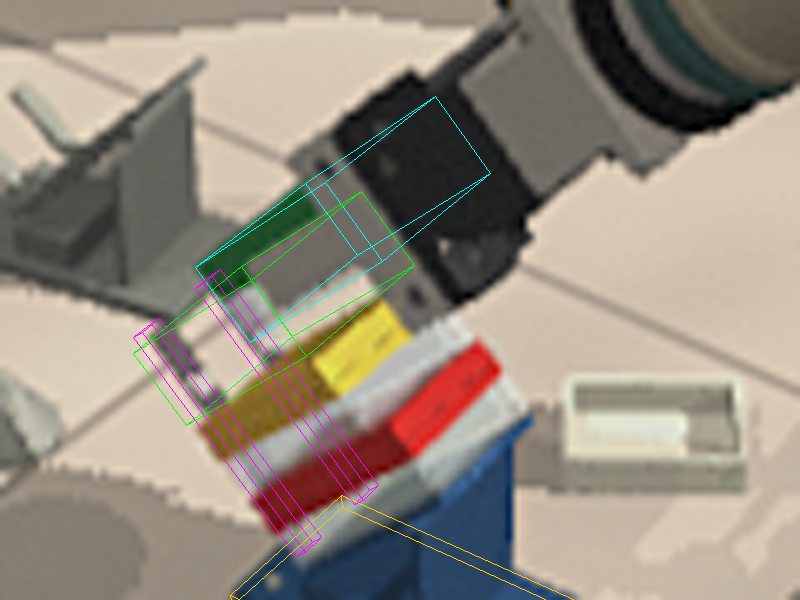

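Request:
step_arm(
  steps=[
    [0,0,1.5,-0.5,4],
    [0,0,1.5,0,4],
    [-0.1,0,0.8,0,4],
    [0,0,0,0,4],
  ],
)

```text
clock: 46.4
tcp_pos: [0.5844, -0.1706, 0.1297]
eef_rot: [1.829, -1.73, 0.767]
contact_force: [0.7, 0.4, -1.0]
opening: 0.0637
```

```bash
python3 pl.py 3 4 4 1.5 5 1
```

```text
t 46.4 p [ 0.584 -0.171  0.13 ] tilt 44.5 yaw -85.2 rollz -0.020 q [ 0.42  1.08 -1.13  1.86  1.47  1.77  1.92] open 0.0637 F [ 0.7  0.4 -1. ]
dish centre in rack(down,y,off) rel place mm [-14.69    3.302  12.527]
tool axes in rack (cols x,y,z):
 [[ 0.01   0.026  1.   ]
 [-0.002 -1.     0.026]
 [ 1.    -0.002 -0.01 ]]
tool move cm to off=4 back=4: [-0.84  0.26  1.07]
turn to align deg -0.1 in-plane misfit -1.5
```

Request:
step_arm(
  steps=[
    [-0.4,0.3,0.5,0,4],
    [-0.4,0,0.5,0,4],
    [0,0,0,0,4],
  ],
)

```text
clock: 46.7
tcp_pos: [0.5816, -0.1719, 0.1158]
eef_rot: [1.83, -1.73, 0.767]
contact_force: [0.1, 1.0, -1.1]
opening: 0.0643
```

```bash
python3 pl.py 3 2 3 1.5 5 1; python3 look.py 37;python3 ov.py pics/scene_37.png pics/o37.png 3 1.5 5 268 170 96 72 scene n
python3 - <<'E'
import cv2,numpy as np
a=cv2.imread('pics/o37.png');b=cv2.imread('pics/top_37.png')
f=lambda im,x,y,w,h:cv2.resize(im[y:y+h,x:x+w],(400,300),interpolation=cv2.INTER_CUBIC)
cv2.imwrite('pics/c37.png',np.hstack([cv2.resize(a,(400,300)),f(b,325,225,96,72)]))
E
```

```text
t 46.7 p [ 0.582 -0.172  0.116] tilt 44.4 yaw -85.2 rollz -0.020 q [ 0.42  1.1  -1.12  1.88  1.48  1.76  1.9 ] open 0.0643 F [ 0.1  1.  -1.1]
dish centre in rack(down,y,off) rel place mm [-4.016  0.379  3.49 ]
tool axes in rack (cols x,y,z):
 [[ 0.01   0.026  1.   ]
 [-0.002 -1.     0.026]
 [ 1.    -0.002 -0.01 ]]
tool move cm to off=2 back=3: [-0.15 -0.06  0.1 ]
turn to align deg -0.1 in-plane misfit -1.5
t 46.8 p [ 0.582 -0.172  0.117] tilt 44.4 yaw -85.1 rollz -0.021 q [ 0.42  1.1  -1.12  1.88  1.48  1.77  1.9 ] open 0.0640 F [-0.5 -0.2 -1. ]
```

View pics/c37.png

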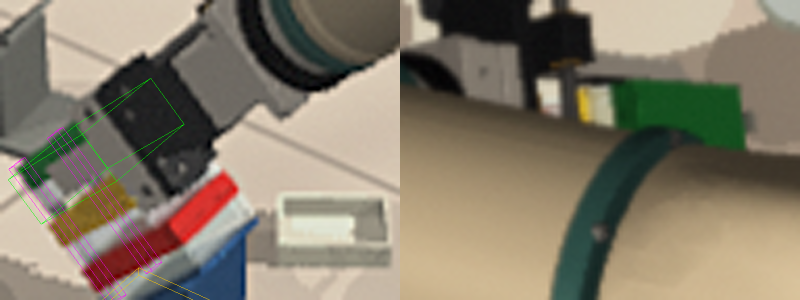

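Request:
step_arm(
  steps=[
    [-0.2,0,0.2,0,4],
    [-0.1,0,0.2,0,4],
    [0,0,0,0,4],
  ],
)

```text
clock: 47.1
tcp_pos: [0.5827, -0.1716, 0.1118]
eef_rot: [1.831, -1.731, 0.77]
contact_force: [-0.5, 0.1, -0.9]
opening: 0.0641
```

```bash
python3 pl.py 3 1 1 1.5 5 1
```

```text
t 47.1 p [ 0.583 -0.172  0.112] tilt 44.4 yaw -85.0 rollz -0.022 q [ 0.42  1.11 -1.12  1.88  1.49  1.76  1.9 ] open 0.0641 F [-0.5  0.1 -0.9]
dish centre in rack(down,y,off) rel place mm [-1.404  1.454  0.535]
tool axes in rack (cols x,y,z):
 [[ 0.011  0.029  1.   ]
 [-0.003 -1.     0.029]
 [ 1.    -0.003 -0.011]]
tool move cm to off=1 back=1: [0.05 0.05 0.04]
turn to align deg -0.2 in-plane misfit -1.6
```

Request:
step_arm(
  steps=[
    [-0.2,0,0.1,0,4],
    [0,0,0,0,4],
  ],
)

```text
clock: 47.3
tcp_pos: [0.5829, -0.1708, 0.1098]
eef_rot: [1.831, -1.731, 0.77]
contact_force: [-1.1, 0.4, -2.0]
opening: 0.0641
```

```bash
python3 pl.py 3 1 1 1.5 5 1;python3 look.py 38
python3 - <<'E'
import cv2,numpy as np
a=cv2.imread('pics/scene_38.png');b=cv2.imread('pics/top_38.png')
f=lambda im,x,y,w,h:cv2.resize(im[y:y+h,x:x+w],(800,600),interpolation=cv2.INTER_CUBIC)
cv2.imwrite('pics/c38.png',f(a,262,180,72,54))
E
```

```text
t 47.3 p [ 0.583 -0.171  0.11 ] tilt 44.4 yaw -84.9 rollz -0.023 q [ 0.41  1.11 -1.12  1.88  1.49  1.76  1.89] open 0.0641 F [-1.1  0.4 -2. ]
dish centre in rack(down,y,off) rel place mm [-0.565  1.668 -1.444]
tool axes in rack (cols x,y,z):
 [[ 0.01   0.029  1.   ]
 [-0.003 -1.     0.029]
 [ 1.    -0.004 -0.01 ]]
tool move cm to off=1 back=1: [ 0.24  0.06 -0.05]
turn to align deg -0.2 in-plane misfit -1.7
```

View pics/c38.png

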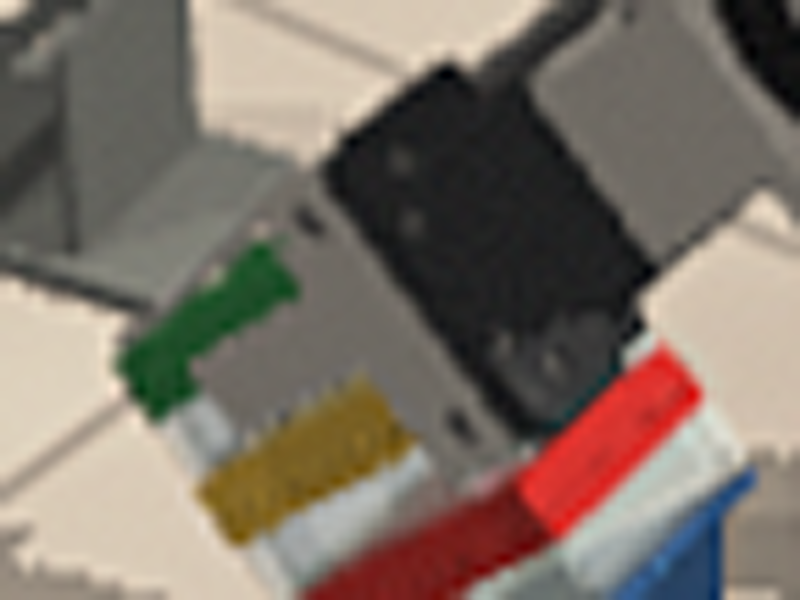

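Request:
step_arm(
  steps=[
    [0,0,0,0,7],
    [0,0,0,0,7],
    [0,0,0,0,7.5],
    [0,0,0,0,9.4],
    [0,0,0,0,9.4],
    [0,0,0,0,9.4],
  ],
)

```text
clock: 48.0
tcp_pos: [0.5832, -0.1711, 0.111]
eef_rot: [1.83, -1.731, 0.773]
contact_force: [0.4, -0.1, -0.0]
opening: 0.0932
```

```bash
python3 pl.py 3 1 1 1.5 5 1;python3 look.py 39
python3 - <<'E'
import cv2,numpy as np
a=cv2.imread('pics/scene_39.png');b=cv2.imread('pics/top_39.png')
f=lambda im,x,y,w,h:cv2.resize(im[y:y+h,x:x+w],(400,300),interpolation=cv2.INTER_CUBIC)
cv2.imwrite('pics/c39.png',np.hstack([f(a,262,180,72,54),f(b,325,225,96,72)]))
E
```

```text
t 48.0 p [ 0.583 -0.171  0.111] tilt 44.5 yaw -84.9 rollz -0.024 q [ 0.41  1.11 -1.12  1.88  1.49  1.76  1.89] open 0.0932 F [ 0.4 -0.1 -0. ]
dish centre in rack(down,y,off) rel place mm [-1.132  1.974 -0.378]
tool axes in rack (cols x,y,z):
 [[ 0.009  0.03   1.   ]
 [-0.004 -1.     0.03 ]
 [ 1.    -0.004 -0.009]]
tool move cm to off=1 back=1: [0.14 0.1  0.01]
turn to align deg -0.2 in-plane misfit -1.7
```

View pics/c39.png

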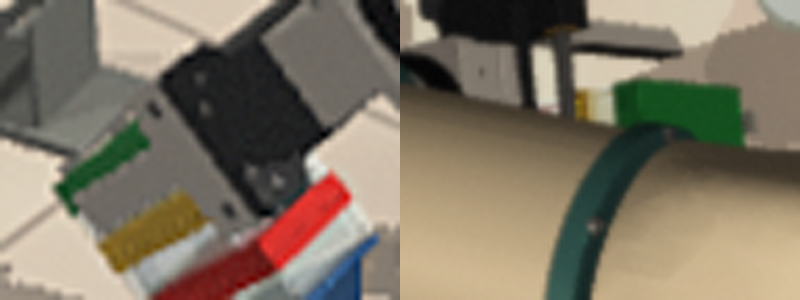

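Released, dish stayed put. Retreat uphill.

Request:
step_arm(
  steps=[
    [0.1,0,-1,0,9.4],
    [0.1,0,-2,0,9.4],
    [0.2,0,-3,0,9.4],
    [0.3,0,-3,0,9.4],
    [0.5,0,-3,0,9.4],
    [0.5,0,-3,0,9.4],
    [0,0,0,0,9.4],
  ],
)

```text
clock: 48.8
tcp_pos: [0.5729, -0.0722, 0.236]
eef_rot: [1.833, -1.731, 0.77]
contact_force: [0.3, 0.6, -0.2]
opening: 0.0939
```

```bash
python3 to.py; python3 look.py 40
python3 - <<'E'
import cv2,numpy as np
a=cv2.imread('pics/scene_40.png');b=cv2.imread('pics/top_40.png')
f=lambda im,x,y,w,h:cv2.resize(im[y:y+h,x:x+w],(400,300),interpolation=cv2.INTER_CUBIC)
cv2.imwrite('pics/c40.png',np.hstack([f(a,262,180,96,72),f(b,325,225,96,72)]))
E
```

```text
t 48.8 p [ 0.573 -0.072  0.236] tilt 44.4 yaw -84.9 rollz -0.023 q [ 0.27  0.92 -1.19  1.77  1.25  1.86  1.94] open 0.0939 F [ 0.3  0.6 -0.2]
```

View pics/c40.png

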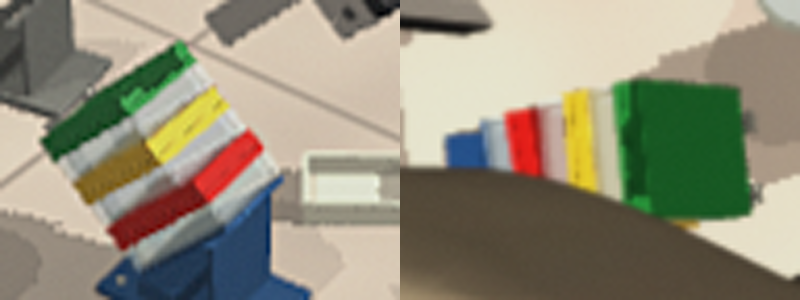

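```bash
cat fitp.py | head -60; cat geo.py | head -30
python3 - <<'E'
import cv2
b=cv2.imread('pics/top_40.png');a=cv2.imread('pics/scene_40.png')
cv2.imwrite('pics/t40.png',cv2.resize(b[235:285,365:425],(720,600),interpolation=cv2.INTER_CUBIC))
cv2.imwrite('pics/s40.png',cv2.resize(a[185:245,265:345],(800,600),interpolation=cv2.INTER_CUBIC))
E
```

```text
from geo import *
np.set_printoptions(precision=2,suppress=True)
RK=np.array([.578,-.112,0.]);A=np.radians(-87.3);B=yawR(A)@TILT
def fitp(k,sc,tp,fix_tilt=True):
    place=RK+[0,0,.06]+B[:,2]*(.016+.032*(k-1))
    obs=[('scene',np.array(q)/1000,uv) for q,uv in sc.items()]+[('top',np.array(q)/1000,uv) for q,uv in tp.items()]
    def f(p): return np.concatenate([proj(n,p[:3]+yawR(p[3])@TILT@q)[0]-uv for n,q,uv in obs])
    r=least_squares(f,np.r_[place,A],loss='soft_l1')
    print('rel place (down,y,off) mm',B.T@(r.x[:3]-place)*1000,'yaw deg',np.degrees(r.x[3]));print(f(r.x).reshape(-1,2).round(1).tolist())
def S(x0,y0,k,d): return {q:(x0+(X+.5)/k-.5,y0+(Y+.5)/k-.5) for q,(X,Y) in d.items()}
def fitc(k,sc,tp={},off=0.):
    place=RK+[0,0,.06]+B[:,2]*(.016+.032*(k-1)+off)
    obs=[('scene',np.array(q)/1000,uv) for q,uv in sc.items()]+[('top',np.array(q)/1000,uv) for q,uv in tp.items()]
    f=lambda p:np.concatenate([proj(n,place+B[:,0]*p[0]+B[:,1]*p[1]+yawR(p[2])@TILT@q)[0]-uv for n,q,uv in obs])
    r=least_squares(f,[0,0,A],loss='soft_l1');print('constr (down,y) mm',r.x[:2]*1000,'yaw'
[... 308 characters left out ...]
[0,f,p['cy']],[0,0,1]])
def proj(n,X):
    T=P[n]['world_to_cam']; r,_=cv2.Rodrigues(T[:3,:3])
    return cv2.projectPoints(np.asarray(X,float).reshape(-1,1,3),r,T[:3,3],K(n),P[n]['distortion'])[0].reshape(-1,2)
def ray(n,uv):
    u=cv2.undistortPoints(np.array([[uv]],float),K(n),P[n]['distortion'])[0,0]
    T=P[n]['world_to_cam'];Rm=T[:3,:3]
    return -Rm.T@T[:3,3], Rm.T@np.array([u[0],u[1],1])
def onplane(n,uv,z):
    o,d=ray(n,uv); return o+d*(z-o[2])/d[2]
def yawR(a): # columns = stand axes; yaw a: stand x = (cos a, sin a)
    return np.array([[np.cos(a),-np.sin(a),0],[np.sin(a),np.cos(a),0],[0,0,1]])
s2=np.sqrt(.5)
TILT=np.array([[s2,0,s2],[0,1,0],[-s2,0,s2]]) # dish axes in stand axes
```

View pics/t40.png

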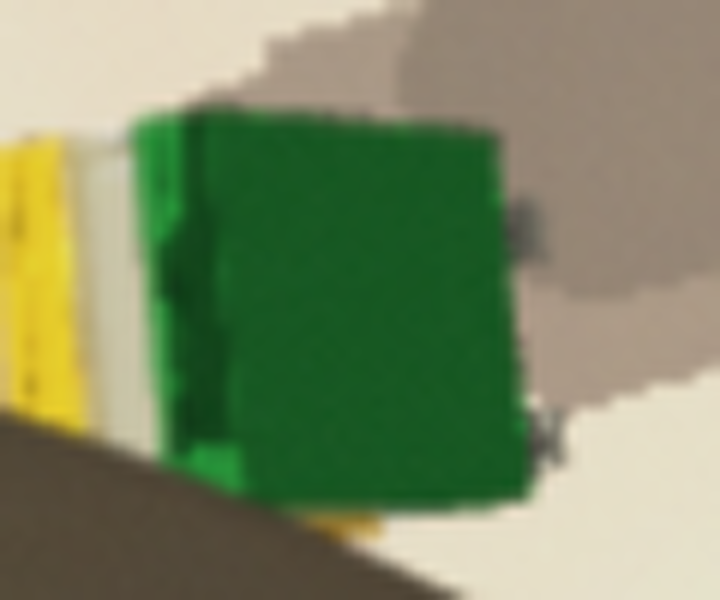

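View pics/s40.png

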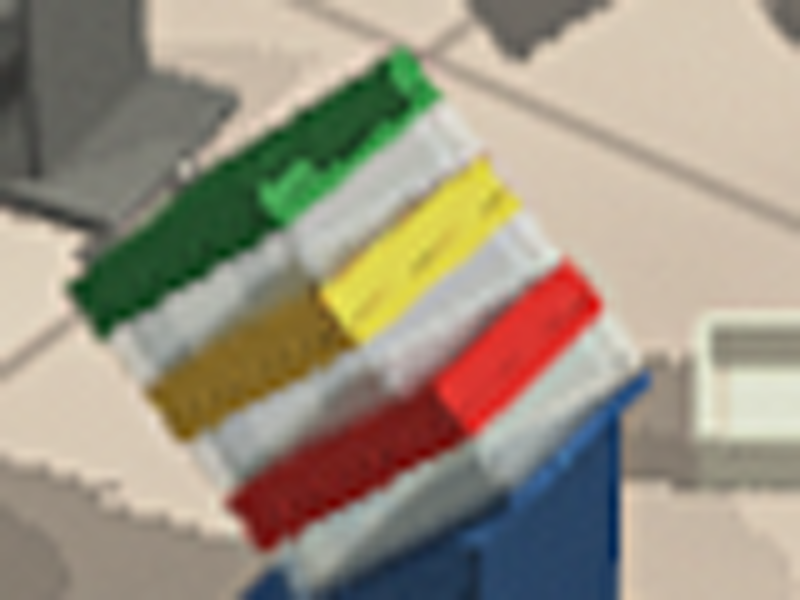

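Run:
```python
from fitp import *
g=S(265,185,10,{(40,32,16):(73,290),(40,32,0):(103,335),(-40,32,0):(287,225),(-40,32,16):(262,188),(-40,-32,0):(440,95),(-40,-32,16):(402,46)})
t=S(365,235,12,{(40,32,16):(500,128),(40,-32,16):(530,500),(-40,32,16):(200,108)})
fitp(3,g,t);fitc(3,g,t)
y=S(265,185,10,{(40,32,16):(150,390),(40,32,0):(185,440),(-40,32,0):(358,342),(-40,32,16):(320,290),(-40,-32,0):(520,205),(-40,-32,16):(485,155)})
fitp(2,y,{});fitc(2,y)
r=S(265,185,10,{(40,32,16):(230,503),(40,32,0):(262,550),(-40,32,0):(472,432),(-40,32,16):(437,382),(-40,-32,0):(603,303),(-40,-32,16):(567,258)})
fitp(1,r,{});fitc(1,r)
```

```text
rel place (down,y,off) mm [-5.12  2.1  -2.07] yaw deg -85.59164660048758
[[-1.2, -0.0], [-0.1, 0.8], [-0.0, 0.8], [-1.8, -1.1], [0.3, -0.1], [0.0, -0.6], [-1.1, 0.5], [0.2, 0.4], [-0.5, 0.0]]
constr (down,y) mm [-6.53  2.29] yaw -85.39067895382848
[[-1.5, -0.8], [-0.4, -0.0], [-0.2, -0.1], [-2.0, -2.0], [0.1, -1.0], [-0.2, -1.6], [-0.8, 0.2], [0.7, 0.1], [-0.2, -0.3]]
rel place (down,y,off) mm [ 18.79 -17.72  -4.91] yaw deg -88.26965454231755
[[-0.4, -0.3], [-0.1, -0.1], [0.3, 0.1], [0.2, -0.2], [0.1, 0.4], [-0.2, 0.0]]
constr (down,y) mm [-16.75  10.92] yaw -88.53678921171468
[[-1.2, -0.2], [-0.8, 0.2], [0.2, 0.1], [-0.1, -0.4], [0.7, -0.0], [0.2, -0.6]]
rel place (down,y,off) mm [  5.14 -10.32  -3.3 ] yaw deg -82.2006251260642
[[0.2, -0.3], [1.1, 0.0], [-0.1, 1.3], [-0.9, 1.0], [0.1, -0.6], [-0.3, -1.2]]
constr (down,y) mm [-12.87   4.09] yaw -82.11025101739865
[[-0.2, -0.3], [0.8, 0.1], [-0.1, 1.2], [-0.9, 0.8], [0.4, -1.0], [-0.2, -1.7]]
```

Request:
step_arm(
  steps=[
    [-2,1,-3,0,9.4],
    [-2.5,1,-2.5,0,9.4],
    [-2.5,1,-2.5,0,9.4],
    [-2.5,1,-2.5,0,9.4],
    [-2.5,1,-2.5,0,9.4],
    [-2.5,1,-2.5,0,9.4],
    [-2.5,1,-2.5,0,9.4],
    [0,0,0,0,9.4],
  ],
)

```text
clock: 49.7
tcp_pos: [0.4837, 0.162, 0.2293]
eef_rot: [1.801, -1.723, 0.755]
contact_force: [0.1, 0.1, 0.4]
opening: 0.0939
```

```bash
python3 to.py; python3 look.py 41
python3 - <<'E'
import cv2
b=cv2.imread('pics/top_41.png');a=cv2.imread('pics/scene_41.png')
cv2.imwrite('pics/t41.png',cv2.resize(b[230:290,325:425],(800,480),interpolation=cv2.INTER_CUBIC))
import numpy as np
cv2.imwrite('pics/w41.png',np.hstack([cv2.resize(a,(400,300)),cv2.resize(b,(400,300))]))
E
```

```text
t 49.7 p [0.484 0.162 0.229] tilt 45.3 yaw -87.3 rollz -0.003 q [-0.22  0.95 -1.08  1.62  0.97  1.94  1.65] open 0.0939 F [0.1 0.1 0.4]
```

View pics/t41.png

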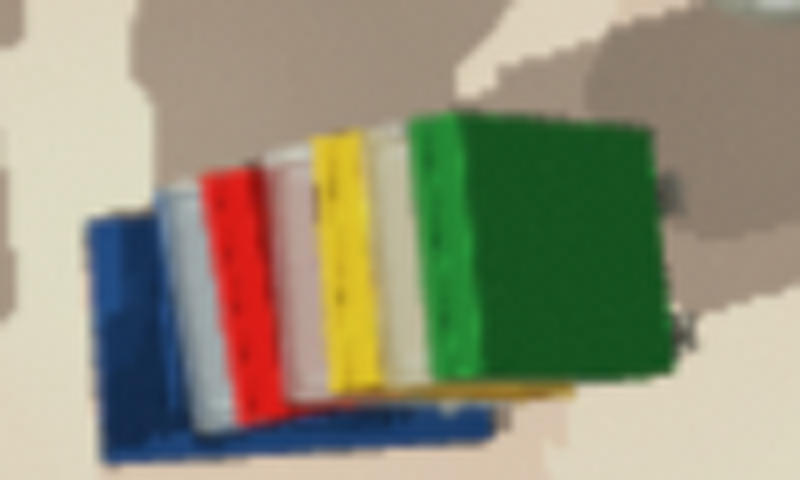

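View pics/w41.png

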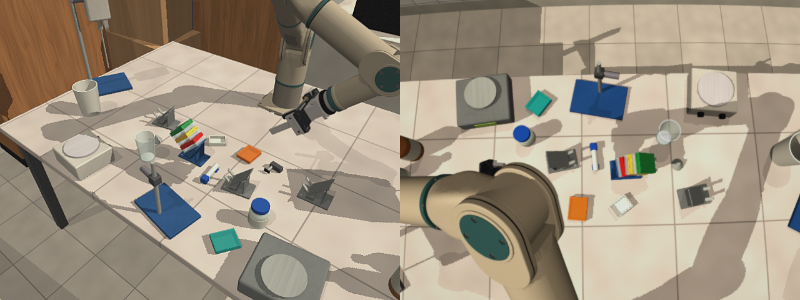

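```bash
python3 - <<'E'
from fitp import *
g=S(265,185,10,{(40,32,16):(73,290),(40,32,0):(103,335),(-40,32,0):(287,225),(-40,32,16):(262,188),(-40,-32,0):(440,95),(-40,-32,16):(402,46)})
t=S(325,230,8,{(-40,32,0):(410,120),(-40,-32,0):(435,378),(-40,32,16):(460,112),(-40,-32,16):(483,378),(40,32,16):(652,128),(40,-32,16):(675,372)})
fitp(3,g,t);fitc(3,g,t)
y=S(265,185,10,{(40,32,16):(150,390),(40,32,0):(185,440),(-40,32,0):(358,342),(-40,32,16):(320,290),(-40,-32,0):(520,205),(-40,-32,16):(485,155)})
t=S(325,230,8,{(-40,32,0):(315,140),(-40,-32,0):(333,390),(-40,32,16):(360,132),(-40,-32,16):(382,388)})
fitp(2,y,t);fitc(2,y,t);fitp(2,{},t)
r=S(265,185,10,{(40,32,16):(230,503),(40,32,0):(262,550),(-40,32,0):(472,432),(-40,32,16):(437,382),(-40,-32,0):(603,303),(-40,-32,16):(567,258)})
t=S(325,230,8,{(-40,32,0):(203,178),(-40,-32,0):(240,425),(-40,32,16):(262,168),(-40,-32,16):(288,415)})
fitp(1,r,t);fitc(1,r,t)
t=S(325,230,8,{(-55,35,0):(88,220),(-55,-35,0):(103,460),(55,-35,0):(490,440)})
obs=[(np.array(q)/1000,uv) for q,uv in t.items()]
f=lambda p:np.concatenate([proj('top',np.r_[p[:2],.004]+yawR(p[2])@q)[0]-uv for q,uv in obs])
s=least_squares(f,[.578,-.112,A]);print('rack',s.x[:2],np.degrees(s.x[2]),f(s.x))
E
grep -n "" look.py | head -20; ls pics | tail -60 | tr '\n' ' '
```

```text
rel place (down,y,off) mm [-4.16  2.   -1.64] yaw deg -85.95097856124343
[[-1.5, -0.2], [-0.5, 0.7], [-0.5, 0.7], [-2.2, -1.2], [0.0, -0.1], [-0.2, -0.6], [-0.9, 0.5], [-0.5, 0.7], [-0.8, -0.0], [-0.0, -0.4], [-0.4, 0.3], [0.4, 0.7]]
constr (down,y) mm [-5.56  2.11] yaw -85.85284819740518
[[-1.7, -0.8], [-0.6, -0.0], [-0.5, -0.0], [-2.3, -1.9], [-0.1, -0.8], [-0.3, -1.4], [-0.7, 0.3], [-0.3, 0.6], [-0.6, -0.3], [0.2, -0.6], [-0.2, 0.1], [0.6, 0.5]]
rel place (down,y,off) mm [-3.83  1.6  -1.23] yaw deg -88.07849251209734
[[-1.3, -0.1], [-0.9, 0.3], [-0.1, 0.2], [-0.4, -0.3], [0.0, 0.1], [-0.4, -0.4], [-0.5, 0.3], [-0.6, 0.8], [-0.0, 0.0], [-0.6, 0.2]]
constr (down,y) mm [-4.71  1.98] yaw -87.5903928275706
[[-1.5, -0.4], [-1.1, -0.1], [-0.1, -0.3], [-0.4, -0.8], [-0.2, -0.4], [-0.6, -0.9], [-0.4, 0.1], [-0.3, 0.7], [0.0, -0.2], [-0.3, -0.0]]
rel place (down,y,off) mm [ 5.65  3.93 -7.98] yaw deg -87.54002211200418
[[-0.2, 0.2], [-0.0, 0.3], [0.2, -0.1], [-0.0, -0.4]]
rel place (down,y,off) mm [-6.04 -0.51 -0.95] yaw deg -83.25989145288467
[[-0.4, -0.4], [0.5, -0.0], [-0.7, 1.3], [-1.5, 
[... 424 characters left out ...]
    f=vision.grab_frame(n); cv2.imwrite(f"pics/{n}_{sys.argv[1]}.png",f[:,:,::-1])
scene_4.png scene_40.png scene_41.png scene_5.png scene_6.png scene_7.png scene_8.png scene_9.png t15.png t16.png t24.png t40.png t41.png tip.png top_0.png top_1.png top_10.png top_11.png top_12.png top_13.png top_14.png top_15.png top_16.png top_17.png top_18.png top_19.png top_2.png top_20.png top_21.png top_22.png top_23.png top_24.png top_3.png top_30.png top_31.png top_32.png top_33.png top_34.png top_35.png top_36.png top_37.png top_38.png top_39.png top_4.png top_40.png top_41.png top_5.png top_6.png top_7.png top_8.png top_9.png w41.png x.png x1.png x2.png z_g.png z_r.png z_rack.png z_rack2.png z_y.png
```

```bash
python3 -c "
from bench import workorder,sensors
print(sensors.get_obs()['joint_velocities'].round(3));print(workorder.job_done())"
```

```text
[ 0.041 -0.011  0.006  0.005  0.003  0.004  0.002]
the job is handed in; nothing more can be done
None
```

All three dishes are upside down in the blue rack, lids on: red at the bottom, yellow in the middle, green on top. Each was let go before the next. I handed the job in at about 49.8 s with the arm clear of everything; `job_done()` gave no verdict.

**Last checks, two-camera fits:**

| Dish | Sideways offset | Angle to rack (limit 8°) |
|---|---|---|
| Red | about −0.5 mm | about 4–5° |
| Yellow | about +1.6 mm | about 0.5° |
| Green | about +2 mm | about 2° |

- **Fit to the rack:** all three touch the stop bars and lie flat to within about 2 mm off the face. Every lid looked seated.
- **Bystanders:** the last pictures show no visible movement; I did not measure them against the first picture.

**What disagreed or went wrong:**
- **Rack position:** my rack estimate sits 4–6 mm further downhill than where the dishes rest against the bars. I went by the bars.
- **Red dish:** it was first released about 10 mm off-centre and then re-centred. During that grip the opening read 68 mm instead of 64 mm, which I could not explain. It had looked square earlier, but the final fit shows the 4–5° above. I left it because it is within the limit.
- **Scene-camera-only fits:** for red and yellow these were off by up to about 20 mm, so I discarded them for the two-camera ones.
- **Force:** earlier in the run the arm hit a joint limit and the force spiked to 69 N, below the 120 N limit.

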